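# Send the next order through on the dispensary's transfer slide

## Robot

A 6-joint arm with a two-finger parallel gripper is mounted at the origin on the work surface. World frame = base frame: x ahead of the robot, y to its left, z up, the work surface at z = 0. Lengths are in mm, angles in degrees, forces in N, time in s.
With the tool pointing down it reaches from about 275 to 1000 mm from the base axis. Payload 8.4 kg.
Tool frame: the origin (TCP) lies at the very end of the fingers, on their centre line; the grasp point (between the pads) lies 19 mm behind it (ctrl.grip_depth is the distance from the TCP to the grasp point, in mm); x points along the fingers, y is the direction in which the jaws open and shut, and the axes are right-handed (so a half turn about x gives the same grasp; the last joint's range is limited). The gripper opens to 85 mm and grips with 20 to 120 N. Pads are 22 mm wide; open, the fingers measure 114 mm over their backs; the gripper's body (76 mm by 85 mm) begins 54 mm behind the grasp point. The pads swing forward as they close: fully open they stand 13 mm farther back than shut.
Start: joints at [67.987, 20.225, 93.587, -0, 66.188, -0.138], TCP at [232.868, 580, 192.981] pointing down, gripper open.
Joint ranges: [-150.9, 150.9], [-52.94, 120.26], [3.33, 152.33], [-74.26, 254.26], [0, 154.13], [-172.89, 172.89]. Speed limits (degrees/s): [127.2, 127.2, 159.86, 180, 180, 180].

## Interface

Orientations are given as a 3x3 rotation matrix whose columns are the frame's x, y, z axes.
In Python, from cell import ctrl gives the robot as it stands.
- The arm moves only by the tool jog_arm, never from a script. Its argument "increments" is a list of rows, each an object of numbers: "tx", "ty", "tz": the shift along the tool's x, y, z in mm; "wx", "wy", "wz": the turn, a rotation vector about the tool's x, y, z in degrees; "jaw": the closure, from -1 (fully open) to 1 (shut), so that 0 is half open. A call has 1 to 8 rows; each row is the pose to reach, as a shift and turn from the pose commanded when the call began, along the tool's axes at that moment; what a row does not reach only later rows make up. A row lasts 1/8 s, in which the tool goes at most 62.5 mm and 10.7 degrees, less where a joint would pass 70% of its speed; a pose out of reach is approached as far as the arm can. A call with a gripper value outside its range is refused whole. The fingers move at their own pace and stop on an object; "force" is the grip in N (left out, the last holds). Time passes only in rows, so rows that repeat a pose let the fingers close. It gives the time, the measured TCP pose, the force and the opening at its end, in the units of the state.
- ctrl.observe(): the state, without advancing time (a new reading comes with each control period).
- ctrl.snapshot(name): name is "scene" or "top" or "wrist"; returns (picture, depth): 420x560x3 uint8, red, green, blue; 420x560 float32, mm along the optical axis (not along the pixel's ray), 0 where there is no reading.
- ctrl.calibration(name): a dict with "fx", "fy", "cx", "cy" (pixels), "dist" ([k1, k2, p1, p2, k3] as OpenCV has them; the pictures are not rectified), "eye" and "attitude" of the camera in the world; the wrist camera has in their place "tool_from_camera" (4x4, takes a point from camera to tool coordinates, whose origin is the TCP and whose axes are the tool frame's). Camera axes: x right, y up, looking along -z (the intrinsics and any distortion apply to the point x, -y, -z); pixel columns grow to the right and rows downward; lengths in mm; the calibration is good to about 2 mm. A picture is of the moment at which its call begins: read the wrist's pose just before it. calibration takes no time and is no camera call.
- ctrl.hand_in(): hands the job in, once; it reports no verdict.
The state is a dict: "time": time; "q": joint angles; "qvel": joint speeds; "joint_efforts": joint torques, N m; "eef_pos": TCP position; "tool_rot": TCP orientation; "wrist_force": force on the tool from outside, world axes, zero at the start; "torque": the same for the moment, N m; "finger_gap": finger opening in mm.
Only numpy, scipy, OpenCV 4.12 (cv2) and the standard library are available. Lean on these libraries where they do the work, as an engineer would, in place of code of your own. Each camera call takes 0.05 s, during which the arm holds its last target.

## Task

With the clamp knob still locked, take the empty open tubs out of the carriage at the loading end of the transfer slide and stand them in the returns tray, and stand every square filled jar from the counter upright in a pocket of the carriage. Only then turn the clamp knob to free the carriage, push it along its centre line fully home against the end stop, and turn the knob back to lock it there. Leave the other things on the counter as they are.

Things in the scene. Friction and masses are not known exactly. Their poses are not given: they have to be found in the camera images.
- slideway: Transfer slide, fixed: steel runway 200 wide, 360 mm long, 8 thick. Origin on the counter, 192 mm along +y from the open loading end. Local y is the centre line, +y the way home, x across. Guides at x = +-80 to 96 mm, lips 24 mm above the counter, hold the carriage down: it slides along y but cannot be lifted out. Clamp knob stands on the -x guide (robot's side) at (-88, +20) mm.
- end_stop (a point): Middle of the face of the dark steel end stop (150 mm wide, 50 mm tall) at the slide's home end, at slide local (0, 150) mm, 30 mm above the counter. With the carriage's front wall against it the carriage's origin lies at slide local y = +93 mm.
- carriage: Loose aluminium rack in the slide, 134 mm across (x), 114 mm along (y), axes as the slide's; origin: centre of its underside, 8 mm above the counter. Starts about 105 mm to -y of the slide's origin. Runs on two short (36 mm) shoes with 1 mm play in rough guides: slides with 2 to 6 N pushed on its centre line, but pushed 20 mm or more to one side it jams; a push on the centre line frees it.
- pocket (a point): Centre of the floor of one of the carriage's four square pockets (51 x 51 mm). Pocket centres are at carriage local (+-37.5, +-27.5) mm, this one at (+37.5, +27.5). Floors lie 6 mm, wall tops 32 mm above the carriage's origin. Jars and tubs fit with 3.5 mm all round, sides parallel to the carriage.
- push_tab (a point): Middle of the rear face of the black rubber push tab on the carriage's rear (-y) wall, on the centre line: carriage local (0, -65) mm. The tab is 34 mm wide, 8 mm thick, from 12 to 56 mm above the counter, so it stands 16 mm above the carriage's walls.
- clamp (a joint): Clamp knob angle, rad. 0: locked, tongue across the slide, blocking the carriage. Turned clockwise seen from above it grows to 1.57 (a stop): free, bar and tongue along the slide, pointing to its -y. Starts at 0 to 0.12. Stiff (0.15 N m), stays where left.
- clamp_grip (a point): Point on the knob's vertical axis, 64 mm above the counter, inside its black bar grip: 54 mm long, 14 mm thick, from 46 to 76 mm above the counter. Local x of this frame runs along the bar, to the tongue's side (white dot on the bar's top). At 0 rad it is the slide's +x.
- clamp_tongue (a point): Tip of the knob's steel tongue, 42 mm from the knob's axis, 16 mm wide, 30 to 40 mm above the counter. It turns back behind the carriage only when that is fully past it (origin above slide local y = +87 mm), and opens only with the carriage's front wall 42 mm or more short of the axis, as at the start.
- tray: The returns tray, a fixed shallow open grey box, 180 x 120 mm outside (local x, y), 30 mm tall, walls and floor 4 mm. Origin: centre of its underside, on the counter. It has room for two tubs, side by side along local x, e.g. at x = +-42 mm.
- jar1: Filled jar: square white closed canister 44 x 44 mm, 62 mm tall, local x, y along its sides, with a round white screw cap (34 mm across, 12 mm tall) on top; 80 to 150 g, most of it low down. Origin: centre of its underside. Starts standing on the counter. Three or all four of the jars are there; None at the start means absent.
- jar2: Filled jar: square white closed canister 44 x 44 mm, 62 mm tall, local x, y along its sides, with a round white screw cap (34 mm across, 12 mm tall) on top; 80 to 150 g, most of it low down. Origin: centre of its underside. Starts standing on the counter. Three or all four of the jars are there; None at the start means absent.
- jar3: Filled jar: square white closed canister 44 x 44 mm, 62 mm tall, local x, y along its sides, with a round white screw cap (34 mm across, 12 mm tall) on top; 80 to 150 g, most of it low down. Origin: centre of its underside. Starts standing on the counter. Three or all four of the jars are there; None at the start means absent.
- jar4: Filled jar: square white closed canister 44 x 44 mm, 62 mm tall, local x, y along its sides, with a round white screw cap (34 mm across, 12 mm tall) on top; 80 to 150 g, most of it low down. Origin: centre of its underside. Starts standing on the counter. Three or all four of the jars are there; None at the start means absent.
- tub1: An empty tub: square white open-topped box 44 x 44 mm, 56 mm tall, 3 mm walls, about 50 g. Origin: centre of its underside. Starts in one of the carriage's pockets. One or two of the four tubs are there; None at the start means absent.
- tub2: An empty tub: square white open-topped box 44 x 44 mm, 56 mm tall, 3 mm walls, about 50 g. Origin: centre of its underside. Starts in one of the carriage's pockets. One or two of the four tubs are there; None at the start means absent.
- tub3: An empty tub: square white open-topped box 44 x 44 mm, 56 mm tall, 3 mm walls, about 50 g. Origin: centre of its underside. Starts in one of the carriage's pockets. One or two of the four tubs are there; None at the start means absent.
- tub4: An empty tub: square white open-topped box 44 x 44 mm, 56 mm tall, 3 mm walls, about 50 g. Origin: centre of its underside. Starts in one of the carriage's pockets. One or two of the four tubs are there; None at the start means absent.
- red_jar: Bystander, not part of the job: a squat round terracotta-coloured jar, 60 mm across, 64 mm tall. Origin: centre of its underside.
- hex_jar: Bystander, not part of the job: a six-sided white jar, 70 mm across, 128 mm tall. Origin: centre of its underside.
- round_tin: Bystander, not part of the job: a flat round metal tin, 68 mm across, 40 mm tall. Origin: centre of its underside.
- spatula: Bystander, not part of the job: a steel spatula 180 mm long, lying flat. Origin: centre of its underside.
- label_pad: Bystander, not part of the job: a pad of paper labels, 75 x 55 x 12 mm. Origin: centre of its underside.
There are look-alikes about, which are no part of the job. Leave any blue look-alike of the jar4 alone.

How it is judged:
By the outcome, as a careful person would: the job done as asked, in the order asked, and still so for the second after the job is handed in, with the robot touching nothing.
Of jar1, jar2, jar3, jar4 only 3 to 4 are there at a start; the rules pass over those that are not, and their reading is None.
Of tub1, tub2, tub3, tub4 only 1 to 2 are there at a start; the rules pass over those that are not, and their reading is None.
At some moment in a run one of jar1, jar2, jar3, jar4 may be knocked a few centimetres aside while the robot is not near it.
It also fails if it takes over 210 s, if anything falls off the work surface, if the arm or the gripper's body presses on something with over 40 N, if the wrist force passes 120 N, or if a joint passes its speed limit or range.

## Working session

There is one attempt and no reset: what is moved stays moved. The work goes in short steps, Python scripts to look and compute and a tool call to move; the robot and the scene stay as the last step left them, time stands still between calls to the robot, and variables do not carry over. Pictures are saved under pics/ and viewed, and the job is handed in when it is done.

Besides the shell and the picture viewer there is one more tool, called after "Call:" as name([rows], argument=value, ...), one row to a line, values as JSON. jog_arm: Moves the arm, as the interface text tells. Its arguments: {"type":"object","properties":{"increments":{"type":"array","items":{"type":"object","properties":{"tx":{"type":"number"},"ty":{"type":"number"},"tz":{"type":"number"},"wx":{"type":"number"},"wy":{"type":"number"},"wz":{"type":"number"},"jaw":{"type":"number"}}}},"force":{"type":"number"}},"required":["increments"]}

```bash
ls -la; mkdir -p pics; cat > h.py <<'E'
import numpy as np, cv2, json
from cell import ctrl
def snap(name, tag):
    st=ctrl.observe()
    im,d=ctrl.snapshot(name)
    cv2.imwrite(f'pics/{tag}.png', cv2.cvtColor(im,cv2.COLOR_RGB2BGR))
    c=ctrl.calibration(name)
    if name=='wrist':
        T=np.eye(4);T[:3,:3]=np.array(st['tool_rot']);T[:3,3]=st['eef_pos']
        M=T@np.array(c['tool_from_camera'])
    else:
        M=np.eye(4);M[:3,:3]=np.array(c['attitude']);M[:3,3]=c['eye']
    np.savez(f'pics/{tag}.npz',im=im,d=d,M=M,K=[c['fx'],c['fy'],c['cx'],c['cy']],dist=c['dist'])
    return im,d,M,c
def load(tag): return np.load(f'pics/{tag}.npz')
def cloud(z):
    d=z['d'];h,w=d.shape;fx,fy,cx,cy=z['K']
    K=np.array([[fx,0,cx],[0,fy,cy],[0,0,1.]])
    u,v=np.meshgrid(np.arange(w),np.arange(h))
    p=cv2.undistortPoints(np.stack([u,v],-1).reshape(-1,1,2).astype(float),K,z['dist']).reshape(h,w,2)
    P=np.stack([p[...,0]*d,-p[...,1]*d,-d],-1)
    W=P@z['M'][:3,:3].T+z['M'][:3,3]
    W[d<=0]=np.nan
    return W
E
python3 - <<'E'
from h import *
for n in ('scene','top','wrist'):
    im,d,M,c=snap(n,n+'0'); print(n,np.round(M,3).tolist(),c['fx'],c['cx'],c['cy'],c['dist'])
s=ctrl.observe(); print(s)
E
```

```text
total 12
drwxr-xr-x  3 agent agent 4096 Dec  7 15:10 .
drwxr-xr-x 23 root  root  4096 Dec  7 15:10 ..
drwxr-xr-x  2 agent agent 4096 Dec  7 15:10 pics
scene [[-0.9, -0.329, 0.286, 820.84], [0.436, -0.682, 0.587, 564.777], [0.002, 0.653, 0.757, 853.391], [0.0, 0.0, 0.0, 1.0]] 393.3810792746893 277.19347287529604 215.82268983787202 [0.02765014 0.         0.         0.         0.        ]
top [[0.028, 0.996, -0.083, 419.404], [-1.0, 0.028, 0.001, -2.922], [0.003, 0.083, 0.997, 1274.203], [0.0, 0.0, 0.0, 1.0]] 422.37340828618875 273.9925217929475 210.21846921323845 [0.02533051 0.         0.         0.         0.        ]
wrist [[0.372, -0.884, -0.283, 161.541], [0.928, 0.354, 0.115, 609.116], [-0.001, -0.305, 0.952, 373.443], [0.0, 0.0, 0.0, 1.0]] 315.6488470969375 276.7930696699195 215.60379157615665 [-0.07451749  0.          0.          0.          0.        ]
{'time': 0.15, 'q': array([ 6.79858259e+01,  2.02537439e+01,  9.36179101e+01,  9.27200024e-04,
        6.61891954e+01, -1.39705074e-01]), 'qvel': array([-0.09134697, -0.18972685, -0.08946625,  0.07108393,  0.05726248,
        0.11949557]), 'joint_efforts': array([-4.16430576e-04, -6.05640507e+01, -3.42341387e+01,  5.22158803e-05,
        6.03093082e-03,  1.03322714e-05]), 'eef_pos': array([232.72656803, 579.62524976, 192.4404031 ]), 'tool_rot': array([[-4.11809757e-04,  3.72580154e-01,  9.27999924e-01],
       [-9.79041362e-04,  9.27999408e-01, -3.72580381e-01],
       [-9.99999436e-01, -1.06198255e-03, -1.73878286e-05]]), 'wrist_force': array([ 0.14420575, -0.12133605,  0.25020325]), 'torque': array([ 0.0189443 , -0.06191555, -0.00427484]), 'finger_gap': 85.19091617847572}
```

View pics/top0.png

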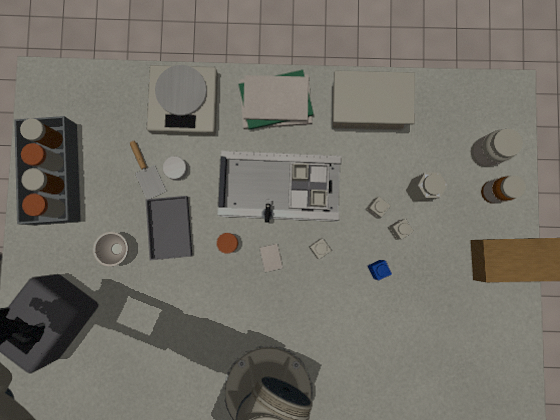

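View pics/scene0.png

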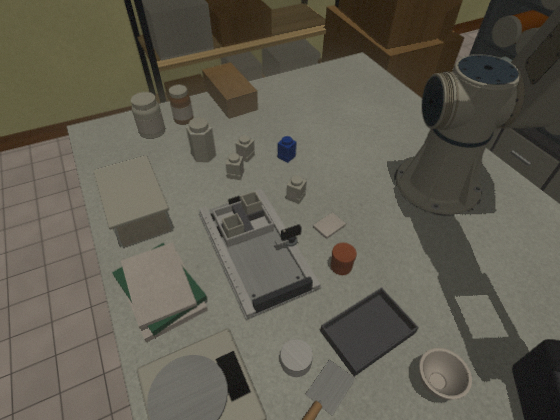

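View pics/wrist0.png

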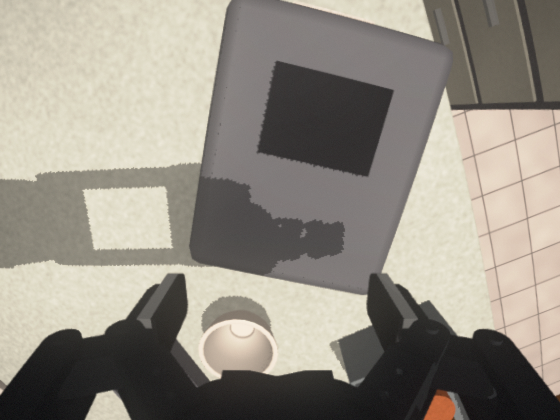

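```bash
python3 - <<'E'
from h import *
z=load('top0');W=cloud(z)
im=cv2.cvtColor(z['im'],cv2.COLOR_RGB2BGR)
c=im[140:290,205:445]
cv2.imwrite('pics/topz.png',cv2.resize(c,None,fx=3.3,fy=3.3,interpolation=cv2.INTER_CUBIC))
z2=load('scene0');im2=cv2.cvtColor(z2['im'],cv2.COLOR_RGB2BGR)
cv2.imwrite('pics/scenez.png',cv2.resize(im2[120:310,180:380],None,fx=3,fy=3,interpolation=cv2.INTER_CUBIC))
for n,p in dict(j1=(377,207),j2=(401,229),j3=(320,247),blue=(380,270),tubA=(300,172),tubB=(318,199),knob=(268,207),tray=(170,228),red=(227,243)).items():
    print(n,np.round(np.nanmedian(W[p[1]-2:p[1]+3,p[0]-2:p[0]+3].reshape(-1,3),0)))
E
```

```text
j1 [ 537. -297.   73.]
j2 [ 476. -366.   74.]
j3 [ 418. -137.   74.]
blue [ 359. -307.   75.]
tubA [641. -79.  18.]
tubB [ 561. -135.   19.]
knob [528.  13.  74.]
tray [463. 306.   4.]
red [423. 128.  65.]
```

View pics/topz.png

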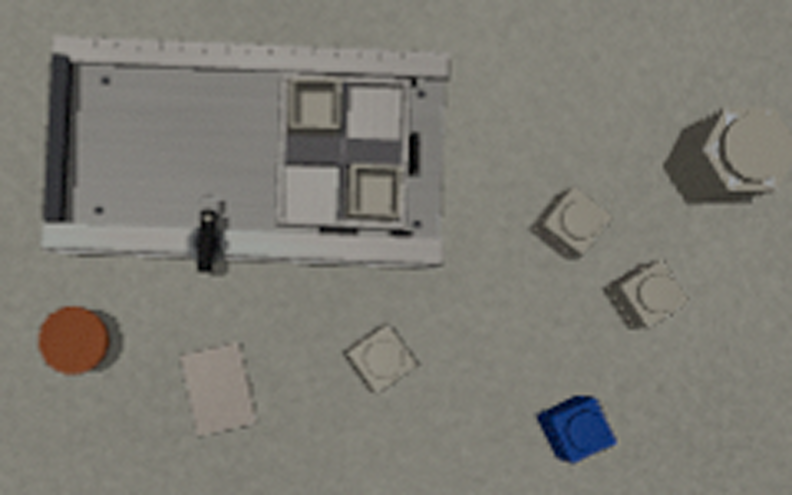

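View pics/scenez.png

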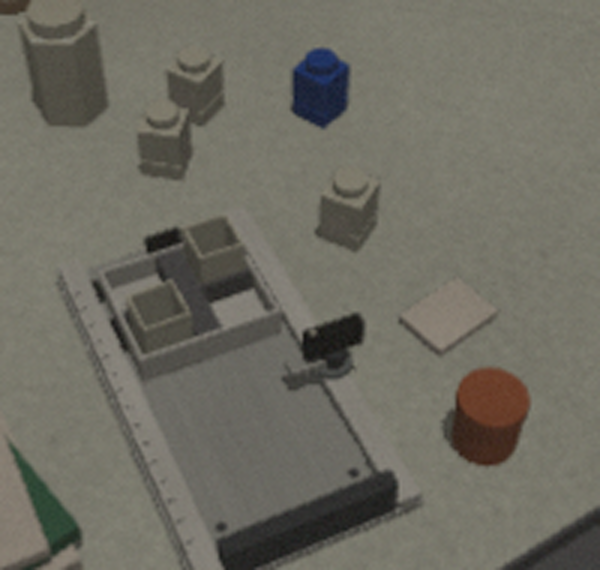

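```bash
cat >> h.py <<'E'
def rect(W,ctr,r,z0,z1,show=None):
    m=(np.abs(W[...,0]-ctr[0])<r)&(np.abs(W[...,1]-ctr[1])<r)&(W[...,2]>z0)&(W[...,2]<z1)
    P=W[m]
    if len(P)<5: return None
    rc=cv2.minAreaRect(P[:,:2].astype(np.float32))
    return np.round(rc[0],1),np.round(rc[1],1),round(rc[2],1),len(P),np.round(np.median(P[:,2]),1)
E
python3 - <<'E'
from h import *
for t in ('top0','scene0'):
    W=cloud(load(t)); print(t)
    for n,c in dict(j1=(537,-297),j2=(476,-366),j3=(418,-137),blue=(359,-307)).items():
        print(n,'body',rect(W,c,45,56,66),'cap',rect(W,c,35,69,80))
    for n,c in dict(tubA=(641,-79),tubB=(561,-135)).items():
        print(n,rect(W,c,36,64,77),rect(W,c,40,56,80))
    print('stop',rect(W,(601,155),110,52,66)); print('knob',rect(W,(525,13),40,68,82))
    print('tray',rect(W,(463,306),120,22,34), 'tub knob')
    print('runway z',np.nanmedian(W[(abs(W[...,0]-600)<20)&(abs(W[...,1]-60)<30)][:,2]),'table',np.nanmedian(W[(abs(W[...,0]-440)<10)&(abs(W[...,1]-0)<10)][:,2]))
    m=(abs(W[...,0]-600)<140)&(abs(W[...,1]-0)<240)&(W[...,2]>17)&(W[...,2]<28)
    print('lips',rect(W,(600,0),230,19,28))
E
```

```text
top0
j1 body (array([ 539.1, -308.6]), array([44.2, 43.7]), 53.1, 119, np.float64(61.6)) cap (array([ 538.6, -308.1]), array([30.4, 32. ]), 86.9, 109, np.float64(74.2))
j2 body (array([ 477.1, -374.9]), array([43.9, 44.8]), 33.3, 121, np.float64(61.7)) cap (array([ 477. , -375.5]), array([31.1, 31.7]), 21.4, 110, np.float64(74.0))
j3 body (array([ 414.4, -140.8]), array([43.5, 43.9]), 36.4, 118, np.float64(62.1)) cap (array([ 414.3, -141.3]), array([31.1, 31.6]), 2.0, 110, np.float64(74.6))
blue body (array([ 358.3, -314.4]), array([43.5, 44.7]), 26.2, 117, np.float64(61.6)) cap (array([ 357.7, -314.4]), array([30.9, 30.9]), 0.8, 115, np.float64(74.6))
tubA (array([634.4, -75.9]), array([43.1, 46.5]), 1.3, 70, np.float64(69.9)) (array([634.4, -75.9]), array([43.1, 46.5]), 1.3, 91, np.float64(69.0))
tubB (array([ 560. , -129.6]), array([44.2, 45.6]), 0.8, 70, np.float64(69.5)) (array([ 567.1, -137.4]), array([60.6, 58.3]), 89.3, 109, np.float64(68.4))
stop (array([600.8, 153.2]), array([ 14.3, 144.7]), 88.8, 54, np.float64(53.0))
knob (array([510.7,  17. ]), array([13.9, 51.7]), 86.1,
[... 892 characters left out ...]
64(74.2))
tubA (array([636.7, -75.9]), array([45.5, 44.5]), 89.8, 115, np.float64(70.0)) (array([636.8, -76.2]), array([46.5, 44.5]), 89.4, 195, np.float64(66.2))
tubB (array([ 561.6, -131.3]), array([48.2, 45.2]), 89.5, 113, np.float64(69.1)) (array([ 569.7, -138.4]), array([62. , 62.2]), 0.2, 198, np.float64(65.3))
stop (array([604. , 152.5]), array([ 13.8, 146.4]), 88.4, 92, np.float64(52.6))
knob (array([514.2,  15.5]), array([14.4, 53.2]), 87.8, 122, np.float64(75.8))
tray (array([461.9, 340.4]), array([183.3, 188.2]), 6.7, 739, np.float64(29.1)) tub knob
runway z 8.856177261883886 table 1.2491979207778172
lips (array([609.7, -18.7]), array([361.8, 440.4]), 89.8, 2366, np.float64(24.6))
```

```bash
cat >> h.py <<'E'
from scipy.spatial.transform import Rotation as Ro
def Rt(th):
    c,s=np.cos(np.radians(th)),np.sin(np.radians(th))
    return np.array([[0,c,s],[0,s,-c],[-1,0,0.]])
def inc(*tg):
    """targets (x,y,z,theta) -> increments from the present pose"""
    s=ctrl.observe();R=np.array(s['tool_rot']);p=np.array(s['eef_pos'])
    print('t',round(s['time'],2),'pos',np.round(p,1),'th',round(np.degrees(np.arctan2(R[1,1],R[0,1])),2),'gap',round(s['finger_gap'],1),'F',np.round(s['wrist_force'],1),'q',np.round(s['q'],0))
    for x,y,z,th in tg:
        d=R.T@(np.array([x,y,z])-p); w=np.degrees(Ro.from_matrix(R.T@Rt(th)).as_rotvec())
        print(dict(zip(['tx','ty','tz','wx','wy','wz'],[float(v) for v in np.round(np.r_[d,w],1)])), 'rows>=',np.ceil(max(np.linalg.norm(d)/62.5,np.linalg.norm(w)/10.7)))
E
python3 - <<'E'
from h import *
inc((600,30,250,0))
E
```

```text
t 0.15 pos [232.7 579.6 192.4] th 68.13 gap 85.2 F [ 0.1 -0.1  0.3] q [68. 20. 94.  0. 66. -0.]
{'tx': -57.2, 'ty': -373.3, 'tz': 545.6, 'wx': 68.1, 'wy': 0.0, 'wz': 0.1} rows>= 11.0
```

Call:
jog_arm([
  {"tx":-57,"ty":0,"tz":30,"wx":5},
  {"tx":-57,"ty":-373.3,"tz":545.6,"wx":68.1},
  {"tx":-57,"ty":-373.3,"tz":545.6,"wx":68.1},
  {"tx":-57,"ty":-373.3,"tz":545.6,"wx":68.1},
  {"tx":-57,"ty":-373.3,"tz":545.6,"wx":68.1},
  {"tx":-57,"ty":-373.3,"tz":545.6,"wx":68.1},
  {"tx":-57,"ty":-373.3,"tz":545.6,"wx":68.1},
  {"tx":-57,"ty":-373.3,"tz":545.6,"wx":68.1},
])

```text
schema error: expected keys tx, ty, tz, wx, wy, wz, jaw
```

```bash
python3 - <<'E'
from h import *
inc((600,30,250,0))
E
```

```text
t 0.15 pos [232.7 579.6 192.4] th 68.13 gap 85.2 F [ 0.1 -0.1  0.3] q [68. 20. 94.  0. 66. -0.]
{'tx': -57.2, 'ty': -373.3, 'tz': 545.6, 'wx': 68.1, 'wy': 0.0, 'wz': 0.1} rows>= 11.0
```

All keys needed; resend in full.

Call:
jog_arm([
  {"tx":-57,"ty":0,"tz":30,"wx":5,"wy":0,"wz":0,"jaw":-1},
  {"tx":-57,"ty":-373.3,"tz":545.6,"wx":68.1,"wy":0,"wz":0,"jaw":-1},
  {"tx":-57,"ty":-373.3,"tz":545.6,"wx":68.1,"wy":0,"wz":0,"jaw":-1},
  {"tx":-57,"ty":-373.3,"tz":545.6,"wx":68.1,"wy":0,"wz":0,"jaw":-1},
  {"tx":-57,"ty":-373.3,"tz":545.6,"wx":68.1,"wy":0,"wz":0,"jaw":-1},
  {"tx":-57,"ty":-373.3,"tz":545.6,"wx":68.1,"wy":0,"wz":0,"jaw":-1},
  {"tx":-57,"ty":-373.3,"tz":545.6,"wx":68.1,"wy":0,"wz":0,"jaw":-1},
  {"tx":-57,"ty":-373.3,"tz":545.6,"wx":68.1,"wy":0,"wz":0,"jaw":-1},
])

```text
time: 1.15
eef_pos: [494.2, 197.4, 249.5]
tool_rot: [[0.0, 1.0, -0.002], [0.0, -0.002, -1.0], [-1.0, 0.0, -0.0]]
wrist_force: [0.8, 0.5, 0.8]
finger_gap: 85.5
```

```bash
python3 - <<'E'
from h import *
inc((600,30,250,0))
E
```

```text
t 1.15 pos [494.2 197.4 249.5] th -0.11 gap 85.5 F [0.8 0.5 0.8] q [ 22.   9. 101.   0.  70.  22.]
{'tx': -0.5, 'ty': 106.1, 'tz': 167.2, 'wx': -0.1, 'wy': -0.0, 'wz': -0.0} rows>= 4.0
```

Call:
jog_arm([
  {"tx":0,"ty":106,"tz":167,"wx":0,"wy":0,"wz":0,"jaw":-1},
  {"tx":0,"ty":106,"tz":167,"wx":0,"wy":0,"wz":0,"jaw":-1},
  {"tx":0,"ty":106,"tz":167,"wx":0,"wy":0,"wz":0,"jaw":-1},
  {"tx":0,"ty":106,"tz":167,"wx":0,"wy":0,"wz":0,"jaw":-1},
  {"tx":0,"ty":106,"tz":167,"wx":0,"wy":0,"wz":0,"jaw":-1},
  {"tx":0,"ty":106,"tz":167,"wx":0,"wy":0,"wz":0,"jaw":-1},
])

```text
time: 1.9
eef_pos: [598.7, 33.5, 249.3]
tool_rot: [[-0.001, 1.0, 0.001], [0.0, 0.001, -1.0], [-1.0, -0.001, -0.0]]
wrist_force: [-0.1, 1.0, 0.6]
finger_gap: 85.5
```

```bash
python3 - <<'E'
from h import *
snap('wrist','w1'); inc((600,30,250,0))
s=ctrl.observe();print(s['qvel'])
z=load('w1');W=cloud(z)
def f(n,*a):
    print(n,rect(W,*a))
f('tubA',(635,-76),29,66,74); f('tubB',(560,-131),29,66,74)
f('knob',(511,17),40,70,82); f('stop',(601,155),90,55,62)
f('j3',(415,-141),45,57,66); f('carr walls',(597,-103),85,36,44)
f('j1',(539,-308),45,57,66)
print(np.nanmedian(W[(abs(W[...,0]-600)<20)&(abs(W[...,1]-60)<30)][:,2]))
E
```

```text
t 1.95 pos [598.8  33.7 249.4] th 0.11 gap 85.6 F [0.6 0.6 0.1] q [ 3. 15. 93.  0. 72.  3.]
{'tx': -0.6, 'ty': 1.2, 'tz': 3.7, 'wx': 0.1, 'wy': -0.0, 'wz': 0.0} rows>= 1.0
[ 0.16191787 -0.05105953 -0.07711162 -0.23017854 -0.10462835 -0.12263257]
tubA (array([638.7, -75.8]), array([44.2, 45.5]), 0.2, 420, np.float64(70.0))
tubB (array([ 563.2, -130.5]), array([44.7, 42.9]), 88.9, 342, np.float64(69.9))
knob (array([515.6,  16. ]), array([14.4, 52.1]), 86.8, 546, np.float64(75.8))
stop None
j3 (array([ 405.9, -123.5]), array([43.8, 10.6]), 45.9, 150, np.float64(61.7))
carr walls (array([ 601., -104.]), array([116. , 134.7]), 89.1, 2705, np.float64(40.1))
j1 None
370.07068109376735
```

View pics/w1.png

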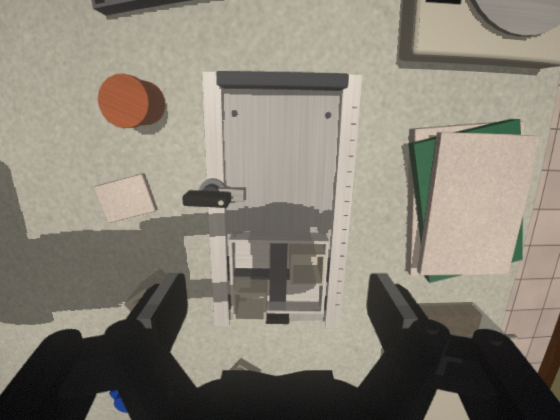

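```bash
python3 - <<'E'
from h import *
inc((560,-60,250,90))
E
```

```text
t 1.95 pos [598.8  33.7 249.4] th 0.11 gap 85.6 F [0.6 0.6 0.1] q [ 3. 15. 93.  0. 72.  3.]
{'tx': -0.6, 'ty': -39.0, 'tz': 93.6, 'wx': -89.9, 'wy': -0.0, 'wz': 0.0} rows>= 9.0
```

Call:
jog_arm([
  {"tx":-0.6,"ty":-39,"tz":93.6,"wx":-89.9,"wy":0,"wz":0,"jaw":-1},
  {"tx":-0.6,"ty":-39,"tz":93.6,"wx":-89.9,"wy":0,"wz":0,"jaw":-1},
  {"tx":-0.6,"ty":-39,"tz":93.6,"wx":-89.9,"wy":0,"wz":0,"jaw":-1},
  {"tx":-0.6,"ty":-39,"tz":93.6,"wx":-89.9,"wy":0,"wz":0,"jaw":-1},
  {"tx":-0.6,"ty":-39,"tz":93.6,"wx":-89.9,"wy":0,"wz":0,"jaw":-1},
  {"tx":-0.6,"ty":-39,"tz":93.6,"wx":-89.9,"wy":0,"wz":0,"jaw":-1},
  {"tx":-0.6,"ty":-39,"tz":93.6,"wx":-89.9,"wy":0,"wz":0,"jaw":-1},
  {"tx":-0.6,"ty":-39,"tz":93.6,"wx":-89.9,"wy":0,"wz":0,"jaw":-1},
])

```text
time: 2.95
eef_pos: [560.3, -59.9, 250.3]
tool_rot: [[0.0, 0.069, 0.998], [0.0, 0.998, -0.069], [-1.0, 0.0, 0.0]]
wrist_force: [0.4, 0.2, -0.2]
finger_gap: 85.3
```

Call:
jog_arm([
  {"tx":0,"ty":0,"tz":0,"wx":-6,"wy":0,"wz":0,"jaw":-1},
  {"tx":0,"ty":0,"tz":0,"wx":-6,"wy":0,"wz":0,"jaw":-1},
  {"tx":0,"ty":0,"tz":0,"wx":-6,"wy":0,"wz":0,"jaw":-1},
])

```text
time: 3.32
eef_pos: [560.4, -60.7, 250.2]
tool_rot: [[0.0, -0.026, 1.0], [0.0, 1.0, 0.026], [-1.0, 0.0, 0.0]]
wrist_force: [0.6, -1.2, 0.1]
finger_gap: 85.2
```

```bash
python3 - <<'E'
from h import *
snap('wrist','w2'); inc((560,-60,250,90))
z=load('w2');W=cloud(z)
def f(n,*a):
    print(n,rect(W,*a))
f('tubA',(635,-76),30,66,74); f('tubB',(560,-131),30,66,74)
f('knob',(511,17),40,70,82); f('stop',(601,155),90,55,62)
f('j3',(415,-141),45,57,66); f('carr walls',(597,-103),85,36,44)
E
```

```text
t 3.38 pos [560.4 -60.8 250.2] th 91.5 gap 85.5 F [-0.1  0.7  0.2] q [ -6.  12.  97.   0.  71. -98.]
{'tx': 0.2, 'ty': 0.8, 'tz': -0.4, 'wx': 1.5, 'wy': 0.0, 'wz': 0.0} rows>= 1.0
tubA (array([638.6, -76. ]), array([43.8, 45.3]), 89.8, 405, np.float64(70.1))
tubB (array([ 563.1, -130.8]), array([43.7, 44.6]), 88.8, 450, np.float64(69.9))
knob (array([515.1,  15.8]), array([14.8, 53.6]), 87.7, 624, np.float64(76.0))
stop None
j3 (array([ 417.6, -139.5]), array([44.9, 44.4]), 37.6, 863, np.float64(62.0))
carr walls (array([ 601.1, -107.2]), array([119.2, 135. ]), 89.1, 2942, np.float64(40.2))
```

View pics/w2.png

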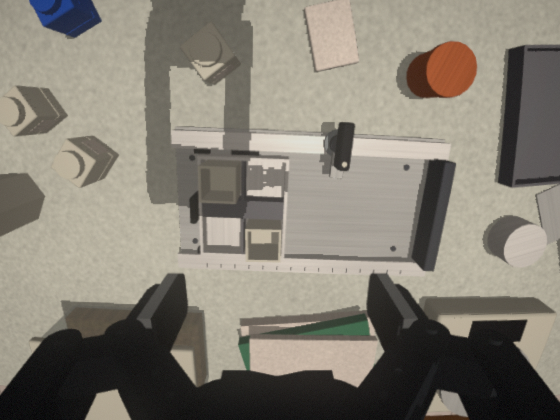

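```bash
python3 - <<'E'
from h import *
for t in ('w1','w2'):
    W=cloud(load(t))
    for sx in (-88,88):
        m=(abs(W[...,0]-(601+sx))<25)&(W[...,1]>-200)&(W[...,1]<180)&(W[...,2]>21)&(W[...,2]<27)
        P=W[m]
        # per-y-bin edges
        out=[]
        for y in range(-190,150,10):
            q=P[(abs(P[:,1]-y)<5)]
            if len(q)>12: out.append((y,np.percentile(q[:,0],3),np.percentile(q[:,0],97)))
        o=np.array(out)
        for c in (1,2):
            k=np.polyfit(o[:,0],o[:,c],1); r=o[:,c]-np.polyval(k,o[:,0]); g=abs(r)<2
            k=np.polyfit(o[g,0],o[g,c],1)
            print(t,sx,c,'slope deg',round(np.degrees(-np.arctan(k[0])),2),'x at y0',round(k[1],1),g.sum(),len(g))
    m=(abs(W[...,0]-601)<70)&(abs(W[...,1]-155)<25)&(W[...,2]>44)&(W[...,2]<53.5)
    print('stop',rect(W,(601,155),90,46,54))
    print('tray',rect(W,(463,290),105,26,33))
W=cloud(load('top0'))
m=(abs(W[...,0]-463)<75)&(abs(W[...,1]-300)<105)&(W[...,2]>26)&(W[...,2]<33)
print('top tray',cv2.minAreaRect(W[m][:,:2].astype(np.float32)))
im=load('top0')['im'].copy(); im[m]=(255,0,0); cv2.imwrite('pics/m.png',cv2.resize(im[180:280,130:230],None,fx=5,fy=5))
W=cloud(load('w2'))
m=(abs(W[...,0]-463)<75)&(abs(W[...,1]-300)<105)&(W[...,2]>26)&(W[...,2]<33)
print('w2 tray',m.sum(),cv2.minAreaRect(W[m][:,:2].astype(np.float32)))
E
```

```text
w1 -88 1 slope deg -0.9 x at y0 508.1 31 31
w1 -88 2 slope deg -0.96 x at y0 528.9 30 31
w1 88 1 slope deg -0.91 x at y0 677.3 32 34
w1 88 2 slope deg -0.85 x at y0 698.4 34 34
stop (array([605.6, 152.2]), array([ 16.8, 149.7]), 89.1, 1981, np.float64(50.0))
tray (array([412.8, 244.1]), array([58., 10.]), 5.2, 215, np.float64(29.8))
w2 -88 1 slope deg -0.94 x at y0 507.8 31 31
w2 -88 2 slope deg -0.79 x at y0 528.6 17 31
w2 88 1 slope deg -0.96 x at y0 677.2 22 34
w2 88 2 slope deg -0.74 x at y0 698.2 33 34
stop (array([604.9, 151.8]), array([ 17.5, 149.8]), 89.2, 1389, np.float64(50.1))
tray (array([469.7, 282.8]), array([181.7,  76.7]), 7.9, 1013, np.float64(29.7))
top tray ((463.6214599609375, 307.70245361328125), (160.72418212890625, 120.0223617553711), 6.657927989959717)
w2 tray 621 ((462.7971496582031, 247.70834350585938), (150.67300415039062, 9.497051239013672), 5.302812576293945)
```

View pics/m.png

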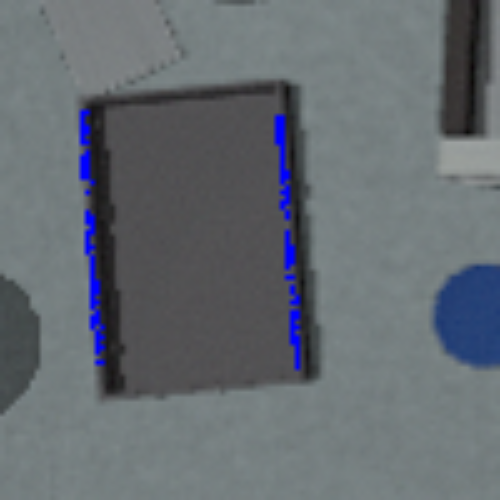

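```bash
python3 - <<'E'
from h import *
inc((638.8,-76,140,-0.9))
E
```

```text
t 3.38 pos [560.4 -60.8 250.2] th 91.5 gap 85.5 F [-0.1  0.7  0.2] q [ -6.  12.  97.   0.  71. -98.]
{'tx': 110.2, 'ty': -17.2, 'tz': 77.9, 'wx': 92.4, 'wy': 0.0, 'wz': -0.0} rows>= 9.0
```

Call:
jog_arm([
  {"tx":20,"ty":-17.2,"tz":77.9,"wx":92.4,"wy":0,"wz":0,"jaw":-1},
  {"tx":40,"ty":-17.2,"tz":77.9,"wx":92.4,"wy":0,"wz":0,"jaw":-1},
  {"tx":60,"ty":-17.2,"tz":77.9,"wx":92.4,"wy":0,"wz":0,"jaw":-1},
  {"tx":80,"ty":-17.2,"tz":77.9,"wx":92.4,"wy":0,"wz":0,"jaw":-1},
  {"tx":100,"ty":-17.2,"tz":77.9,"wx":92.4,"wy":0,"wz":0,"jaw":-1},
  {"tx":110,"ty":-17.2,"tz":77.9,"wx":92.4,"wy":0,"wz":0,"jaw":-1},
  {"tx":110,"ty":-17.2,"tz":77.9,"wx":92.4,"wy":0,"wz":0,"jaw":-1},
  {"tx":110,"ty":-17.2,"tz":77.9,"wx":92.4,"wy":0,"wz":0,"jaw":-1},
])

```text
time: 4.38
eef_pos: [638.8, -76.2, 139.7]
tool_rot: [[-0.001, 0.996, 0.09], [0.0, 0.09, -0.996], [-1.0, -0.001, -0.0]]
wrist_force: [0.5, -0.0, 0.2]
finger_gap: 85.2
```

Call:
jog_arm([
  {"tx":0,"ty":0,"tz":0,"wx":7,"wy":0,"wz":0,"jaw":-1},
  {"tx":0,"ty":0,"tz":0,"wx":7,"wy":0,"wz":0,"jaw":-1},
])

```text
time: 4.62
eef_pos: [638.9, -76.3, 140.0]
tool_rot: [[-0.0, 1.0, -0.024], [0.0, -0.024, -1.0], [-1.0, -0.0, -0.0]]
wrist_force: [0.2, -0.2, 0.1]
finger_gap: 85.2
```

```bash
python3 - <<'E'
from h import *
inc((638.8,-76,46,-0.9))
E
```

```text
t 4.62 pos [638.9 -76.3 140. ] th -1.38 gap 85.2 F [ 0.2 -0.2  0.1] q [-7. 25. 94.  0. 61. -6.]
{'tx': 94.0, 'ty': -0.0, 'tz': -0.3, 'wx': -0.5, 'wy': -0.0, 'wz': 0.0} rows>= 2.0
```

Call:
jog_arm([
  {"tx":30,"ty":0,"tz":-0.3,"wx":-0.5,"wy":0,"wz":0,"jaw":-1},
  {"tx":60,"ty":0,"tz":-0.3,"wx":-0.5,"wy":0,"wz":0,"jaw":-1},
  {"tx":85,"ty":0,"tz":-0.3,"wx":-0.5,"wy":0,"wz":0,"jaw":-0.6},
  {"tx":94,"ty":0,"tz":-0.3,"wx":-0.5,"wy":0,"wz":0,"jaw":-0.3},
  {"tx":94,"ty":0,"tz":-0.3,"wx":-0.5,"wy":0,"wz":0,"jaw":-0.3},
  {"tx":94,"ty":0,"tz":-0.3,"wx":-0.5,"wy":0,"wz":0,"jaw":-0.2},
  {"tx":94,"ty":0,"tz":-0.3,"wx":-0.5,"wy":0,"wz":0,"jaw":-0.2},
  {"tx":94,"ty":0,"tz":-0.3,"wx":-0.5,"wy":0,"wz":0,"jaw":-0.2},
], force=25)

```text
time: 5.62
eef_pos: [639.3, -76.2, 46.7]
tool_rot: [[0.001, 1.0, -0.015], [-0.0, -0.015, -1.0], [-1.0, 0.001, 0.0]]
wrist_force: [0.9, -0.5, 0.2]
finger_gap: 51.4
```

```bash
python3 - <<'E'
from h import *
snap('wrist','w3');inc((638.8,-76,46,-0.9))
E
```

```text
t 5.67 pos [639.1 -76.1  46.6] th -0.87 gap 51.4 F [ 0.7  0.8 -0.2] q [-7. 31. 97. -0. 51. -6.]
{'tx': 0.6, 'ty': -0.3, 'tz': -0.1, 'wx': 0.0, 'wy': 0.0, 'wz': -0.0} rows>= 1.0
```

View pics/w3.png

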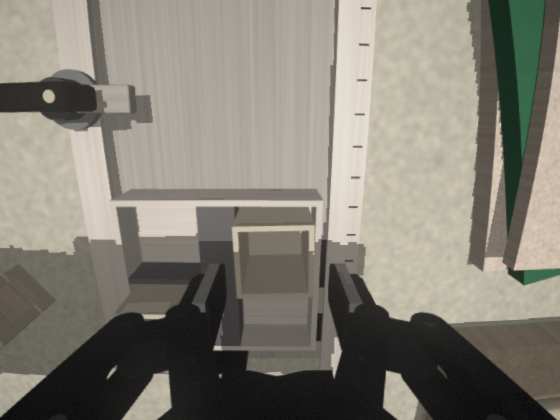

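Call:
jog_arm([
  {"tx":0,"ty":0,"tz":0,"wx":0,"wy":0,"wz":0,"jaw":0},
  {"tx":0,"ty":0,"tz":0,"wx":0,"wy":0,"wz":0,"jaw":0.2},
  {"tx":0,"ty":0,"tz":0,"wx":0,"wy":0,"wz":0,"jaw":0.2},
], force=25)

```text
time: 6.05
eef_pos: [638.9, -76.1, 46.0]
tool_rot: [[-0.0, 1.0, -0.015], [0.0, -0.015, -1.0], [-1.0, -0.0, -0.0]]
wrist_force: [-0.4, -0.8, 0.5]
finger_gap: 34.4
```

Call:
jog_arm([
  {"tx":-10,"ty":0,"tz":0,"wx":0,"wy":0,"wz":0,"jaw":0.4},
  {"tx":-25,"ty":0,"tz":0,"wx":0,"wy":0,"wz":0,"jaw":0.4},
  {"tx":-45,"ty":0,"tz":0,"wx":0,"wy":0,"wz":0,"jaw":0.4},
  {"tx":-75,"ty":0,"tz":0,"wx":0,"wy":0,"wz":0,"jaw":0.4},
  {"tx":-110,"ty":0,"tz":0,"wx":0,"wy":0,"wz":0,"jaw":0.4},
  {"tx":-130,"ty":0,"tz":0,"wx":0,"wy":0,"wz":0,"jaw":0.4},
  {"tx":-130,"ty":0,"tz":0,"wx":0,"wy":0,"wz":0,"jaw":0.4},
])

```text
time: 6.92
eef_pos: [640.1, -76.3, 178.2]
tool_rot: [[0.004, 1.0, -0.015], [-0.0, -0.015, -1.0], [-1.0, 0.004, 0.0]]
wrist_force: [1.2, 0.6, 0.2]
finger_gap: 25.7
```

```bash
python3 - <<'E'
from h import *
inc((450,240,180,96.6))
snap('wrist','w4');
E
```

```text
t 6.92 pos [640.1 -76.3 178.2] th -0.88 gap 25.7 F [1.2 0.6 0.2] q [-7. 23. 92. -0. 65. -6.]
{'tx': -2.6, 'ty': -194.9, 'tz': -313.3, 'wx': -97.5, 'wy': 0.2, 'wz': -0.1} rows>= 10.0
```

View pics/w4.png

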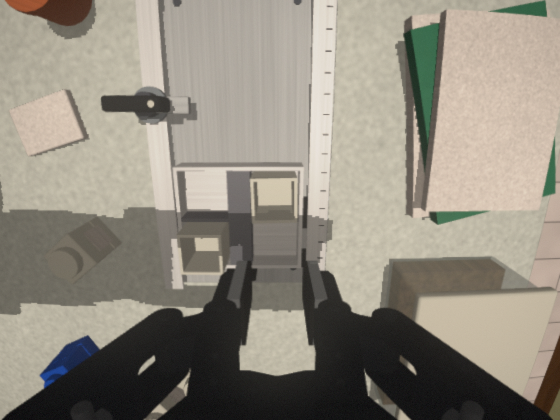

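```bash
python3 - <<'E'
from h import *
W=cloud(load('w3'))
def f(n,*a):
    print(n,rect(W,*a))
f('tubA',(638,-76),30,66,74)
for p in [(210,270),(200,300),(212,330),(345,270),(355,300),(350,340),(205,268),(218,268),(335,268),(275,215),(275,290),(240,225)]:
    print(p,np.round(W[p[1],p[0]],1), load('w3')['d'][p[1],p[0]])
E
```

```text
tubA (array([638.7, -76. ]), array([44.2, 45.7]), 0.3, 2033, np.float64(70.0))
(210, 270) [610.2 -64.7  98.9] 143.32394
(200, 300) [611.4 -64.4 124.1] 119.27699
(212, 330) [614.8 -78.1 124.3] 123.265976
(345, 270) [671.7 -65.2  99.8] 142.45636
(355, 300) [670.2 -64.6 125.2] 117.98547
(350, 340) [661.6 -59.  154.3] 88.650154
(205, 268) [592.6 -93.8  40. ] 208.4004
(218, 268) [613.4 -65.   96.4] 145.74002
(335, 268) [667.5 -65.4  97.3] 144.80887
(275, 215) [639.9 -53.5  52.7] 183.81003
(275, 290) [639.2 -94.7  67. ] 182.78105
(240, 225) [621.3 -53.5  69.5] 167.86096
```

```bash
python3 - <<'E'
from h import *
for t,tc in (('w1',(598.8,33.7,249.4)),('w2',(560.4,-60.8,250.2)),('w3',(639.1,-76.1,46.6)),('w4',(640.1,-76.3,178.2))):
    z=load(t);W=cloud(z);c=ctrl.calibration('wrist')
    m=(z['d']>0)&(z['d']<165)
    v,u=np.where(m)
    P=W[m]; o=np.argsort(P[:,2])[:6]
    print(t,[(int(u[i]),int(v[i]),np.round(P[i]-tc,1).tolist(),float(z['d'][v[i],u[i]])) for i in o], )
print(np.round(c['tool_from_camera'],3), ctrl.grip_depth)
E
```

```text
w1 [(368, 281, [44.2, 4.0, 50.1], 147.34744262695312), (187, 302, [-42.0, -7.4, 50.6], 150.27761840820312), (366, 301, [44.1, -6.4, 50.9], 149.70484924316406), (185, 285, [-41.9, 2.2, 51.1], 146.9029998779297), (366, 305, [44.2, -8.5, 51.2], 150.04928588867188), (367, 294, [44.0, -2.3, 51.3], 148.08511352539062)]
w2 [(187, 302, [9.9, -42.7, 50.5], 150.52279663085938), (368, 281, [-3.9, 43.1, 50.7], 146.8585662841797), (185, 281, [-1.8, -42.7, 50.9], 146.59552001953125), (368, 282, [-3.6, 43.1, 51.1], 146.55384826660156), (186, 293, [4.5, -42.6, 51.3], 148.13470458984375), (185, 283, [-1.0, -42.7, 51.4], 146.4219512939453)]
w3 [(503, 0, [133.2, 143.6, -13.3], 164.91734313964844), (502, 4, [132.3, 141.2, -12.6], 164.94863891601562), (503, 4, [132.9, 141.2, -12.6], 164.9224395751953), (505, 5, [134.1, 140.7, -12.3], 164.8383331298828), (505, 4, [134.0, 141.2, -12.3], 164.6660614013672), (503, 1, [132.5, 142.7, -12.1], 164.0574951171875)]
w4 [(251, 275, [-11.9, 1.5, 38.8], 159.0706024169922), (251, 272, [-11.8, 3.4, 39.1], 158.18055725097656), (251, 273, [-11.8, 3.0, 39.4], 158.0148468017578), (302, 278, [13.8, -0.3, 39.4], 158.96725463867188), (251, 274, [-11.8, 2.4, 39.5], 158.12591552734375), (302, 275, [13.8, 1.4, 39.5], 158.3983154296875)]
[[  -0.       0.305   -0.952 -181.128]
 [   1.      -0.      -0.       1.261]
 [  -0.      -0.952   -0.305  -78.4  ]
 [   0.       0.       0.       1.   ]] 18.700000000000003
```

```bash
python3 - <<'E'
from h import *
tc=np.array((640.1,-76.3,178.2))
z=load('w4');W=cloud(z)
for p in [(275,380),(275,395),(275,415),(240,385),(310,385),(230,300),(245,290),(237,330),(200,330),(160,330),(320,300)]:
    print(p,np.round(W[p[1],p[0]]-tc,1),z['d'][p[1],p[0]])
z=load('w3');W=cloud(z);tc=np.array((639.1,-76.1,46.6))
for u in (200,205,210,215,220,222): 
    for v in range(255,300,4):
        if z['d'][v,u]<160: print((u,v),np.round(W[v,u]-tc,1)); break
E
```

```text
(275, 380) [  0.5  10.6 115.1] 83.61454
(275, 395) [  0.5  10.8 120.2] 78.618805
(275, 415) [  0.5  11.4 126.6] 72.440865
(240, 385) [ -8.7  11.5 117.6] 80.95513
(310, 385) [  9.6  11.8 118.1] 80.333336
(230, 300) [-16.9  10.8  75.8] 121.026535
(245, 290) [-11.8  10.9  68.7] 127.71697
(237, 330) [-12.1  11.3  94.5] 102.991035
(200, 330) [-23.9  12.6  96.2] 101.01659
(160, 330) [-36.9  13.   96.7] 100.377335
(320, 300) [17.7 10.7 76.6] 120.214874
(200, 275) [-34.2   7.9  50.6]
(205, 275) [-30.1  11.6  57.4]
(210, 267) [-29.6  11.3  49.1]
(215, 267) [-27.   11.7  50. ]
(220, 267) [-24.6  11.9  50.3]
(222, 267) [-23.9  11.4  49.3]
```

```bash
python3 - <<'E'
from h import *
snap('scene','s1'); snap('top','t1')
z=load('s1'); cv2.imwrite('pics/s1z.png',cv2.cvtColor(cv2.resize(z['im'][0:330,120:400],None,fx=2,fy=1.8),cv2.COLOR_RGB2BGR))
W=cloud(z); 
E
```

```text
(no output)
```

View pics/s1.png

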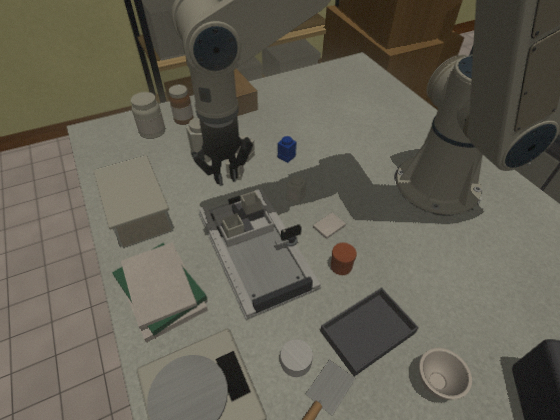

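```bash
python3 - <<'E'
from h import *
z=load('s1'); W=cloud(z)
m=(abs(W[...,0]-640)<70)&(abs(W[...,1]+76)<60)&(W[...,2]>120)
P=W[m];v,u=np.where(m); o=np.argsort(P[:,2])[:10]
for i in o: print(u[i],v[i],np.round(P[i],1))
z=load('t1'); W=cloud(z)
cv2.imwrite('pics/s1z.png',cv2.cvtColor(cv2.resize(load('s1')['im'][100:240,180:320],None,fx=4,fy=4),cv2.COLOR_RGB2BGR))
inc()
E
```

```text
232 179 [624.9 -77.  215.9]
233 181 [626.  -67.7 218. ]
221 185 [655.5 -67.3 218.1]
234 181 [624.2 -65.8 219. ]
231 177 [625.6 -80.8 219.4]
233 180 [625.3 -69.1 219.7]
220 185 [658.  -66.7 219.7]
234 180 [623.3 -67.8 220. ]
222 184 [652.9 -67.2 220.3]
236 180 [619.3 -65.4 220.4]
t 7.08 pos [638.  -76.  174.8] th -0.87 gap 25.6 F [-0.6 -0.3 -0.8] q [-7. 23. 92.  0. 65. -6.]
```

View pics/s1z.png

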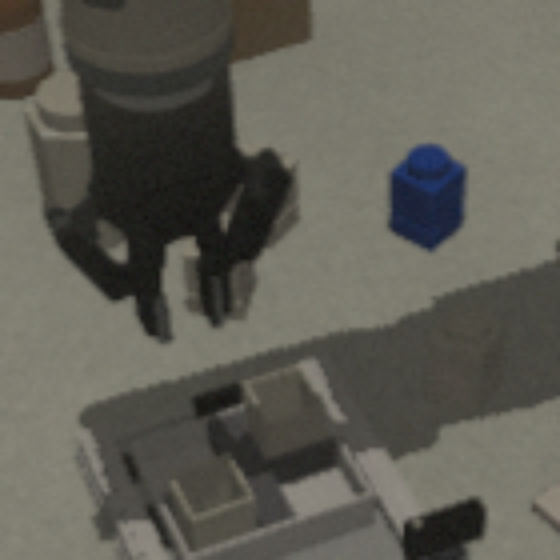

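```bash
python3 - <<'E'
from h import *
inc((638.8,-76,60,-0.9),(638.8,-76,1,-0.9))
E
```

```text
t 7.08 pos [638.  -76.  174.8] th -0.87 gap 25.6 F [-0.6 -0.3 -0.8] q [-7. 23. 92.  0. 65. -6.]
{'tx': 114.8, 'ty': 1.0, 'tz': 0.0, 'wx': 0.0, 'wy': -0.0, 'wz': 0.1} rows>= 2.0
{'tx': 173.8, 'ty': 1.1, 'tz': 0.0, 'wx': 0.0, 'wy': -0.0, 'wz': 0.1} rows>= 3.0
```

Call:
jog_arm([
  {"tx":40,"ty":0.5,"tz":0,"wx":0,"wy":0,"wz":0,"jaw":-0.5},
  {"tx":80,"ty":0.5,"tz":0,"wx":0,"wy":0,"wz":0,"jaw":-0.5},
  {"tx":80,"ty":0.5,"tz":0,"wx":0,"wy":0,"wz":0,"jaw":-0.5},
  {"tx":100,"ty":0.5,"tz":0,"wx":0,"wy":0,"wz":0,"jaw":-0.5},
  {"tx":130,"ty":0.5,"tz":0,"wx":0,"wy":0,"wz":0,"jaw":-0.5},
  {"tx":155,"ty":0.5,"tz":0,"wx":0,"wy":0,"wz":0,"jaw":-0.5},
  {"tx":165,"ty":0.5,"tz":0,"wx":0,"wy":0,"wz":0,"jaw":-0.4},
  {"tx":170,"ty":0.5,"tz":0,"wx":0,"wy":0,"wz":0,"jaw":-0.3},
])

```text
time: 8.07
eef_pos: [639.8, -76.2, 6.2]
tool_rot: [[0.001, 1.0, -0.015], [-0.0, -0.015, -1.0], [-1.0, 0.001, 0.0]]
wrist_force: [-0.1, 0.3, -0.4]
finger_gap: 55.4
```

```bash
python3 - <<'E'
from h import *
snap('wrist','w5');inc((638.8,-76,1,-0.9))
E
```

```text
t 8.12 pos [639.7 -76.2   5.9] th -0.88 gap 55.5 F [-0.6  0.3 -0.7] q [-7. 34. 98. -0. 47. -6.]
{'tx': 4.9, 'ty': -0.9, 'tz': -0.2, 'wx': 0.0, 'wy': 0.0, 'wz': -0.0} rows>= 1.0
```

View pics/w5.png

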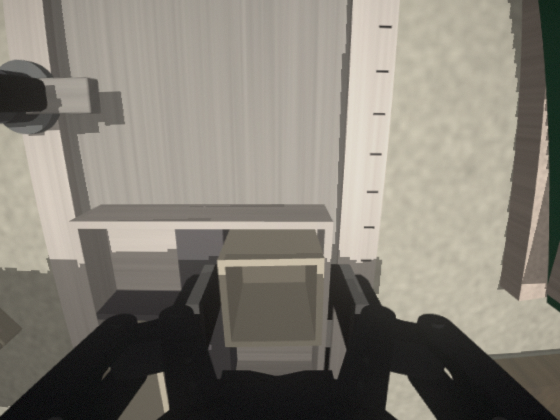

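Call:
jog_arm([
  {"tx":5,"ty":-0.9,"tz":0,"wx":0,"wy":0,"wz":0,"jaw":-0.2},
  {"tx":5,"ty":-0.9,"tz":0,"wx":0,"wy":0,"wz":0,"jaw":-0.1},
  {"tx":5,"ty":-0.9,"tz":0,"wx":0,"wy":0,"wz":0,"jaw":0.2},
  {"tx":5,"ty":-0.9,"tz":0,"wx":0,"wy":0,"wz":0,"jaw":0.3},
  {"tx":5,"ty":-0.9,"tz":0,"wx":0,"wy":0,"wz":0,"jaw":0.3},
], force=25)

```text
time: 8.75
eef_pos: [638.8, -76.1, 1.5]
tool_rot: [[0.001, 1.0, -0.015], [-0.0, -0.015, -1.0], [-1.0, 0.001, 0.0]]
wrist_force: [-1.5, 0.6, 4.5]
finger_gap: 43.9
```

Call:
jog_arm([
  {"tx":-5,"ty":0,"tz":0,"wx":0,"wy":0,"wz":0,"jaw":0.3},
  {"tx":-15,"ty":0,"tz":0,"wx":0,"wy":0,"wz":0,"jaw":0.3},
  {"tx":-30,"ty":0,"tz":0,"wx":0,"wy":0,"wz":0,"jaw":0.3},
  {"tx":-50,"ty":0,"tz":0,"wx":0,"wy":0,"wz":0,"jaw":0.3},
  {"tx":-80,"ty":0,"tz":0,"wx":0,"wy":0,"wz":0,"jaw":0.3},
  {"tx":-110,"ty":0,"tz":0,"wx":0,"wy":0,"wz":0,"jaw":0.3},
  {"tx":-120,"ty":0,"tz":0,"wx":0,"wy":0,"wz":0,"jaw":0.3},
  {"tx":-120,"ty":0,"tz":0,"wx":0,"wy":0,"wz":0,"jaw":0.3},
])

```text
time: 9.75
eef_pos: [638.9, -76.2, 122.0]
tool_rot: [[0.002, 1.0, -0.015], [-0.0, -0.015, -1.0], [-1.0, 0.002, 0.0]]
wrist_force: [-0.2, -0.2, -0.4]
finger_gap: 43.6
```

```bash
python3 - <<'E'
from h import *
snap('wrist','w6');inc((467,250,140,96.6))
z=load('w6');W=cloud(z)
for s in ((564.2,-75.7),(638.4,-131.9),(639.2,-76.9)): 
    m=(abs(W[...,0]-s[0])<35)&(abs(W[...,1]-s[1])<35)&(W[...,2]>10)&(W[...,2]<17); print(m.sum(), rect(W,s,35,11,17))
E
```

```text
t 9.8 pos [638.2 -76.1 120.8] th -0.87 gap 43.3 F [-0.7 -0.1 -0.6] q [-7. 26. 95. -0. 59. -6.]
{'tx': -19.1, 'ty': -176.2, 'tz': -323.4, 'wx': -97.5, 'wy': -0.0, 'wz': 0.0} rows>= 10.0
2364 (array([567., -74.]), array([56.1, 62.1]), 89.2, 2357, np.float64(14.2))
0 None
2180 (array([639.1, -70.8]), array([46.9, 70.2]), 89.1, 2161, np.float64(14.2))
```

View pics/w6.png

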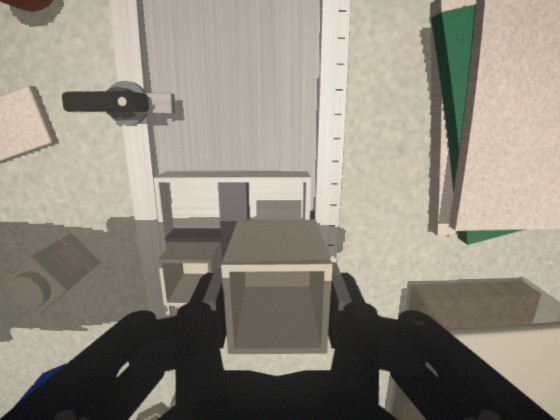

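```bash
python3 - <<'E'
from h import *
inc((508.7,311.6,121,96.3))
E
```

```text
t 9.8 pos [638.2 -76.1 120.8] th -0.87 gap 43.3 F [-0.7 -0.1 -0.6] q [-7. 26. 95. -0. 59. -6.]
{'tx': -0.1, 'ty': -135.4, 'tz': -385.6, 'wx': -97.2, 'wy': -0.0, 'wz': 0.0} rows>= 10.0
```

Call:
jog_arm([
  {"tx":0,"ty":-10,"tz":-30,"wx":-5,"wy":0,"wz":0,"jaw":0.3},
  {"tx":0,"ty":-27,"tz":-77,"wx":-15,"wy":0,"wz":0,"jaw":0.3},
  {"tx":0,"ty":-45,"tz":-128,"wx":-25,"wy":0,"wz":0,"jaw":0.3},
  {"tx":0,"ty":-63,"tz":-180,"wx":-35,"wy":0,"wz":0,"jaw":0.3},
  {"tx":0,"ty":-81,"tz":-231,"wx":-45,"wy":0,"wz":0,"jaw":0.3},
  {"tx":0,"ty":-99,"tz":-283,"wx":-55,"wy":0,"wz":0,"jaw":0.3},
  {"tx":0,"ty":-117,"tz":-334,"wx":-65,"wy":0,"wz":0,"jaw":0.3},
  {"tx":0,"ty":-130,"tz":-370,"wx":-75,"wy":0,"wz":0,"jaw":0.3},
])

```text
time: 10.8
eef_pos: [512.4, 297.5, 119.6]
tool_rot: [[-0.002, 0.267, 0.964], [-0.001, 0.964, -0.267], [-1.0, -0.001, -0.002]]
wrist_force: [-0.1, -0.2, -0.4]
finger_gap: 43.7
```

```bash
python3 - <<'E'
from h import *
inc((508.7,311.6,121,96.3))
E
```

```text
t 10.8 pos [512.4 297.5 119.6] th 74.52 gap 43.7 F [-0.1 -0.2 -0.4] q [ 30.  22. 101.   0.  57. -45.]
{'tx': -1.4, 'ty': 12.6, 'tz': -7.3, 'wx': -21.8, 'wy': -0.1, 'wz': 0.1} rows>= 3.0
```

Call:
jog_arm([
  {"tx":0,"ty":6,"tz":-4,"wx":-10,"wy":0,"wz":0,"jaw":0.3},
  {"tx":0,"ty":12.6,"tz":-7.3,"wx":-20,"wy":0,"wz":0,"jaw":0.3},
  {"tx":0,"ty":12.6,"tz":-7.3,"wx":-21.8,"wy":0,"wz":0,"jaw":0.3},
  {"tx":0,"ty":12.6,"tz":-7.3,"wx":-21.8,"wy":0,"wz":0,"jaw":0.3},
])

```text
time: 11.3
eef_pos: [510.2, 309.4, 120.2]
tool_rot: [[-0.001, -0.1, 0.995], [-0.001, 0.995, 0.1], [-1.0, -0.001, -0.001]]
wrist_force: [0.2, -0.4, -0.3]
finger_gap: 43.7
```

```bash
python3 - <<'E'
from h import *
inc((508.7,311.6,-6,96.3));snap('wrist','w7')
W=cloud(load('w7'))
m=(abs(W[...,0]-467)<125)&(abs(W[...,1]-307)<80)&(W[...,2]>26)&(W[...,2]<33)
print(m.sum(),cv2.minAreaRect(W[m][:,:2].astype(np.float32)))
E
```

```text
t 11.3 pos [510.2 309.4 120.2] th 95.75 gap 43.7 F [ 0.2 -0.4 -0.3] q [ 31.  22. 101.  -0.  57. -65.]
{'tx': 126.2, 'ty': 2.4, 'tz': -1.1, 'wx': -0.5, 'wy': -0.1, 'wz': 0.0} rows>= 3.0
3389 ((466.970458984375, 307.0333251953125), (181.03150939941406, 120.7264404296875), 6.703526496887207)
```

View pics/w7.png

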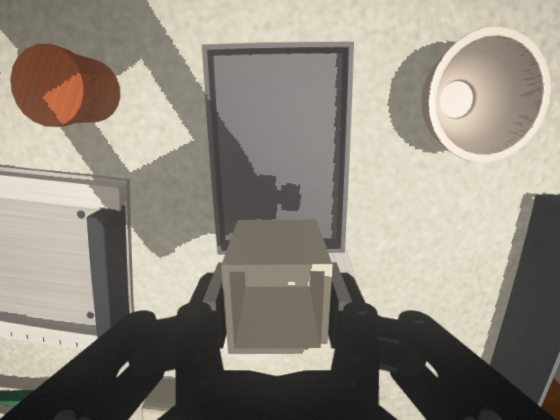

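Call:
jog_arm([
  {"tx":30,"ty":2.4,"tz":-1.1,"wx":-0.5,"wy":0,"wz":0,"jaw":0.3},
  {"tx":60,"ty":2.4,"tz":-1.1,"wx":-0.5,"wy":0,"wz":0,"jaw":0.3},
  {"tx":90,"ty":2.4,"tz":-1.1,"wx":-0.5,"wy":0,"wz":0,"jaw":0.3},
  {"tx":110,"ty":2.4,"tz":-1.1,"wx":-0.5,"wy":0,"wz":0,"jaw":0.3},
  {"tx":120,"ty":2.4,"tz":-1.1,"wx":-0.5,"wy":0,"wz":0,"jaw":0.3},
  {"tx":125,"ty":2.4,"tz":-1.1,"wx":-0.5,"wy":0,"wz":0,"jaw":0.3},
  {"tx":127,"ty":2.4,"tz":-1.1,"wx":-0.5,"wy":0,"wz":0,"jaw":0.3},
  {"tx":127,"ty":2.4,"tz":-1.1,"wx":-0.5,"wy":0,"wz":0,"jaw":0.3},
])

```text
time: 12.35
eef_pos: [509.6, 312.5, -5.4]
tool_rot: [[0.001, -0.112, 0.994], [0.0, 0.994, 0.112], [-1.0, 0.0, 0.001]]
wrist_force: [-1.0, 0.5, -0.1]
finger_gap: 43.7
```

Call:
jog_arm([
  {"tx":1.5,"ty":0,"tz":0,"wx":0,"wy":0,"wz":0,"jaw":0.3},
  {"tx":1.5,"ty":0,"tz":0,"wx":0,"wy":0,"wz":0,"jaw":-0.2},
  {"tx":1.5,"ty":0,"tz":0,"wx":0,"wy":0,"wz":0,"jaw":-0.4},
  {"tx":1.5,"ty":0,"tz":0,"wx":0,"wy":0,"wz":0,"jaw":-0.4},
])

```text
time: 12.85
eef_pos: [509.4, 312.3, -7.4]
tool_rot: [[0.0, -0.112, 0.994], [0.0, 0.994, 0.112], [-1.0, 0.0, 0.0]]
wrist_force: [0.4, 0.0, 0.1]
finger_gap: 59.7
```

Call:
jog_arm([
  {"tx":-15,"ty":0,"tz":0,"wx":0,"wy":0,"wz":0,"jaw":-0.6},
  {"tx":-50,"ty":0,"tz":0,"wx":0,"wy":0,"wz":0,"jaw":-1},
  {"tx":-110,"ty":0,"tz":0,"wx":0,"wy":0,"wz":0,"jaw":-1},
  {"tx":-130,"ty":0,"tz":0,"wx":0,"wy":0,"wz":0,"jaw":-1},
  {"tx":-130,"ty":0,"tz":0,"wx":0,"wy":0,"wz":0,"jaw":-1},
])

```text
time: 13.48
eef_pos: [510.6, 313.1, 125.5]
tool_rot: [[0.004, -0.112, 0.994], [0.002, 0.994, 0.112], [-1.0, 0.002, 0.004]]
wrist_force: [-0.9, 0.2, -0.1]
finger_gap: 85.5
```

```bash
python3 - <<'E'
from h import *
inc((563.1,-130.6,120,-0.9));snap('wrist','w8')
E
```

```text
t 13.47 pos [510.6 313.1 125.5] th 96.43 gap 85.5 F [-0.9  0.2 -0.1] q [ 31.  22. 101.  -0.  57. -65.]
{'tx': 4.6, 'ty': -446.8, 'tz': 2.5, 'wx': 97.3, 'wy': 0.1, 'wz': -0.3} rows>= 10.0
```

View pics/w8.png

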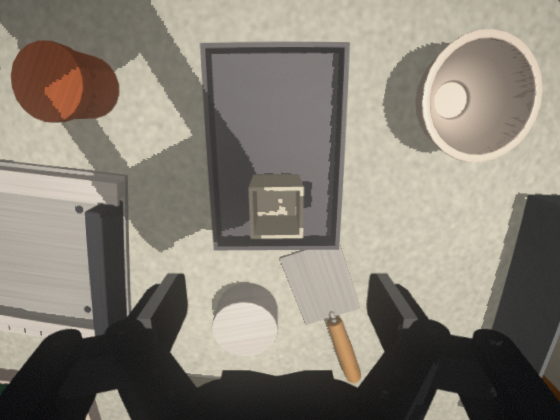

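Call:
jog_arm([
  {"tx":0,"ty":-440,"tz":2.5,"wx":90,"wy":0,"wz":0,"jaw":-1},
  {"tx":0,"ty":-440,"tz":2.5,"wx":90,"wy":0,"wz":0,"jaw":-1},
  {"tx":0,"ty":-440,"tz":2.5,"wx":90,"wy":0,"wz":0,"jaw":-1},
  {"tx":0,"ty":-440,"tz":2.5,"wx":90,"wy":0,"wz":0,"jaw":-1},
  {"tx":0,"ty":-440,"tz":2.5,"wx":90,"wy":0,"wz":0,"jaw":-1},
  {"tx":0,"ty":-440,"tz":2.5,"wx":90,"wy":0,"wz":0,"jaw":-1},
  {"tx":0,"ty":-440,"tz":2.5,"wx":90,"wy":0,"wz":0,"jaw":-1},
  {"tx":0,"ty":-440,"tz":2.5,"wx":90,"wy":0,"wz":0,"jaw":-1},
])

```text
time: 14.52
eef_pos: [560.2, -128.7, 121.0]
tool_rot: [[-0.002, 0.985, 0.172], [-0.0, 0.172, -0.985], [-1.0, -0.002, 0.0]]
wrist_force: [-0.9, 0.9, 0.4]
finger_gap: 85.5
```

```bash
python3 - <<'E'
from h import *
inc((563.1,-130.6,120,-0.9))
E
```

```text
t 14.53 pos [ 560.2 -128.7  121. ] th 9.88 gap 85.5 F [-0.9  0.9  0.4] q [-13.  20. 104.  -0.  56. -23.]
{'tx': 1.0, 'ty': 2.5, 'tz': 2.4, 'wx': 10.8, 'wy': 0.0, 'wz': 0.1} rows>= 2.0
```

Call:
jog_arm([
  {"tx":0,"ty":2.5,"tz":2.4,"wx":10.5,"wy":0,"wz":0,"jaw":-0.7},
  {"tx":20,"ty":2.5,"tz":2.4,"wx":10.8,"wy":0,"wz":0,"jaw":-0.5},
  {"tx":50,"ty":2.5,"tz":2.4,"wx":10.8,"wy":0,"wz":0,"jaw":-0.5},
  {"tx":80,"ty":2.5,"tz":2.4,"wx":10.8,"wy":0,"wz":0,"jaw":-0.4},
  {"tx":100,"ty":2.5,"tz":2.4,"wx":10.8,"wy":0,"wz":0,"jaw":-0.4},
  {"tx":115,"ty":2.5,"tz":2.4,"wx":10.8,"wy":0,"wz":0,"jaw":-0.3},
  {"tx":115,"ty":2.5,"tz":2.4,"wx":10.8,"wy":0,"wz":0,"jaw":-0.3},
])

```text
time: 15.4
eef_pos: [562.5, -126.3, 6.0]
tool_rot: [[-0.003, 1.0, -0.006], [0.001, -0.006, -1.0], [-1.0, -0.003, -0.001]]
wrist_force: [-0.1, 0.1, -0.4]
finger_gap: 55.7
```

```bash
python3 - <<'E'
from h import *
snap('wrist','w9');inc((563.1,-130.6,1,-0.9))
E
```

```text
t 15.45 pos [ 563.4 -126.5    7. ] th -0.32 gap 55.1 F [ 0.2 -0.1 -0.3] q [-13.  30. 107.  -0.  43. -12.]
{'tx': 6.0, 'ty': -0.2, 'tz': 4.1, 'wx': 0.6, 'wy': -0.0, 'wz': 0.1} rows>= 1.0
```

View pics/w9.png

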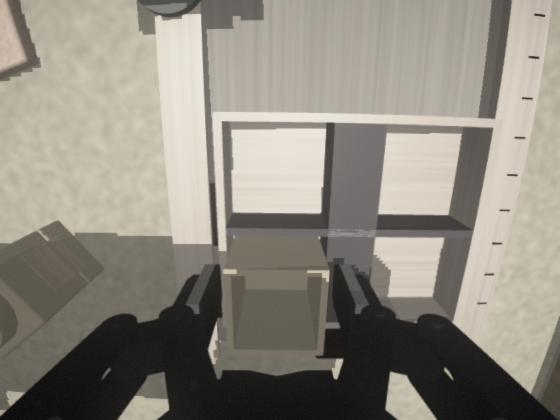

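Call:
jog_arm([
  {"tx":3,"ty":0,"tz":4,"wx":0.5,"wy":0,"wz":0,"jaw":-0.25},
  {"tx":6,"ty":0,"tz":4,"wx":0.5,"wy":0,"wz":0,"jaw":-0.1},
  {"tx":6,"ty":0,"tz":4,"wx":0.5,"wy":0,"wz":0,"jaw":0.2},
  {"tx":6,"ty":0,"tz":4,"wx":0.5,"wy":0,"wz":0,"jaw":0.3},
  {"tx":6,"ty":0,"tz":4,"wx":0.5,"wy":0,"wz":0,"jaw":0.3},
], force=25)

```text
time: 16.08
eef_pos: [564.0, -130.7, 1.8]
tool_rot: [[0.0, 1.0, -0.014], [-0.0, -0.014, -1.0], [-1.0, 0.0, 0.0]]
wrist_force: [-0.2, 0.2, 1.6]
finger_gap: 43.9
```

Call:
jog_arm([
  {"tx":-5,"ty":0,"tz":0,"wx":0,"wy":0,"wz":0,"jaw":0.3},
  {"tx":-15,"ty":0,"tz":0,"wx":0,"wy":0,"wz":0,"jaw":0.3},
  {"tx":-30,"ty":0,"tz":0,"wx":0,"wy":0,"wz":0,"jaw":0.3},
  {"tx":-50,"ty":0,"tz":0,"wx":0,"wy":0,"wz":0,"jaw":0.3},
  {"tx":-80,"ty":0,"tz":0,"wx":0,"wy":0,"wz":0,"jaw":0.3},
  {"tx":-110,"ty":0,"tz":0,"wx":0,"wy":0,"wz":0,"jaw":0.3},
  {"tx":-120,"ty":0,"tz":0,"wx":0,"wy":0,"wz":0,"jaw":0.3},
  {"tx":-120,"ty":0,"tz":0,"wx":0,"wy":0,"wz":0,"jaw":0.3},
])

```text
time: 17.08
eef_pos: [564.2, -130.7, 122.3]
tool_rot: [[0.001, 1.0, -0.014], [-0.0, -0.014, -1.0], [-1.0, 0.001, 0.0]]
wrist_force: [0.5, -0.4, -1.0]
finger_gap: 43.8
```

```bash
python3 - <<'E'
from h import *
inc((425.3,302.1,121,96.7))
E
```

```text
t 17.07 pos [ 564.2 -130.7  122.3] th -0.82 gap 43.8 F [ 0.5 -0.4 -1. ] q [-13.  21. 103.  -0.  56. -12.]
{'tx': 0.9, 'ty': -145.1, 'tz': -430.8, 'wx': -97.5, 'wy': 0.1, 'wz': -0.0} rows>= 10.0
```

Call:
jog_arm([
  {"tx":0,"ty":-10,"tz":-30,"wx":-6,"wy":0,"wz":0,"jaw":0.3},
  {"tx":0,"ty":-30,"tz":-85,"wx":-16,"wy":0,"wz":0,"jaw":0.3},
  {"tx":0,"ty":-49,"tz":-140,"wx":-26,"wy":0,"wz":0,"jaw":0.3},
  {"tx":0,"ty":-68,"tz":-195,"wx":-36,"wy":0,"wz":0,"jaw":0.3},
  {"tx":0,"ty":-87,"tz":-250,"wx":-46,"wy":0,"wz":0,"jaw":0.3},
  {"tx":0,"ty":-106,"tz":-305,"wx":-56,"wy":0,"wz":0,"jaw":0.3},
  {"tx":0,"ty":-125,"tz":-360,"wx":-66,"wy":0,"wz":0,"jaw":0.3},
  {"tx":0,"ty":-140,"tz":-410,"wx":-76,"wy":0,"wz":0,"jaw":0.3},
])

```text
time: 18.08
eef_pos: [428.0, 282.7, 120.3]
tool_rot: [[-0.002, 0.25, 0.968], [-0.001, 0.968, -0.25], [-1.0, -0.001, -0.001]]
wrist_force: [1.1, -0.1, 0.2]
finger_gap: 43.2
```

```bash
python3 - <<'E'
from h import *
inc((425.3,302.1,121,96.7))
E
```

```text
t 18.07 pos [428.  282.7 120.3] th 75.54 gap 43.2 F [ 1.1 -0.1  0.2] q [ 33.  15. 111.   0.  54. -42.]
{'tx': -0.7, 'ty': 18.2, 'tz': -7.4, 'wx': -21.2, 'wy': -0.1, 'wz': 0.1} rows>= 2.0
```

Call:
jog_arm([
  {"tx":0,"ty":9,"tz":-4,"wx":-10,"wy":0,"wz":0,"jaw":0.3},
  {"tx":0,"ty":18,"tz":-7.4,"wx":-20,"wy":0,"wz":0,"jaw":0.3},
  {"tx":0,"ty":18,"tz":-7.4,"wx":-21.2,"wy":0,"wz":0,"jaw":0.3},
  {"tx":30,"ty":18,"tz":-7.4,"wx":-21.2,"wy":0,"wz":0,"jaw":0.3},
  {"tx":60,"ty":18,"tz":-7.4,"wx":-21.2,"wy":0,"wz":0,"jaw":0.3},
  {"tx":85,"ty":18,"tz":-7.4,"wx":-21.2,"wy":0,"wz":0,"jaw":0.3},
  {"tx":100,"ty":18,"tz":-7.4,"wx":-21.2,"wy":0,"wz":0,"jaw":0.3},
  {"tx":100,"ty":18,"tz":-7.4,"wx":-21.2,"wy":0,"wz":0,"jaw":0.3},
])

```text
time: 19.08
eef_pos: [426.5, 299.7, 20.5]
tool_rot: [[-0.002, -0.109, 0.994], [-0.001, 0.994, 0.109], [-1.0, -0.001, -0.002]]
wrist_force: [-0.3, 0.6, -0.2]
finger_gap: 44.0
```

```bash
python3 - <<'E'
from h import *
inc((425.3,302.1,-7.5,96.7))
E
```

```text
t 19.07 pos [426.5 299.7  20.5] th 96.28 gap 44.0 F [-0.3  0.6 -0.2] q [ 35.  25. 114.  -0.  42. -61.]
{'tx': 28.0, 'ty': 2.5, 'tz': -0.8, 'wx': -0.4, 'wy': -0.1, 'wz': 0.1} rows>= 1.0
```

Call:
jog_arm([
  {"tx":15,"ty":2.5,"tz":-0.8,"wx":0,"wy":0,"wz":0,"jaw":0.3},
  {"tx":25,"ty":2.5,"tz":-0.8,"wx":0,"wy":0,"wz":0,"jaw":0.3},
  {"tx":28,"ty":2.5,"tz":-0.8,"wx":0,"wy":0,"wz":0,"jaw":0.3},
  {"tx":28,"ty":2.5,"tz":-0.8,"wx":0,"wy":0,"wz":0,"jaw":0.3},
  {"tx":28,"ty":2.5,"tz":-0.8,"wx":0,"wy":0,"wz":0,"jaw":-0.2},
  {"tx":28,"ty":2.5,"tz":-0.8,"wx":0,"wy":0,"wz":0,"jaw":-0.4},
  {"tx":28,"ty":2.5,"tz":-0.8,"wx":0,"wy":0,"wz":0,"jaw":-0.4},
])

```text
time: 19.95
eef_pos: [426.3, 303.1, -6.2]
tool_rot: [[0.0, -0.111, 0.994], [0.0, 0.994, 0.111], [-1.0, 0.0, 0.0]]
wrist_force: [-0.1, -0.1, -0.2]
finger_gap: 59.7
```

Call:
jog_arm([
  {"tx":-15,"ty":0,"tz":0,"wx":0,"wy":0,"wz":0,"jaw":-0.6},
  {"tx":-50,"ty":0,"tz":0,"wx":0,"wy":0,"wz":0,"jaw":-1},
  {"tx":-110,"ty":0,"tz":0,"wx":0,"wy":0,"wz":0,"jaw":-1},
  {"tx":-130,"ty":0,"tz":0,"wx":0,"wy":0,"wz":0,"jaw":-1},
  {"tx":-130,"ty":0,"tz":0,"wx":0,"wy":0,"wz":0,"jaw":-1},
])

```text
time: 20.58
eef_pos: [427.4, 303.9, 126.2]
tool_rot: [[0.004, -0.111, 0.994], [0.003, 0.994, 0.111], [-1.0, 0.002, 0.004]]
wrist_force: [-0.7, 0.1, -0.7]
finger_gap: 85.4
```

```bash
python3 - <<'E'
from h import *
inc();snap('wrist','w10');snap('top','t2')
W=cloud(load('t2'))
for n,c in dict(j1=(537,-307),j2=(476,-374),j3=(414,-140)).items():
        print(n,'body',rect(W,c,45,56,66),'cap',rect(W,c,35,69,80))
inc((410,-90,150,-53))
E
```

```text
t 20.57 pos [427.4 303.9 126.2] th 96.38 gap 85.4 F [-0.7  0.1 -0.7] q [ 35.  16. 110.  -0.  54. -61.]
j1 body (array([ 539.4, -309.1]), array([44.2, 44.8]), 52.7, 124, np.float64(61.8)) cap (array([ 539.8, -308. ]), array([29.1, 32.1]), 2.6, 105, np.float64(74.0))
j2 body (array([ 477.1, -374.7]), array([43.7, 44.8]), 32.3, 117, np.float64(61.5)) cap (array([ 477.3, -374.4]), array([31.8, 31.1]), 32.2, 113, np.float64(73.4))
j3 body (array([ 414.4, -141. ]), array([43.7, 43.9]), 36.3, 117, np.float64(61.8)) cap (array([ 414.4, -141.5]), array([31. , 31.8]), 1.5, 112, np.float64(74.5))
t 20.68 pos [425.8 302.8 123.5] th 96.38 gap 85.3 F [ 0.8 -0.1 -0.5] q [ 35.  16. 110.   0.  54. -61.]
{'tx': -26.5, 'ty': -388.6, 'tz': -59.3, 'wx': 149.4, 'wy': -0.0, 'wz': 0.0} rows>= 14.0
```

View pics/w10.png

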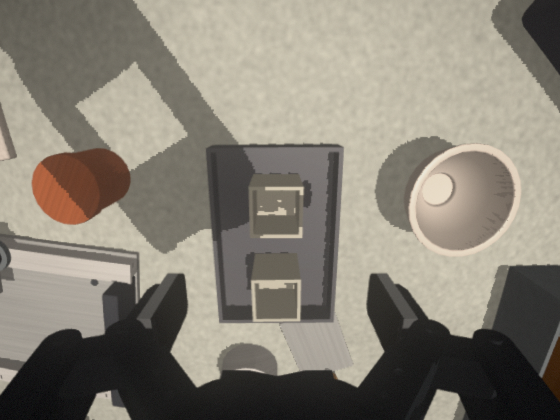

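View pics/t2.png

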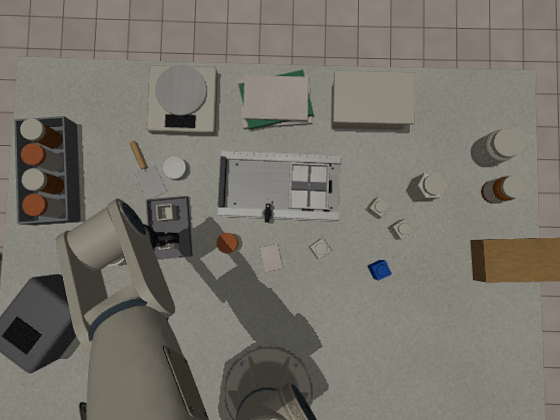

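```bash
python3 - <<'E'
from h import *
inc((382,-91,110,37))
E
```

```text
t 20.68 pos [425.8 302.8 123.5] th 96.38 gap 85.3 F [ 0.8 -0.1 -0.5] q [ 35.  16. 110.   0.  54. -61.]
{'tx': 13.5, 'ty': -386.5, 'tz': -87.3, 'wx': 59.4, 'wy': -0.0, 'wz': 0.0} rows>= 7.0
```

Call:
jog_arm([
  {"tx":0,"ty":-386.5,"tz":-87.3,"wx":59.4,"wy":0,"wz":0,"jaw":-1},
  {"tx":0,"ty":-386.5,"tz":-87.3,"wx":59.4,"wy":0,"wz":0,"jaw":-1},
  {"tx":0,"ty":-386.5,"tz":-87.3,"wx":59.4,"wy":0,"wz":0,"jaw":-1},
  {"tx":0,"ty":-386.5,"tz":-87.3,"wx":59.4,"wy":0,"wz":0,"jaw":-1},
  {"tx":0,"ty":-386.5,"tz":-87.3,"wx":59.4,"wy":0,"wz":0,"jaw":-1},
  {"tx":0,"ty":-386.5,"tz":-87.3,"wx":59.4,"wy":0,"wz":0,"jaw":-1},
  {"tx":0,"ty":-386.5,"tz":-87.3,"wx":59.4,"wy":0,"wz":0,"jaw":-1},
  {"tx":0,"ty":-386.5,"tz":-87.3,"wx":59.4,"wy":0,"wz":0,"jaw":-1},
])

```text
time: 21.68
eef_pos: [381.1, -91.8, 122.5]
tool_rot: [[-0.002, 0.801, 0.599], [0.001, 0.599, -0.801], [-1.0, -0.002, -0.002]]
wrist_force: [1.1, 0.4, -0.5]
finger_gap: 85.5
```

```bash
cat >> h.py <<'E'
def face(W,c,r,z0,z1):
    """top-face square with outlier trimming: centre & angle"""
    m=(np.hypot(W[...,0]-c[0],W[...,1]-c[1])<r)&(W[...,2]>z0)&(W[...,2]<z1)
    P=W[m][:,:2]; c=np.median(P,0)
    P=P[np.hypot(*(P-c).T)<33]
    rc=cv2.minAreaRect(P.astype(np.float32))
    # refine by percentile widths
    best=None
    for a in np.arange(rc[2]-6,rc[2]+6.01,.5):
        R=np.array([[np.cos(np.radians(a)),np.sin(np.radians(a))],[-np.sin(np.radians(a)),np.cos(np.radians(a))]])
        Q=P@R.T; lo=np.percentile(Q,1,0);hi=np.percentile(Q,99,0);A=np.prod(hi-lo)
        if best is None or A<best[0]: best=(A,a,R.T@((lo+hi)/2),hi-lo)
    return 'ctr',np.round(best[2],1),'ang',best[1],'size',np.round(best[3],1),len(P),'minrect',np.round(rc[0],1),np.round(rc[1],1),round(rc[2],1)
E
python3 - <<'E'
from h import *
inc();snap('wrist','w11')
W=cloud(load('w11'))
print(face(W,(417.6,-139.5),40,57,66)); print(rect(W,(417.6,-139.5),40,70,80))
E
```

```text
t 21.68 pos [381.1 -91.8 122.5] th 36.79 gap 85.5 F [ 1.1  0.4 -0.5] q [-14.   5. 124.  -0.  51. -51.]
('ctr', array([ 415.4, -137.1]), 'ang', np.float64(35.8176383972168), 'size', array([43.3, 38.8]), 1034, 'minrect', array([ 416. , -137.9]), array([44.1, 41.3]), 36.8)
(array([ 416.9, -139.4]), array([33. , 33.4]), 74.0, 1186, np.float64(74.1))
```

View pics/w11.png

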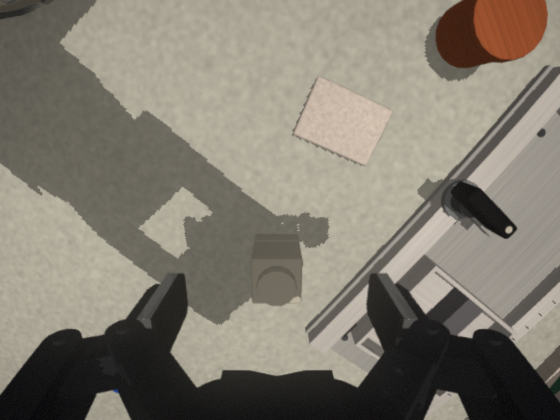

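```bash
python3 - <<'E'
from h import *
inc((417.2,-139.4,70,36.8),(417.2,-139.4,-11,36.8))
E
```

```text
t 21.73 pos [381.4 -90.9 122.7] th 36.86 gap 85.3 F [-0.2 -0.2 -0.7] q [-14.   5. 124.   0.  51. -51.]
{'tx': 52.5, 'ty': -0.4, 'tz': 60.4, 'wx': 0.1, 'wy': -0.1, 'wz': 0.1} rows>= 2.0
{'tx': 133.5, 'ty': -0.3, 'tz': 60.5, 'wx': 0.1, 'wy': -0.1, 'wz': 0.1} rows>= 3.0
```

Call:
jog_arm([
  {"tx":10,"ty":0,"tz":40,"wx":0,"wy":0,"wz":0,"jaw":-1},
  {"tx":40,"ty":-0.3,"tz":60.5,"wx":0,"wy":0,"wz":0,"jaw":-1},
  {"tx":52,"ty":-0.3,"tz":60.5,"wx":0,"wy":0,"wz":0,"jaw":-1},
  {"tx":75,"ty":-0.3,"tz":60.5,"wx":0,"wy":0,"wz":0,"jaw":-1},
  {"tx":100,"ty":-0.3,"tz":60.5,"wx":0,"wy":0,"wz":0,"jaw":-1},
  {"tx":120,"ty":-0.3,"tz":60.5,"wx":0,"wy":0,"wz":0,"jaw":-0.6},
  {"tx":133,"ty":-0.3,"tz":60.5,"wx":0,"wy":0,"wz":0,"jaw":-0.5},
  {"tx":133,"ty":-0.3,"tz":60.5,"wx":0,"wy":0,"wz":0,"jaw":-0.4},
])

```text
time: 22.72
eef_pos: [417.6, -138.3, -10.0]
tool_rot: [[-0.002, 0.798, 0.602], [0.001, 0.602, -0.798], [-1.0, -0.001, -0.002]]
wrist_force: [1.7, -0.2, 1.2]
finger_gap: 59.8
```

```bash
python3 - <<'E'
from h import *
inc((417.2,-139.4,-11,36.8));snap('wrist','w12')
E
```

```text
t 22.73 pos [ 417.6 -138.3  -10. ] th 37.03 gap 59.8 F [ 1.7 -0.2  1.2] q [-19.  23. 124.   0.  33. -56.]
{'tx': 1.0, 'ty': -1.0, 'tz': 0.7, 'wx': 0.2, 'wy': -0.1, 'wz': 0.1} rows>= 1.0
```

View pics/w12.png

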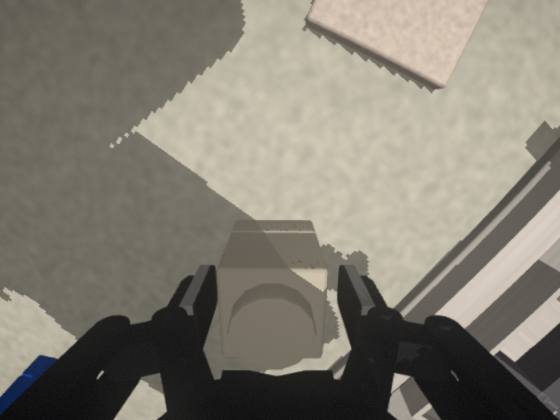

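Call:
jog_arm([
  {"tx":0,"ty":-0.5,"tz":0.7,"wx":0,"wy":0,"wz":0,"jaw":-0.2},
  {"tx":0,"ty":-0.5,"tz":0.7,"wx":0,"wy":0,"wz":0,"jaw":0},
  {"tx":0,"ty":-0.5,"tz":0.7,"wx":0,"wy":0,"wz":0,"jaw":0.3},
  {"tx":0,"ty":-0.5,"tz":0.7,"wx":0,"wy":0,"wz":0,"jaw":0.3},
  {"tx":0,"ty":-0.5,"tz":0.7,"wx":0,"wy":0,"wz":0,"jaw":0.3},
], force=45)

```text
time: 23.4
eef_pos: [419.0, -140.4, -8.6]
tool_rot: [[0.001, 0.799, 0.601], [-0.0, 0.601, -0.799], [-1.0, 0.001, 0.001]]
wrist_force: [-0.6, 1.5, 5.4]
finger_gap: 43.4
```

Call:
jog_arm([
  {"tx":-5,"ty":0,"tz":0,"wx":0,"wy":0,"wz":0,"jaw":0.3},
  {"tx":-15,"ty":0,"tz":0,"wx":0,"wy":0,"wz":0,"jaw":0.3},
  {"tx":-30,"ty":0,"tz":0,"wx":0,"wy":0,"wz":0,"jaw":0.3},
  {"tx":-55,"ty":0,"tz":0,"wx":0,"wy":0,"wz":0,"jaw":0.3},
  {"tx":-80,"ty":0,"tz":0,"wx":0,"wy":0,"wz":0,"jaw":0.3},
  {"tx":-95,"ty":0,"tz":0,"wx":0,"wy":0,"wz":0,"jaw":0.3},
  {"tx":-95,"ty":0,"tz":0,"wx":0,"wy":0,"wz":0,"jaw":0.3},
])

```text
time: 24.28
eef_pos: [419.3, -140.5, 86.8]
tool_rot: [[0.003, 0.799, 0.602], [-0.001, 0.602, -0.799], [-1.0, 0.002, 0.002]]
wrist_force: [1.2, 0.1, -2.1]
finger_gap: 43.7
```

```bash
python3 - <<'E'
from h import *
inc((564.2,-75.7,90,-0.9));snap('wrist','w13'); snap('top','t3')
W=cloud(load('w13')); print(np.round([W[300,275],W[320,275]],1))
W=cloud(load('t3'))
for n,c in dict(j1=(537,-307),j2=(476,-374)).items():
        print(n,'body',rect(W,c,45,56,66))
E
```

```text
t 24.27 pos [ 419.3 -140.5   86.8] th 36.98 gap 43.7 F [ 1.2  0.1 -2.1] q [-19.  12. 121.   0.  47. -56.]
{'tx': -2.9, 'ty': 154.7, 'tz': 35.4, 'wx': 37.9, 'wy': 0.1, 'wz': -0.1} rows>= 4.0
[[ 411.1 -128.8  169.4]
 [ 416.1 -135.5  169.8]]
j1 body (array([ 539.3, -308.9]), array([44.3, 44.1]), 52.8, 120, np.float64(61.9))
j2 body (array([ 477.2, -374.7]), array([43.9, 45.1]), 33.6, 118, np.float64(61.4))
```

View pics/w13.png

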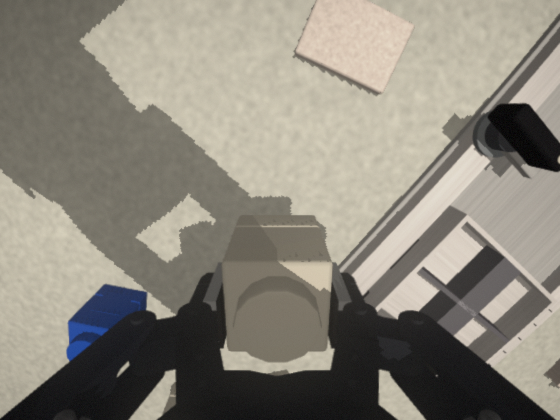

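Call:
jog_arm([
  {"tx":0,"ty":25,"tz":6,"wx":7,"wy":0,"wz":0,"jaw":0.3},
  {"tx":0,"ty":60,"tz":14,"wx":16,"wy":0,"wz":0,"jaw":0.3},
  {"tx":0,"ty":95,"tz":22,"wx":25,"wy":0,"wz":0,"jaw":0.3},
  {"tx":0,"ty":130,"tz":30,"wx":33,"wy":0,"wz":0,"jaw":0.3},
  {"tx":0,"ty":148,"tz":34,"wx":37.9,"wy":0,"wz":0,"jaw":0.3},
  {"tx":0,"ty":154,"tz":35,"wx":37.9,"wy":0,"wz":0,"jaw":0.3},
  {"tx":10,"ty":154,"tz":35,"wx":37.9,"wy":0,"wz":0,"jaw":0.3},
  {"tx":20,"ty":154,"tz":35,"wx":37.9,"wy":0,"wz":0,"jaw":0.3},
])

```text
time: 25.38
eef_pos: [561.2, -75.8, 64.4]
tool_rot: [[-0.001, 1.0, -0.015], [0.0, -0.015, -1.0], [-1.0, -0.001, -0.0]]
wrist_force: [-0.6, 0.7, -0.9]
finger_gap: 43.3
```

```bash
cat >> h.py <<'E'
def carr(W,c0=(601.3,-103.8)):
    """carriage walls top: fit outer edges"""
    a=np.radians(-0.9);ex=np.array([np.cos(a),np.sin(a)]);ey=np.array([-np.sin(a),np.cos(a)])
    m=(W[...,2]>37.5)&(W[...,2]<42.5)&(abs(W[...,0]-c0[0])<75)&(abs(W[...,1]-c0[1])<64)
    P=W[m][:,:2]-np.array(c0); u=P@ex; v=P@ey
    def band(sel,w): 
        q=w[sel]; return (len(q),np.round(np.percentile(q,[2,50,98]),1)) if len(q)>20 else None
    print('left wall x',band((u<-58)&(abs(v)<45),u)); print('right wall x',band((u>58)&(abs(v)<45),u))
    print('front wall y',band((v>48)&(abs(u)<60),v)); print('rear wall y',band((v<-48)&(abs(u)<60),v)); print('mid wall y',band((abs(v)<12)&(abs(u)>15)&(abs(u)<60),v))
def cap(W,c,z):
    m=(np.hypot(W[...,0]-c[0],W[...,1]-c[1])<28)&(abs(W[...,2]-z)<3)
    P=W[m][:,:2].astype(np.float32); print('cap',len(P),cv2.minEnclosingCircle(P),np.round(np.median(W[m][:,2]),1))
E
python3 - <<'E'
from h import *
inc((564.2,-75.7,62,-0.9));s=ctrl.observe()['eef_pos'];snap('wrist','w14')
W=cloud(load('w14')); carr(W); cap(W,s[:2],s[2]+82.8)
for t in('w6','w9'):
  print(t);W=cloud(load(t)); carr(W)
E
```

```text
t 25.38 pos [561.2 -75.8  64.4] th -0.88 gap 43.3 F [-0.6  0.7 -0.9] q [ -8.  24. 107.  -0.  49.  -7.]
{'tx': 2.4, 'ty': 3.0, 'tz': -0.1, 'wx': 0.0, 'wy': -0.0, 'wz': 0.1} rows>= 1.0
left wall x (51, array([-67.1, -65.6, -63. ]))
right wall x (755, array([59.5, 64.3, 67.4]))
front wall y (1412, array([48.5, 54.6, 57. ]))
rear wall y None
mid wall y (385, array([-2.5,  0.2,  2.1]))
cap 5422 ((561.4381713867188, -68.81349182128906), 25.910533905029297) 147.0
w6
left wall x (319, array([-66.5, -64.2, -59.1]))
right wall x (138, array([62.9, 64.8, 66.8]))
front wall y (863, array([48.8, 54.6, 56.9]))
rear wall y None
mid wall y (359, array([-6. , -0.7,  2.1]))
w9
left wall x (1341, array([-67. , -64.8, -58.9]))
right wall x (1800, array([60.5, 64.1, 67.3]))
front wall y (2959, array([48.5, 54.2, 56.6]))
rear wall y (262, array([-58.1, -53.6, -48.3]))
mid wall y (1955, array([-5.8, -0.4,  1.9]))
```

View pics/w14.png

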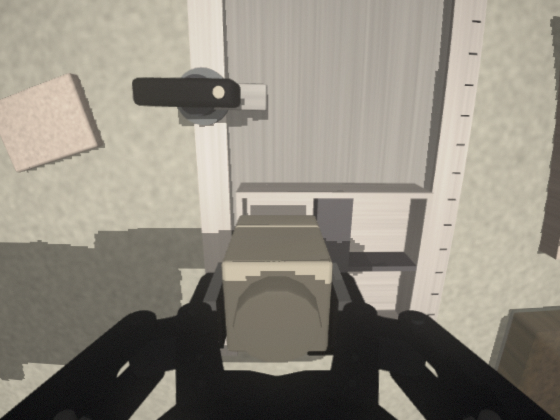

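```bash
cat >> h.py <<'E'
def held(W,p,base):
    """held jar at theta~0: front face y, side x, with TCP p, base height above TCP"""
    z=W[...,2]-p[2]-base
    d=W-np.array(p)
    m=(z>25)&(z<60)&(abs(d[...,0])<18)&(abs(d[...,1])<35)
    q=W[m]; 
    if len(q): print('front face y',np.round(np.percentile(q[:,1],[10,50,90]),1),len(q),'-> ctr y off from TCP',round(np.median(q[:,1])-22-p[1],1))
    m=(abs(z-74)<1.5)&(abs(d[...,0])<17.5)&(d[...,1]<25)&(d[...,1]>-14)
    q=W[m]
    if len(q)>20: print('cap x',np.round(np.percentile(q[:,0],[1,99]),1),'y max',np.round(np.percentile(q[:,1],99.5),1),'-> ctr y off',round(np.percentile(q[:,1],99.5)-17-p[1],1),'top',np.median(q[:,2]))
E
python3 - <<'E'
from h import *
p=(561.2,-75.8,64.4); W=cloud(load('w14')); held(W,p,8.8)
d=W[240,::10]; print(np.round(W[[230,240,250]][:,[250,275,300]],1).tolist())
E
```

```text
front face y [-51.7 -51.3 -51. ] 2581 -> ctr y off from TCP 2.5
cap x [547.5 577.8] y max -57.0 -> ctr y off 1.8 top 147.0715873801469
[[[549.8, -51.1, 100.4], [562.1, -51.4, 99.9], [574.4, -51.6, 100.0]], [[550.9, -51.1, 113.3], [562.2, -51.4, 113.0], [573.4, -51.0, 114.3]], [[551.8, -51.0, 124.7], [562.2, -51.4, 124.0], [572.7, -51.7, 123.7]]]
```

```bash
python3 - <<'E'
from h import *
inc((563.0,-77.9,34,-0.9))
E
```

```text
t 25.43 pos [560.5 -75.7  63.2] th -0.9 gap 43.4 F [ 0.1  0.9 -2.4] q [ -8.  24. 107.  -0.  49.  -7.]
{'tx': 29.2, 'ty': 2.6, 'tz': 2.2, 'wx': -0.0, 'wy': -0.0, 'wz': 0.2} rows>= 1.0
```

Call:
jog_arm([
  {"tx":5,"ty":2.6,"tz":2.2,"wx":0,"wy":0,"wz":0.1,"jaw":0.3},
  {"tx":15,"ty":2.6,"tz":2.2,"wx":0,"wy":0,"wz":0.1,"jaw":0.3},
  {"tx":25,"ty":2.6,"tz":2.2,"wx":0,"wy":0,"wz":0.1,"jaw":0.3},
  {"tx":29,"ty":2.6,"tz":2.2,"wx":0,"wy":0,"wz":0.1,"jaw":0.3},
  {"tx":29,"ty":2.6,"tz":2.2,"wx":0,"wy":0,"wz":0.1,"jaw":0.3},
  {"tx":29,"ty":2.6,"tz":2.2,"wx":0,"wy":0,"wz":0.1,"jaw":0.3},
])

```text
time: 26.18
eef_pos: [565.3, -77.7, 36.7]
tool_rot: [[0.002, 1.0, -0.016], [-0.0, -0.016, -1.0], [-1.0, 0.002, 0.0]]
wrist_force: [-1.1, 0.7, -0.4]
finger_gap: 43.8
```

```bash
python3 - <<'E'
from h import *
inc((563.0,-77.9,6,-0.9)); p=ctrl.observe()['eef_pos']; snap('wrist','w15');W=cloud(load('w15'));held(W,p,8.8);carr(W)
E
```

```text
t 26.18 pos [565.3 -77.7  36.7] th -0.91 gap 43.8 F [-1.1  0.7 -0.4] q [ -8.  27. 107.   0.  46.  -7.]
{'tx': 30.7, 'ty': -2.4, 'tz': 0.2, 'wx': -0.0, 'wy': 0.0, 'wz': -0.1} rows>= 1.0
front face y [-53.7 -53.3 -52.9] 2554 -> ctr y off from TCP 2.4
cap x [551.3 581.8] y max -59.0 -> ctr y off 1.7 top 119.466168446014
left wall x (186, array([-67.2, -65.3, -63.1]))
right wall x (844, array([59.9, 64.2, 67.3]))
front wall y (1909, array([48.5, 54.6, 56.9]))
rear wall y (338, array([-58.5, -55.5, -49.5]))
mid wall y (465, array([-2.2,  0.6,  2.2]))
```

View pics/w15.png

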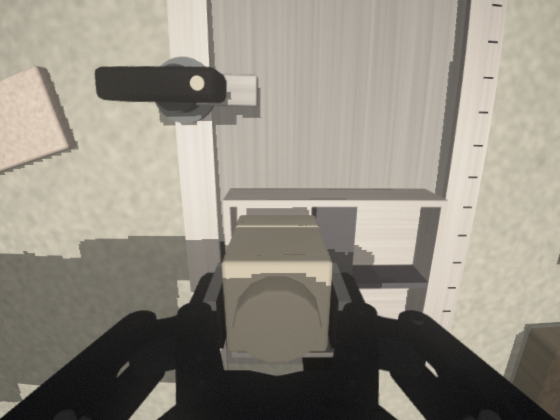

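```bash
cat >> h.py <<'E'
def jx(W,p,base,cy):
    z=W[...,2]-p[2]-base
    m=(z>5)&(z<28)&(abs(W[...,1]-(p[1]+cy+22))<2)&(abs(W[...,0]-p[0])<30)
    q=W[m]
    for a in (5,12,18,23):
        k=q[abs(q[:,2]-p[2]-base-a)<3]
        if len(k)>10: print(' z',a,'x',np.round(np.percentile(k[:,0],[1,99]),1),'mid',round(np.percentile(k[:,0],[1,99]).mean()-p[0],1),len(k))
E
python3 - <<'E'
from h import *
p=(565.3,-77.7,36.7);W=cloud(load('w15'));jx(W,p,8.8,2.3)
p=(561.2,-75.8,64.4);W=cloud(load('w14'));jx(W,p,8.8,2.3)
inc((563.0,-77.9,6,-0.9))
E
```

```text
z 5 x [546.1 587.8] mid 1.7 130
 z 12 x [546.1 587.7] mid 1.6 274
 z 18 x [545.8 587.6] mid 1.4 380
 z 23 x [545.8 587.8] mid 1.5 247
 z 5 x [542.  583.6] mid 1.6 121
 z 12 x [541.8 583.7] mid 1.5 277
 z 18 x [541.8 583.6] mid 1.5 370
 z 23 x [541.9 583.8] mid 1.6 254
t 26.23 pos [565.4 -77.7  36.8] th -0.92 gap 43.5 F [-0.1  0.  -1.6] q [ -8.  27. 107.   0.  46.  -7.]
{'tx': 30.8, 'ty': -2.4, 'tz': 0.2, 'wx': -0.0, 'wy': 0.0, 'wz': -0.1} rows>= 1.0
```

Call:
jog_arm([
  {"tx":0,"ty":-2.7,"tz":0.2,"wx":0,"wy":0,"wz":0,"jaw":0.3},
  {"tx":0,"ty":-2.7,"tz":0.2,"wx":0,"wy":0,"wz":0,"jaw":0.3},
  {"tx":5,"ty":-2.7,"tz":0.2,"wx":0,"wy":0,"wz":0,"jaw":0.3},
  {"tx":10,"ty":-2.7,"tz":0.2,"wx":0,"wy":0,"wz":0,"jaw":0.3},
  {"tx":15,"ty":-2.7,"tz":0.2,"wx":0,"wy":0,"wz":0,"jaw":0.3},
  {"tx":15,"ty":-2.7,"tz":0.2,"wx":0,"wy":0,"wz":0,"jaw":0.3},
])

```text
time: 26.98
eef_pos: [562.0, -77.8, 20.9]
tool_rot: [[0.001, 1.0, -0.016], [0.0, -0.016, -1.0], [-1.0, 0.001, -0.0]]
wrist_force: [-0.4, -0.2, -0.0]
finger_gap: 43.6
```

```bash
python3 - <<'E'
from h import *
inc((562.7,-77.9,6,-0.9)); p=ctrl.observe()['eef_pos']; snap('wrist','w16');W=cloud(load('w16'));held(W,p,8.8);carr(W);jx(W,p,8.8,2.4)
E
```

```text
t 26.98 pos [562.  -77.8  20.9] th -0.92 gap 43.6 F [-0.4 -0.2 -0. ] q [ -8.  28. 108.   0.  44.  -7.]
{'tx': 14.9, 'ty': 0.7, 'tz': 0.1, 'wx': -0.0, 'wy': -0.0, 'wz': -0.0} rows>= 1.0
front face y [-53.8 -53.4 -53. ] 2558 -> ctr y off from TCP 2.4
cap x [548.1 578.5] y max -59.1 -> ctr y off 1.7 top 103.63397598632403
left wall x (168, array([-67.1, -65.3, -62.9]))
right wall x (929, array([59.5, 64.1, 67.1]))
front wall y (2525, array([48.6, 54.3, 57. ]))
rear wall y (538, array([-57.4, -53.3, -48.7]))
mid wall y (608, array([-2.6,  0.4,  2.2]))
 z 5 x [538.9 588.4] mid 1.7 134
 z 12 x [535.1 591.5] mid 1.4 366
 z 18 x [542.4 584.4] mid 1.4 372
 z 23 x [542.5 584.3] mid 1.4 241
```

Entering the pocket without contact. Lower the rest and release.

Call:
jog_arm([
  {"tx":5,"ty":0.6,"tz":0,"wx":0,"wy":0,"wz":0,"jaw":0.3},
  {"tx":10,"ty":0.6,"tz":0,"wx":0,"wy":0,"wz":0,"jaw":0.3},
  {"tx":14,"ty":0.6,"tz":0,"wx":0,"wy":0,"wz":0,"jaw":0.3},
  {"tx":14.5,"ty":0.6,"tz":0,"wx":0,"wy":0,"wz":0,"jaw":0.3},
  {"tx":14.5,"ty":0.6,"tz":0,"wx":0,"wy":0,"wz":0,"jaw":0.3},
])

```text
time: 27.65
eef_pos: [563.1, -77.9, 7.0]
tool_rot: [[0.002, 1.0, -0.016], [-0.0, -0.016, -1.0], [-1.0, 0.002, 0.0]]
wrist_force: [-0.5, 0.3, -1.6]
finger_gap: 43.4
```

Call:
jog_arm([
  {"tx":0.7,"ty":0,"tz":0,"wx":0,"wy":0,"wz":0,"jaw":0},
  {"tx":0.7,"ty":0,"tz":0,"wx":0,"wy":0,"wz":0,"jaw":-0.25},
  {"tx":0.7,"ty":0,"tz":0,"wx":0,"wy":0,"wz":0,"jaw":-0.25},
  {"tx":-10,"ty":0,"tz":0,"wx":0,"wy":0,"wz":0,"jaw":-0.25},
  {"tx":-40,"ty":0,"tz":0,"wx":0,"wy":0,"wz":0,"jaw":-0.4},
  {"tx":-90,"ty":0,"tz":0,"wx":0,"wy":0,"wz":0,"jaw":-1},
  {"tx":-115,"ty":0,"tz":0,"wx":0,"wy":0,"wz":0,"jaw":-1},
  {"tx":-115,"ty":0,"tz":0,"wx":0,"wy":0,"wz":0,"jaw":-1},
])

```text
time: 28.65
eef_pos: [564.6, -78.1, 125.0]
tool_rot: [[0.007, 1.0, -0.016], [-0.001, -0.016, -1.0], [-1.0, 0.007, 0.001]]
wrist_force: [0.0, 0.3, -0.7]
finger_gap: 85.7
```

```bash
python3 - <<'E'
from h import *
snap('wrist','w17');snap('top','t4')
W=cloud(load('t4'))
for n,c in dict(j1=(537,-307),j2=(476,-374)).items():
        print(n,'body',rect(W,c,45,56,66))
W=cloud(load('w17')); print(rect(W,(564,-76),22,85,91),rect(W,(564,-76),30,73,78)); 
inc((543-60*np.sin(np.radians(-37)),-309+60*np.cos(np.radians(-37)),115,-37))
E
```

```text
j1 body (array([ 539.3, -308.7]), array([43.5, 43.7]), 53.0, 115, np.float64(62.2))
j2 body (array([ 477.1, -375.5]), array([44.3, 44.6]), 34.7, 115, np.float64(61.5))
(array([564.3, -75. ]), array([32.8, 33.1]), 63.2, 1547, np.float64(88.1)) (array([564.3, -74.9]), array([43.5, 44. ]), 89.0, 1438, np.float64(76.0))
t 28.75 pos [562.6 -77.9 122.1] th -0.92 gap 85.2 F [0.  0.1 0.4] q [ -8.  20. 105.   0.  56.  -7.]
{'tx': 7.2, 'ty': 19.4, 'tz': 182.9, 'wx': 36.1, 'wy': -0.0, 'wz': -0.1} rows>= 4.0
```

View pics/w17.png

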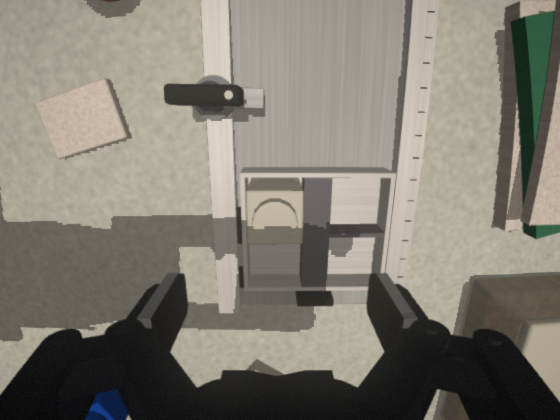

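Call:
jog_arm([
  {"tx":0,"ty":19.4,"tz":183,"wx":36,"wy":0,"wz":0,"jaw":-1},
  {"tx":0,"ty":19.4,"tz":183,"wx":36,"wy":0,"wz":0,"jaw":-1},
  {"tx":0,"ty":19.4,"tz":183,"wx":36,"wy":0,"wz":0,"jaw":-1},
  {"tx":0,"ty":19.4,"tz":183,"wx":36,"wy":0,"wz":0,"jaw":-1},
  {"tx":0,"ty":19.4,"tz":183,"wx":36,"wy":0,"wz":0,"jaw":-1},
  {"tx":0,"ty":19.4,"tz":183,"wx":36,"wy":0,"wz":0,"jaw":-1},
])

```text
time: 29.5
eef_pos: [578.8, -260.4, 121.2]
tool_rot: [[0.0, 0.801, -0.599], [0.001, -0.599, -0.801], [-1.0, -0.0, -0.001]]
wrist_force: [-0.2, 0.2, 0.1]
finger_gap: 85.7
```

```bash
python3 - <<'E'
from h import *
snap('wrist','w18')
W=cloud(load('w18'))
print(face(W,(542,-308),40,57,66)); print(rect(W,(542,-308),32,70,80)); print(face(W,(480,-374),40,57,66)); print(rect(W,(480,-374),32,70,80)); inc()
E
```

```text
('ctr', array([ 544.2, -305.6]), 'ang', np.float64(53.97133255004883), 'size', array([38.1, 43.4]), 1049, 'minrect', array([ 543.6, -306.5]), array([41.2, 44.1]), 52.5)
(array([ 542.6, -307.7]), array([33.2, 32.8]), 40.6, 1179, np.float64(74.2))
('ctr', array([ 485.9, -370.7]), 'ang', np.float64(33.90161895751953), 'size', array([31.3, 43.1]), 794, 'minrect', array([ 485.7, -371.3]), array([33.8, 44.2]), 33.4)
(array([ 487., -368.]), array([13.8, 32.1]), 43.7, 365, np.float64(73.9))
t 29.55 pos [ 579.  -260.3  121.5] th -36.79 gap 85.4 F [0.3 0.8 0. ] q [-24.  25.  96.   0.  59.  12.]
```

View pics/w18.png

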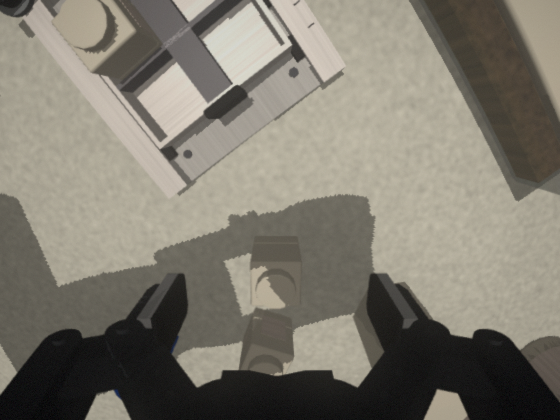

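```bash
python3 - <<'E'
from h import *
inc((541.6,-307,70,-37),(541.6,-307,-10,-37))
E
```

```text
t 29.55 pos [ 579.  -260.3  121.5] th -36.79 gap 85.4 F [0.3 0.8 0. ] q [-24.  25.  96.   0.  59.  12.]
{'tx': 51.4, 'ty': -2.0, 'tz': 59.8, 'wx': 0.2, 'wy': -0.0, 'wz': -0.0} rows>= 2.0
{'tx': 131.4, 'ty': -2.0, 'tz': 59.9, 'wx': 0.2, 'wy': -0.0, 'wz': -0.0} rows>= 3.0
```

Call:
jog_arm([
  {"tx":10,"ty":-2,"tz":35,"wx":0.2,"wy":0,"wz":0,"jaw":-1},
  {"tx":35,"ty":-2,"tz":59.9,"wx":0.2,"wy":0,"wz":0,"jaw":-1},
  {"tx":50,"ty":-2,"tz":59.9,"wx":0.2,"wy":0,"wz":0,"jaw":-1},
  {"tx":75,"ty":-2,"tz":59.9,"wx":0.2,"wy":0,"wz":0,"jaw":-1},
  {"tx":100,"ty":-2,"tz":59.9,"wx":0.2,"wy":0,"wz":0,"jaw":-1},
  {"tx":120,"ty":-2,"tz":59.9,"wx":0.2,"wy":0,"wz":0,"jaw":-0.6},
  {"tx":131,"ty":-2,"tz":59.9,"wx":0.2,"wy":0,"wz":0,"jaw":-0.5},
  {"tx":131,"ty":-2,"tz":59.9,"wx":0.2,"wy":0,"wz":0,"jaw":-0.4},
])

```text
time: 30.55
eef_pos: [541.8, -307.4, -9.6]
tool_rot: [[0.001, 0.798, -0.603], [0.001, -0.603, -0.798], [-1.0, 0.0, -0.001]]
wrist_force: [-0.9, -0.0, 0.9]
finger_gap: 59.7
```

Call:
jog_arm([
  {"tx":0,"ty":0,"tz":0,"wx":0,"wy":0,"wz":0,"jaw":-0.35},
  {"tx":0,"ty":0,"tz":0,"wx":0,"wy":0,"wz":0,"jaw":-0.3},
])

```text
time: 30.8
eef_pos: [542.6, -308.3, -8.1]
tool_rot: [[0.003, 0.797, -0.604], [-0.001, -0.604, -0.797], [-1.0, 0.003, -0.001]]
wrist_force: [-0.1, -0.4, 0.7]
finger_gap: 55.6
```

```bash
python3 - <<'E'
from h import *
inc((541.6,-307,-9,-37));snap('wrist','w19')
E
```

```text
t 30.8 pos [ 542.6 -308.3   -8.1] th -37.12 gap 55.6 F [-0.1 -0.4  0.7] q [-30.  34. 101.   0.  45.   7.]
{'tx': 0.9, 'ty': -1.5, 'tz': -0.4, 'wx': -0.1, 'wy': -0.1, 'wz': -0.2} rows>= 1.0
```

View pics/w19.png

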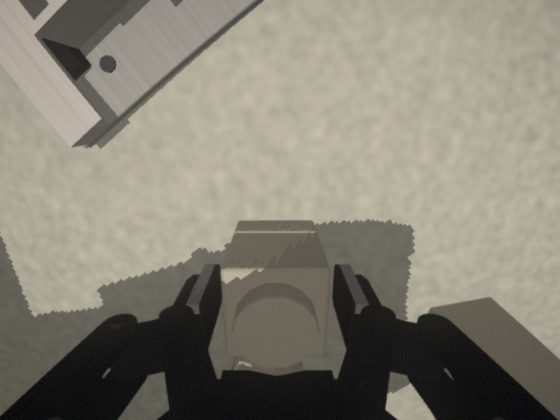

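Call:
jog_arm([
  {"tx":0.5,"ty":-1,"tz":-0.4,"wx":0,"wy":0,"wz":0,"jaw":-0.2},
  {"tx":0.5,"ty":-1,"tz":-0.4,"wx":0,"wy":0,"wz":0,"jaw":0},
  {"tx":0.5,"ty":-1,"tz":-0.4,"wx":0,"wy":0,"wz":0,"jaw":0.3},
  {"tx":0.5,"ty":-1,"tz":-0.4,"wx":0,"wy":0,"wz":0,"jaw":0.3},
  {"tx":0.5,"ty":-1,"tz":-0.4,"wx":0,"wy":0,"wz":0,"jaw":0.3},
], force=45)

```text
time: 31.48
eef_pos: [541.5, -307.0, -9.1]
tool_rot: [[0.002, 0.797, -0.604], [-0.0, -0.604, -0.797], [-1.0, 0.002, -0.001]]
wrist_force: [-0.9, 2.0, 5.6]
finger_gap: 43.5
```

Call:
jog_arm([
  {"tx":-5,"ty":0,"tz":0,"wx":0,"wy":0,"wz":0,"jaw":0.3},
  {"tx":-15,"ty":0,"tz":0,"wx":0,"wy":0,"wz":0,"jaw":0.3},
  {"tx":-30,"ty":0,"tz":0,"wx":0,"wy":0,"wz":0,"jaw":0.3},
  {"tx":-55,"ty":0,"tz":0,"wx":0,"wy":0,"wz":0,"jaw":0.3},
  {"tx":-80,"ty":0,"tz":0,"wx":0,"wy":0,"wz":0,"jaw":0.3},
  {"tx":-105,"ty":0,"tz":0,"wx":0,"wy":0,"wz":0,"jaw":0.3},
  {"tx":-115,"ty":0,"tz":0,"wx":0,"wy":0,"wz":0,"jaw":0.3},
  {"tx":-115,"ty":0,"tz":0,"wx":0,"wy":0,"wz":0,"jaw":0.3},
])

```text
time: 32.48
eef_pos: [541.6, -307.2, 106.4]
tool_rot: [[0.003, 0.797, -0.603], [-0.001, -0.603, -0.797], [-1.0, 0.003, -0.001]]
wrist_force: [0.3, -0.1, -1.5]
finger_gap: 43.6
```

```bash
python3 - <<'E'
from h import *
inc((637.8,-79.0,106,-0.9))
E
```

```text
t 32.48 pos [ 541.6 -307.2  106.4] th -37.12 gap 43.6 F [ 0.3 -0.1 -1.5] q [-30.  25.  98.   0.  56.   7.]
{'tx': 0.5, 'ty': -61.0, 'tz': -240.0, 'wx': -36.2, 'wy': -0.0, 'wz': -0.2} rows>= 4.0
```

Call:
jog_arm([
  {"tx":0,"ty":-7,"tz":-30,"wx":-5,"wy":0,"wz":0,"jaw":0.3},
  {"tx":0,"ty":-18,"tz":-72,"wx":-12,"wy":0,"wz":0,"jaw":0.3},
  {"tx":0,"ty":-30,"tz":-118,"wx":-19,"wy":0,"wz":0,"jaw":0.3},
  {"tx":0,"ty":-42,"tz":-165,"wx":-26,"wy":0,"wz":0,"jaw":0.3},
  {"tx":0,"ty":-53,"tz":-210,"wx":-33,"wy":0,"wz":0,"jaw":0.3},
  {"tx":0,"ty":-60,"tz":-235,"wx":-36.2,"wy":0,"wz":0,"jaw":0.3},
  {"tx":0,"ty":-61,"tz":-240,"wx":-36.2,"wy":0,"wz":-0.2,"jaw":0.3},
  {"tx":0,"ty":-61,"tz":-240,"wx":-36.2,"wy":0,"wz":-0.2,"jaw":0.3},
])

```text
time: 33.48
eef_pos: [636.8, -79.0, 104.8]
tool_rot: [[-0.003, 1.0, -0.017], [0.001, -0.017, -1.0], [-1.0, -0.003, -0.001]]
wrist_force: [-0.4, -0.3, -1.9]
finger_gap: 43.1
```

```bash
python3 - <<'E'
from h import *
inc((637.8,-79.0,36,-0.9))
E
```

```text
t 33.48 pos [636.8 -79.  104.8] th -0.95 gap 43.1 F [-0.4 -0.3 -1.9] q [-7. 27. 96.  0. 58. -6.]
{'tx': 68.8, 'ty': 1.2, 'tz': 0.1, 'wx': -0.1, 'wy': -0.1, 'wz': 0.2} rows>= 2.0
```

Call:
jog_arm([
  {"tx":20,"ty":0.8,"tz":0,"wx":0,"wy":0,"wz":0.1,"jaw":0.3},
  {"tx":40,"ty":0.8,"tz":0,"wx":0,"wy":0,"wz":0.1,"jaw":0.3},
  {"tx":55,"ty":0.8,"tz":0,"wx":0,"wy":0,"wz":0.1,"jaw":0.3},
  {"tx":65,"ty":0.8,"tz":0,"wx":0,"wy":0,"wz":0.1,"jaw":0.3},
  {"tx":68,"ty":0.8,"tz":0,"wx":0,"wy":0,"wz":0.1,"jaw":0.3},
  {"tx":68,"ty":0.8,"tz":0,"wx":0,"wy":0,"wz":0.1,"jaw":0.3},
  {"tx":68,"ty":0.8,"tz":0,"wx":0,"wy":0,"wz":0.1,"jaw":0.3},
])

```text
time: 34.35
eef_pos: [638.6, -78.7, 38.3]
tool_rot: [[0.001, 1.0, -0.016], [0.001, -0.016, -1.0], [-1.0, 0.001, -0.001]]
wrist_force: [0.8, 0.2, -0.8]
finger_gap: 43.5
```

```bash
python3 - <<'E'
from h import *
inc((637.8,-79.0,36,-0.9)); p=ctrl.observe()['eef_pos']; snap('wrist','w20');W=cloud(load('w20'));held(W,p,9.1);carr(W);jx(W,p,9.1,2.3)
E
```

```text
t 34.35 pos [638.6 -78.7  38.3] th -0.91 gap 43.5 F [ 0.8  0.2 -0.8] q [-7. 32. 98.  0. 51. -6.]
{'tx': 2.3, 'ty': -0.8, 'tz': 0.3, 'wx': -0.0, 'wy': -0.1, 'wz': -0.1} rows>= 1.0
front face y [-58.4 -58.  -57.6] 2657 -> ctr y off from TCP -1.3
cap x [624.6 655. ] y max -63.6 -> ctr y off -1.9 top 121.51266385074516
left wall x (23, array([-67.4, -65.4, -62.7]))
right wall x (151, array([63. , 65.2, 67. ]))
front wall y (1933, array([48.5, 54.4, 57. ]))
rear wall y (83, array([-60.7, -55.2, -49.6]))
mid wall y (61, array([-2.1,  0.7, 11.7]))
```

View pics/w20.png

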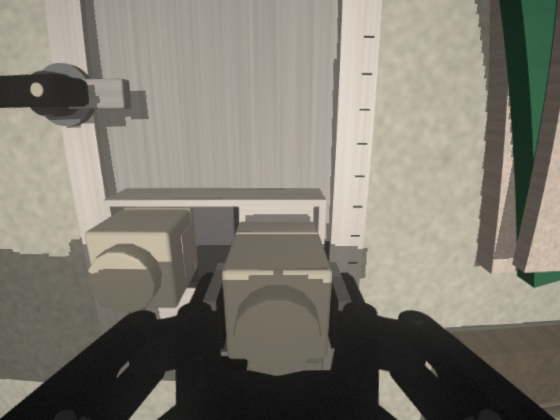

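```bash
python3 - <<'E'
from h import *
p=(638.6,-78.7,38.3);W=cloud(load('w20'));jx(W,p,9.1,-1.3)
inc((637.8,-75.7,20,-0.9))
E
```

```text
z 5 x [619.5 660.7] mid 1.5 141
 z 12 x [619.  660.7] mid 1.2 290
 z 18 x [618.9 660.9] mid 1.3 394
 z 23 x [619.1 660.9] mid 1.4 282
t 34.4 pos [638.6 -78.7  38.3] th -0.91 gap 43.7 F [ 0.2  0.1 -1. ] q [-7. 32. 98.  0. 51. -6.]
{'tx': 18.3, 'ty': -0.8, 'tz': -3.0, 'wx': -0.0, 'wy': -0.1, 'wz': -0.1} rows>= 1.0
```

Call:
jog_arm([
  {"tx":0,"ty":-0.8,"tz":-3,"wx":0,"wy":0,"wz":0,"jaw":0.3},
  {"tx":0,"ty":-0.8,"tz":-3,"wx":0,"wy":0,"wz":0,"jaw":0.3},
  {"tx":5,"ty":-0.8,"tz":-3,"wx":0,"wy":0,"wz":0,"jaw":0.3},
  {"tx":11,"ty":-0.8,"tz":-3,"wx":0,"wy":0,"wz":0,"jaw":0.3},
  {"tx":16,"ty":-0.8,"tz":-3,"wx":0,"wy":0,"wz":0,"jaw":0.3},
  {"tx":16,"ty":-0.8,"tz":-3,"wx":0,"wy":0,"wz":0,"jaw":0.3},
  {"tx":16,"ty":-0.8,"tz":-3,"wx":0,"wy":0,"wz":0,"jaw":0.3},
])

```text
time: 35.28
eef_pos: [637.4, -75.7, 21.6]
tool_rot: [[0.0, 1.0, -0.016], [0.001, -0.016, -1.0], [-1.0, 0.0, -0.001]]
wrist_force: [0.0, -1.1, -1.7]
finger_gap: 43.2
```

```bash
python3 - <<'E'
from h import *
inc((637.8,-75.6,6,-0.9)); p=ctrl.observe()['eef_pos']; snap('wrist','w21');W=cloud(load('w21'));held(W,p,9.1);jx(W,p,9.1,-1.3)
E
```

```text
t 35.27 pos [637.4 -75.7  21.6] th -0.92 gap 43.2 F [ 0.  -1.1 -1.7] q [-7. 33. 98.  0. 49. -6.]
{'tx': 15.6, 'ty': 0.4, 'tz': -0.1, 'wx': -0.0, 'wy': -0.1, 'wz': -0.0} rows>= 1.0
front face y [-55.4 -55.  -54.6] 2654 -> ctr y off from TCP -1.3
cap x [623.5 653.8] y max -60.6 -> ctr y off -1.9 top 104.83391705590736
 z 5 x [614.  665.1] mid 2.2 146
 z 12 x [608.  666.5] mid -0.2 393
 z 18 x [617.7 659.6] mid 1.3 386
 z 23 x [618.  659.4] mid 1.3 255
```

Call:
jog_arm([
  {"tx":5,"ty":0.4,"tz":0,"wx":0,"wy":0,"wz":0,"jaw":0.3},
  {"tx":10,"ty":0.4,"tz":0,"wx":0,"wy":0,"wz":0,"jaw":0.3},
  {"tx":15,"ty":0.4,"tz":0,"wx":0,"wy":0,"wz":0,"jaw":0.3},
  {"tx":16,"ty":0.4,"tz":0,"wx":0,"wy":0,"wz":0,"jaw":0.3},
  {"tx":16,"ty":0.4,"tz":0,"wx":0,"wy":0,"wz":0,"jaw":0.3},
])

```text
time: 35.95
eef_pos: [637.7, -75.7, 5.5]
tool_rot: [[-0.0, 1.0, -0.016], [0.001, -0.016, -1.0], [-1.0, -0.0, -0.001]]
wrist_force: [0.4, -0.2, -1.3]
finger_gap: 43.2
```

Call:
jog_arm([
  {"tx":0.5,"ty":0,"tz":0,"wx":0,"wy":0,"wz":0,"jaw":0},
  {"tx":0.5,"ty":0,"tz":0,"wx":0,"wy":0,"wz":0,"jaw":-0.2},
  {"tx":0.5,"ty":0,"tz":0,"wx":0,"wy":0,"wz":0,"jaw":-0.2},
  {"tx":-10,"ty":0,"tz":0,"wx":0,"wy":0,"wz":0,"jaw":-0.2},
  {"tx":-40,"ty":0,"tz":0,"wx":0,"wy":0,"wz":0,"jaw":-0.2},
  {"tx":-90,"ty":0,"tz":0,"wx":0,"wy":0,"wz":0,"jaw":-1},
  {"tx":-115,"ty":0,"tz":0,"wx":0,"wy":0,"wz":0,"jaw":-1},
  {"tx":-115,"ty":0,"tz":0,"wx":0,"wy":0,"wz":0,"jaw":-1},
])

```text
time: 36.95
eef_pos: [639.6, -76.0, 123.8]
tool_rot: [[0.005, 1.0, -0.016], [0.0, -0.016, -1.0], [-1.0, 0.005, -0.001]]
wrist_force: [0.0, 0.2, -0.2]
finger_gap: 85.4
```

```bash
python3 - <<'E'
from h import *
snap('wrist','w22');snap('top','t5')
W=cloud(load('t5'))
print('j2',rect(W,(476,-374),45,56,66),rect(W,(539,-308),60,50,80))
W=cloud(load('w22')); print(rect(W,(639,-77),22,85,91),rect(W,(639,-77),30,73,78)); carr(W)
t=np.radians(-56.5)
inc((480-60*np.sin(t),-374+60*np.cos(t),115,-56.5))
E
```

```text
j2 (array([ 477. , -375.2]), array([44.1, 45.3]), 32.5, 119, np.float64(61.4)) (array([ 485.4, -359.6]), array([13.1, 25.4]), 33.1, 41, np.float64(62.7))
(array([638.7, -76.5]), array([33.1, 32.8]), 1.3, 1546, np.float64(88.1)) (array([638.9, -76.4]), array([43.8, 44.1]), 89.0, 1424, np.float64(76.1))
left wall x (118, array([-66.6, -64.3, -62.5]))
right wall x (441, array([62.7, 64.8, 66.8]))
front wall y (987, array([48.7, 54.1, 57. ]))
rear wall y (702, array([-58.3, -54.5, -48.7]))
mid wall y (27, array([-2.5,  0. , 10.8]))
t 37.05 pos [637.5 -75.8 120.6] th -0.92 gap 85.4 F [-0.1  0.1 -0.2] q [-7. 26. 95.  0. 59. -6.]
{'tx': 5.3, 'ty': -103.2, 'tz': 266.8, 'wx': 55.6, 'wy': -0.1, 'wz': 0.0} rows>= 6.0
```

View pics/w22.png

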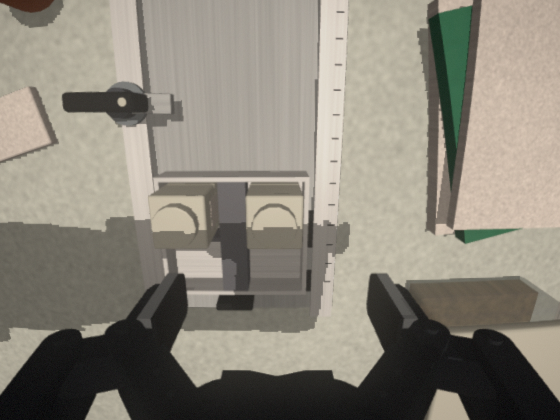

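```bash
python3 - <<'E'
from h import *
inc((447,-325,120,33.5))
E
```

```text
t 37.05 pos [637.5 -75.8 120.6] th -0.92 gap 85.4 F [-0.1  0.1 -0.2] q [-7. 26. 95.  0. 59. -6.]
{'tx': 0.3, 'ty': -186.4, 'tz': 252.3, 'wx': -34.4, 'wy': -0.1, 'wz': -0.0} rows>= 6.0
```

Call:
jog_arm([
  {"tx":0,"ty":-186,"tz":252,"wx":-34.4,"wy":0,"wz":0,"jaw":-1},
  {"tx":0,"ty":-186,"tz":252,"wx":-34.4,"wy":0,"wz":0,"jaw":-1},
  {"tx":0,"ty":-186,"tz":252,"wx":-34.4,"wy":0,"wz":0,"jaw":-1},
  {"tx":0,"ty":-186,"tz":252,"wx":-34.4,"wy":0,"wz":0,"jaw":-1},
  {"tx":0,"ty":-186,"tz":252,"wx":-34.4,"wy":0,"wz":0,"jaw":-1},
  {"tx":0,"ty":-186,"tz":252,"wx":-34.4,"wy":0,"wz":0,"jaw":-1},
  {"tx":0,"ty":-186,"tz":252,"wx":-34.4,"wy":0,"wz":0,"jaw":-1},
  {"tx":0,"ty":-186,"tz":252,"wx":-34.4,"wy":0,"wz":0,"jaw":-1},
])

```text
time: 38.05
eef_pos: [448.2, -323.6, 119.8]
tool_rot: [[-0.0, 0.833, 0.553], [0.002, 0.553, -0.833], [-1.0, 0.001, -0.002]]
wrist_force: [-0.5, 0.7, -0.2]
finger_gap: 85.2
```

```bash
python3 - <<'E'
from h import *
inc();snap('wrist','w23')
W=cloud(load('w23'))
print(face(W,(480,-374),40,57,66)); print(rect(W,(480,-374),32,70,80)); inc((478.5,-373.4,-10,33.5))
E
```

```text
t 38.05 pos [ 448.2 -323.6  119.8] th 33.54 gap 85.2 F [-0.5  0.7 -0.2] q [-36.  19. 106.   0.  55. -70.]
('ctr', array([ 477.9, -372.3]), 'ang', np.float64(34.46195602416992), 'size', array([43.3, 38.3]), 1049, 'minrect', array([ 478.6, -373.3]), array([44.3, 41. ]), 33.5)
(array([ 479.6, -374.3]), array([33.5, 32.9]), 21.2, 1202, np.float64(74.2))
t 38.1 pos [ 448.4 -323.6  120. ] th 33.57 gap 85.3 F [-0.1 -0.  -0.1] q [-36.  19. 106.   0.  55. -70.]
{'tx': 129.9, 'ty': -2.6, 'tz': 58.3, 'wx': 0.1, 'wy': -0.1, 'wz': -0.0} rows>= 3.0
```

View pics/w23.png

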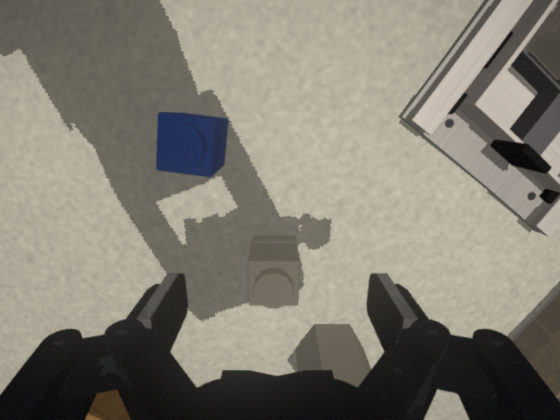

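```bash
python3 - <<'E'
from h import *
W=cloud(load('top0'));print('hex',rect(W,(600,-440),80,118,140))
h=np.array(rect(W,(600,-440),80,118,140)[0])+[3.5,0]
d=h-np.array([479.6,-374.3]); t=np.radians(33.5); print(d,'toolY',d@[np.cos(t),np.sin(t)],'toolZ',d@[np.sin(t),-np.cos(t)])
E
```

```text
hex (array([ 598.9, -439.3]), array([55.9, 54.7]), 1.5, 358, np.float64(127.9))
[122.8 -65. ] toolY 66.52527490456444 toolZ 121.98044023068665
```

Call:
jog_arm([
  {"tx":10,"ty":-2.4,"tz":35,"wx":0,"wy":0,"wz":0,"jaw":-1},
  {"tx":35,"ty":-2.4,"tz":58.3,"wx":0,"wy":0,"wz":0,"jaw":-1},
  {"tx":50,"ty":-2.4,"tz":58.3,"wx":0,"wy":0,"wz":0,"jaw":-1},
  {"tx":75,"ty":-2.4,"tz":58.3,"wx":0,"wy":0,"wz":0,"jaw":-1},
  {"tx":100,"ty":-2.4,"tz":58.3,"wx":0,"wy":0,"wz":0,"jaw":-1},
  {"tx":120,"ty":-2.4,"tz":58.3,"wx":0,"wy":0,"wz":0,"jaw":-0.6},
  {"tx":129.5,"ty":-2.4,"tz":58.3,"wx":0,"wy":0,"wz":0,"jaw":-0.5},
  {"tx":129.5,"ty":-2.4,"tz":58.3,"wx":0,"wy":0,"wz":0,"jaw":-0.4},
])

```text
time: 39.1
eef_pos: [477.7, -374.1, -9.6]
tool_rot: [[-0.001, 0.834, 0.552], [0.002, 0.552, -0.834], [-1.0, 0.0, -0.002]]
wrist_force: [0.2, -0.1, -0.2]
finger_gap: 59.8
```

Call:
jog_arm([
  {"tx":0,"ty":0,"tz":0,"wx":0,"wy":0,"wz":0,"jaw":-0.35},
  {"tx":0,"ty":0,"tz":0,"wx":0,"wy":0,"wz":0,"jaw":-0.3},
])

```text
time: 39.35
eef_pos: [478.4, -375.0, -8.3]
tool_rot: [[0.001, 0.834, 0.552], [0.0, 0.552, -0.834], [-1.0, 0.001, 0.001]]
wrist_force: [0.2, -0.3, 0.2]
finger_gap: 55.6
```

```bash
python3 - <<'E'
from h import *
inc((478.5,-374.4,-9.5,33.5));snap('wrist','w24')
E
```

```text
t 39.35 pos [ 478.4 -375.    -8.3] th 33.48 gap 55.6 F [ 0.2 -0.3  0.2] q [-38.  33. 103.   0.  44. -72.]
{'tx': 1.2, 'ty': 0.4, 'tz': -0.4, 'wx': -0.0, 'wy': 0.0, 'wz': -0.1} rows>= 1.0
```

View pics/w24.png

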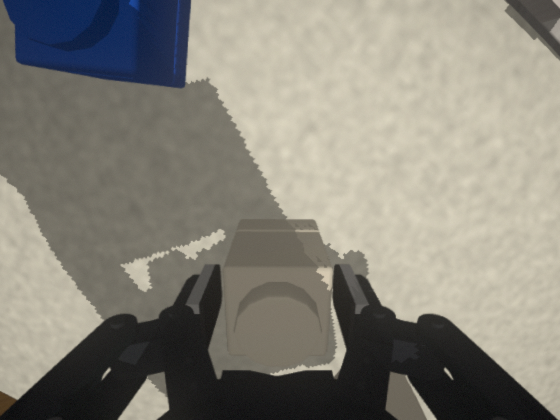

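Call:
jog_arm([
  {"tx":0.5,"ty":0,"tz":-0.4,"wx":0,"wy":0,"wz":0,"jaw":-0.2},
  {"tx":0.5,"ty":0,"tz":-0.4,"wx":0,"wy":0,"wz":0,"jaw":0},
  {"tx":0.5,"ty":0,"tz":-0.4,"wx":0,"wy":0,"wz":0,"jaw":0.3},
  {"tx":0.5,"ty":0,"tz":-0.4,"wx":0,"wy":0,"wz":0,"jaw":0.3},
  {"tx":0.5,"ty":0,"tz":-0.4,"wx":0,"wy":0,"wz":0,"jaw":0.3},
], force=45)

```text
time: 40.02
eef_pos: [477.8, -374.3, -9.3]
tool_rot: [[0.0, 0.834, 0.552], [0.001, 0.552, -0.834], [-1.0, 0.001, -0.001]]
wrist_force: [-1.4, 0.3, 5.0]
finger_gap: 43.5
```

Call:
jog_arm([
  {"tx":-5,"ty":0,"tz":0,"wx":0,"wy":0,"wz":0,"jaw":0.3},
  {"tx":-15,"ty":0,"tz":0,"wx":0,"wy":0,"wz":0,"jaw":0.3},
  {"tx":-30,"ty":0,"tz":0,"wx":0,"wy":0,"wz":0,"jaw":0.3},
  {"tx":-55,"ty":0,"tz":0,"wx":0,"wy":0,"wz":0,"jaw":0.3},
  {"tx":-80,"ty":0,"tz":0,"wx":0,"wy":0,"wz":0,"jaw":0.3},
  {"tx":-105,"ty":0,"tz":0,"wx":0,"wy":0,"wz":0,"jaw":0.3},
  {"tx":-115,"ty":0,"tz":0,"wx":0,"wy":0,"wz":0,"jaw":0.3},
  {"tx":-115,"ty":0,"tz":0,"wx":0,"wy":0,"wz":0,"jaw":0.3},
])

```text
time: 41.02
eef_pos: [478.0, -374.6, 106.2]
tool_rot: [[0.001, 0.834, 0.552], [0.0, 0.552, -0.834], [-1.0, 0.001, 0.001]]
wrist_force: [0.3, 0.0, -1.0]
finger_gap: 43.3
```

```bash
python3 - <<'E'
from h import *
inc((637.0,-132,106,-0.9))
E
```

```text
t 41.02 pos [ 478.  -374.6  106.2] th 33.48 gap 43.3 F [ 0.3  0.  -1. ] q [-38.  24. 100.   0.  56. -72.]
{'tx': 0.4, 'ty': 266.5, 'tz': -114.7, 'wx': 34.4, 'wy': 0.0, 'wz': -0.1} rows>= 5.0
```

Call:
jog_arm([
  {"tx":0,"ty":30,"tz":-13,"wx":5,"wy":0,"wz":0,"jaw":0.3},
  {"tx":0,"ty":75,"tz":-32,"wx":11,"wy":0,"wz":0,"jaw":0.3},
  {"tx":0,"ty":125,"tz":-54,"wx":17,"wy":0,"wz":0,"jaw":0.3},
  {"tx":0,"ty":175,"tz":-75,"wx":23,"wy":0,"wz":0,"jaw":0.3},
  {"tx":0,"ty":225,"tz":-97,"wx":29,"wy":0,"wz":0,"jaw":0.3},
  {"tx":0,"ty":258,"tz":-111,"wx":34.4,"wy":0,"wz":0,"jaw":0.3},
  {"tx":0,"ty":266.5,"tz":-114.7,"wx":34.4,"wy":0,"wz":-0.1,"jaw":0.3},
  {"tx":0,"ty":266.5,"tz":-114.7,"wx":34.4,"wy":0,"wz":-0.1,"jaw":0.3},
])

```text
time: 42.02
eef_pos: [636.0, -131.5, 104.6]
tool_rot: [[-0.003, 1.0, -0.014], [0.001, -0.014, -1.0], [-1.0, -0.003, -0.001]]
wrist_force: [-0.2, -0.8, -1.1]
finger_gap: 43.7
```

```bash
python3 - <<'E'
from h import *
inc((637.0,-131.5,36,-0.9))
E
```

```text
t 42.02 pos [ 636.  -131.5  104.6] th -0.79 gap 43.7 F [-0.2 -0.8 -1.1] q [-12.  28.  95.  -0.  58. -11.]
{'tx': 68.6, 'ty': 1.2, 'tz': 0.1, 'wx': 0.1, 'wy': -0.0, 'wz': 0.2} rows>= 2.0
```

```bash
python3 - <<'E'
from h import *
p=ctrl.observe()['eef_pos'];snap('wrist','w25');W=cloud(load('w25'));held(W,p,9.2);jx(W,p,9.2,-0.0);carr(W)
inc()
E
```

```text
front face y [-110.9 -110.5 -110.1] 2633 -> ctr y off from TCP -1.1
cap x [622.3 652.8] y max -116.1 -> ctr y off -1.6 top 188.0778021498126
 z 5 x [616.6 658.1] mid 1.3 132
 z 12 x [616.7 658.3] mid 1.5 296
 z 18 x [617.  658.1] mid 1.5 388
 z 23 x [617.1 658.3] mid 1.6 262
left wall x (317, array([-67. , -64.2, -61.9]))
right wall x (518, array([62.8, 64.8, 66.8]))
front wall y (1140, array([48.7, 54.4, 56.6]))
rear wall y (457, array([-57.6, -54.4, -48.4]))
mid wall y (139, array([-2.2, -1.8,  2. ]))
t 42.08 pos [ 635.7 -132.2  104.8] th -0.85 gap 43.5 F [-0.1 -0.4 -1.4] q [-12.  28.  95.  -0.  58. -11.]
```

Call:
jog_arm([
  {"tx":15,"ty":1.2,"tz":-1.4,"wx":0,"wy":0,"wz":0.1,"jaw":0.3},
  {"tx":35,"ty":1.2,"tz":-1.4,"wx":0,"wy":0,"wz":0.1,"jaw":0.3},
  {"tx":52,"ty":1.2,"tz":-1.4,"wx":0,"wy":0,"wz":0.1,"jaw":0.3},
  {"tx":64,"ty":1.2,"tz":-1.4,"wx":0,"wy":0,"wz":0.1,"jaw":0.3},
  {"tx":69,"ty":1.2,"tz":-1.4,"wx":0,"wy":0,"wz":0.1,"jaw":0.3},
  {"tx":69,"ty":1.2,"tz":-1.4,"wx":0,"wy":0,"wz":0.1,"jaw":0.3},
  {"tx":69,"ty":1.2,"tz":-1.4,"wx":0,"wy":0,"wz":0.1,"jaw":0.3},
])

```text
time: 42.95
eef_pos: [638.3, -130.3, 37.2]
tool_rot: [[0.001, 1.0, -0.016], [0.0, -0.016, -1.0], [-1.0, 0.001, -0.0]]
wrist_force: [0.7, -0.1, -1.5]
finger_gap: 43.5
```

```bash
python3 - <<'E'
from h import *
inc((636.9,-130.6,21,-0.9))
p=ctrl.observe()['eef_pos'];snap('wrist','w26');W=cloud(load('w26'));held(W,p,9.2);jx(W,p,9.2,-1.1);carr(W)
E
```

```text
t 42.95 pos [ 638.3 -130.3   37.2] th -0.91 gap 43.5 F [ 0.7 -0.1 -1.5] q [-12.  32.  97.   0.  51. -11.]
{'tx': 16.2, 'ty': -1.5, 'tz': 0.3, 'wx': -0.0, 'wy': -0.0, 'wz': -0.1} rows>= 1.0
front face y [-109.7 -109.3  -97.8] 3059 -> ctr y off from TCP -1.0
cap x [624.2 654.8] y max -114.9 -> ctr y off -1.6 top 120.6877571197436
 z 5 x [619.8 660.9] mid 2.1 140
 z 12 x [618.8 660.8] mid 1.5 290
 z 18 x [618.8 660.8] mid 1.5 413
 z 23 x [618.7 661. ] mid 1.5 255
left wall x (519, array([-67.3, -64.2, -62.3]))
right wall x (584, array([63.1, 65.5, 67. ]))
front wall y (2062, array([48.5, 54.1, 56.3]))
rear wall y (511, array([-57.3, -54.4, -52.7]))
mid wall y (122, array([-1.8,  0.3, 11.4]))
```

View pics/w26.png

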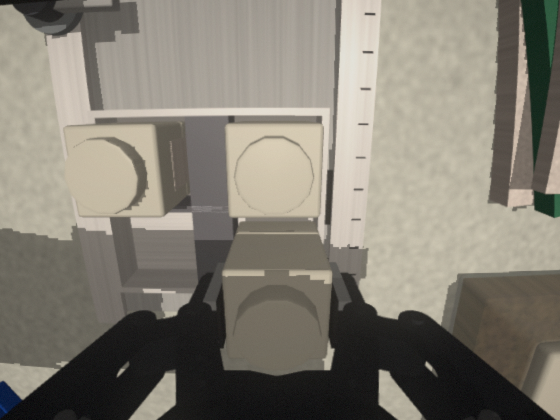

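Call:
jog_arm([
  {"tx":0,"ty":-1.4,"tz":0.4,"wx":0,"wy":0,"wz":0,"jaw":0.3},
  {"tx":0,"ty":-1.4,"tz":0.4,"wx":0,"wy":0,"wz":0,"jaw":0.3},
  {"tx":5,"ty":-1.4,"tz":0.4,"wx":0,"wy":0,"wz":0,"jaw":0.3},
  {"tx":11,"ty":-1.4,"tz":0.4,"wx":0,"wy":0,"wz":0,"jaw":0.3},
  {"tx":16,"ty":-1.4,"tz":0.4,"wx":0,"wy":0,"wz":0,"jaw":0.3},
  {"tx":16,"ty":-1.4,"tz":0.4,"wx":0,"wy":0,"wz":0,"jaw":0.3},
])

```text
time: 43.75
eef_pos: [635.9, -130.5, 19.9]
tool_rot: [[-0.001, 1.0, -0.016], [0.001, -0.016, -1.0], [-1.0, -0.001, -0.001]]
wrist_force: [0.7, 0.1, -1.7]
finger_gap: 43.6
```

```bash
python3 - <<'E'
from h import *
inc((636.9,-130.8,5.2,-0.9))
E
```

```text
t 43.75 pos [ 635.9 -130.5   19.9] th -0.92 gap 43.6 F [ 0.7  0.1 -1.7] q [-12.  33.  97.   0.  49. -11.]
{'tx': 14.7, 'ty': 1.0, 'tz': 0.3, 'wx': -0.0, 'wy': -0.0, 'wz': 0.0} rows>= 1.0
```

Call:
jog_arm([
  {"tx":4,"ty":0.7,"tz":0,"wx":0,"wy":0,"wz":0,"jaw":0.3},
  {"tx":9,"ty":0.7,"tz":0,"wx":0,"wy":0,"wz":0,"jaw":0.3},
  {"tx":13,"ty":0.7,"tz":0,"wx":0,"wy":0,"wz":0,"jaw":0.3},
  {"tx":14.5,"ty":0.7,"tz":0,"wx":0,"wy":0,"wz":0,"jaw":0.3},
  {"tx":14.5,"ty":0.7,"tz":0,"wx":0,"wy":0,"wz":0,"jaw":0.3},
])

```text
time: 44.38
eef_pos: [637.0, -130.6, 6.0]
tool_rot: [[0.0, 1.0, -0.016], [0.001, -0.016, -1.0], [-1.0, 0.0, -0.001]]
wrist_force: [-0.2, -0.6, -2.1]
finger_gap: 43.3
```

Call:
jog_arm([
  {"tx":0.5,"ty":0,"tz":0,"wx":0,"wy":0,"wz":0,"jaw":0},
  {"tx":0.5,"ty":0,"tz":0,"wx":0,"wy":0,"wz":0,"jaw":-0.2},
  {"tx":0.5,"ty":0,"tz":0,"wx":0,"wy":0,"wz":0,"jaw":-0.2},
  {"tx":-10,"ty":0,"tz":0,"wx":0,"wy":0,"wz":0,"jaw":-0.2},
  {"tx":-40,"ty":0,"tz":0,"wx":0,"wy":0,"wz":0,"jaw":-0.2},
  {"tx":-90,"ty":0,"tz":0,"wx":0,"wy":0,"wz":0,"jaw":-1},
  {"tx":-115,"ty":0,"tz":0,"wx":0,"wy":0,"wz":0,"jaw":-1},
  {"tx":-115,"ty":0,"tz":0,"wx":0,"wy":0,"wz":0,"jaw":-1},
])

```text
time: 45.38
eef_pos: [638.9, -131.1, 124.3]
tool_rot: [[0.005, 1.0, -0.016], [-0.0, -0.016, -1.0], [-1.0, 0.005, 0.0]]
wrist_force: [0.2, -0.5, -0.4]
finger_gap: 85.2
```

```bash
python3 - <<'E'
from h import *
inc((480,-40,120,90))
E
```

```text
t 45.38 pos [ 638.9 -131.1  124.3] th -0.92 gap 85.2 F [ 0.2 -0.5 -0.4] q [-12.  26.  94.   0.  60. -11.]
{'tx': 3.4, 'ty': -160.4, 'tz': -88.5, 'wx': -90.9, 'wy': 0.3, 'wz': -0.2} rows>= 9.0
```

```bash
python3 - <<'E'
from h import *
inc((455,0,130,87.8))
E
```

```text
t 45.38 pos [ 638.9 -131.1  124.3] th -0.92 gap 85.2 F [ 0.2 -0.5 -0.4] q [-12.  26.  94.   0.  60. -11.]
{'tx': -6.8, 'ty': -186.0, 'tz': -128.1, 'wx': -88.7, 'wy': 0.3, 'wz': -0.2} rows>= 9.0
```

Call:
jog_arm([
  {"tx":-6,"ty":-186,"tz":-128,"wx":-88.7,"wy":0,"wz":0,"jaw":-1},
  {"tx":-6,"ty":-186,"tz":-128,"wx":-88.7,"wy":0,"wz":0,"jaw":-1},
  {"tx":-6,"ty":-186,"tz":-128,"wx":-88.7,"wy":0,"wz":0,"jaw":-1},
  {"tx":-6,"ty":-186,"tz":-128,"wx":-88.7,"wy":0,"wz":0,"jaw":-1},
  {"tx":-6,"ty":-186,"tz":-128,"wx":-88.7,"wy":0,"wz":0,"jaw":-1},
  {"tx":-6,"ty":-186,"tz":-128,"wx":-88.7,"wy":0,"wz":0,"jaw":-1},
  {"tx":-6,"ty":-186,"tz":-128,"wx":-88.7,"wy":0,"wz":0,"jaw":-1},
  {"tx":-6,"ty":-186,"tz":-128,"wx":-88.7,"wy":0,"wz":0,"jaw":-1},
])

```text
time: 46.38
eef_pos: [452.3, 0.3, 126.3]
tool_rot: [[-0.001, 0.08, 0.997], [0.001, 0.997, -0.08], [-1.0, 0.0, -0.001]]
wrist_force: [-0.3, -0.7, -0.5]
finger_gap: 85.8
```

Call:
jog_arm([
  {"tx":0,"ty":0,"tz":0,"wx":-3,"wy":0,"wz":0,"jaw":-1},
  {"tx":0,"ty":0,"tz":0,"wx":-3,"wy":0,"wz":0,"jaw":-1},
])

```text
time: 46.62
eef_pos: [452.4, 0.3, 126.4]
tool_rot: [[-0.001, 0.035, 0.999], [0.001, 0.999, -0.035], [-1.0, 0.0, -0.001]]
wrist_force: [0.3, -0.4, -0.3]
finger_gap: 85.2
```

```bash
python3 - <<'E'
from h import *
inc();snap('wrist','w27'); snap('top','t6')
W=cloud(load('w27'));print('knob',rect(W,(515,16),40,72,80))
for c in ((639,-76.5),(564,-75),(638.4,-132)): print(rect(W,c,22,85,91),rect(W,c,30,73,79))
carr(W)
E
```

```text
t 46.62 pos [4.524e+02 3.000e-01 1.264e+02] th 87.99 gap 85.2 F [ 0.3 -0.4 -0.3] q [ -0.  10. 118.   0.  53. -88.]
knob (array([514.5,  15.4]), array([14.1, 53.8]), 87.3, 937, np.float64(76.0))
None (array([618.1, -78.8]), array([ 5.1, 12.3]), 4.1, 32, np.float64(74.6))
(array([563.7, -75. ]), array([33.1, 32.5]), 38.6, 981, np.float64(88.1)) (array([563.7, -75. ]), array([43.3, 44.1]), 88.6, 725, np.float64(76.1))
None None
left wall x (312, array([-67.6, -64.9, -59.2]))
right wall x None
front wall y (466, array([48.3, 54.1, 57. ]))
rear wall y (112, array([-57.7, -54.8, -52.7]))
mid wall y (55, array([-10.4,  -2. ,   1.6]))
```

View pics/w27.png

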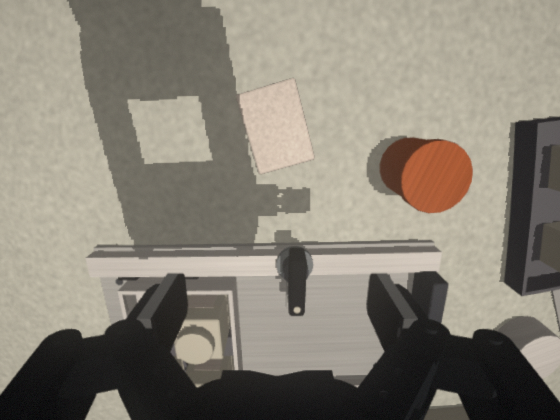

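View pics/t6.png

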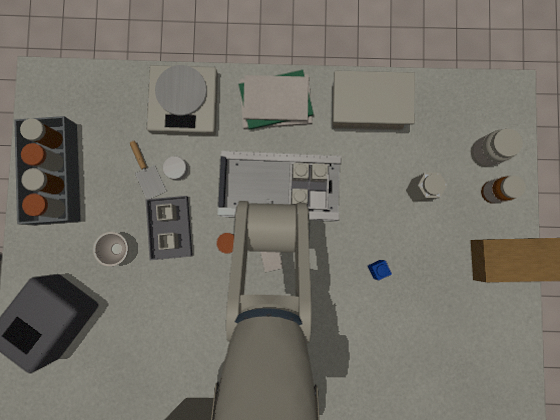

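```bash
python3 - <<'E'
from h import *
inc((514.9,14.4,60,87.6),(514.9,14.4,12,87.6))
E
```

```text
t 46.73 pos [4.527e+02 3.000e-01 1.267e+02] th 87.95 gap 85.6 F [-0.4  0.8  0.2] q [ -0.  10. 118.   0.  53. -88.]
{'tx': 66.6, 'ty': 16.3, 'tz': 61.7, 'wx': 0.3, 'wy': -0.0, 'wz': -0.0} rows>= 2.0
{'tx': 114.6, 'ty': 16.3, 'tz': 61.7, 'wx': 0.3, 'wy': -0.0, 'wz': -0.0} rows>= 3.0
```

Call:
jog_arm([
  {"tx":10,"ty":16.3,"tz":40,"wx":0.3,"wy":0,"wz":0,"jaw":-1},
  {"tx":30,"ty":16.3,"tz":61.7,"wx":0.3,"wy":0,"wz":0,"jaw":-1},
  {"tx":60,"ty":16.3,"tz":61.7,"wx":0.3,"wy":0,"wz":0,"jaw":-0.8},
  {"tx":80,"ty":16.3,"tz":61.7,"wx":0.3,"wy":0,"wz":0,"jaw":-0.4},
  {"tx":100,"ty":16.3,"tz":61.7,"wx":0.3,"wy":0,"wz":0,"jaw":-0.2},
  {"tx":112,"ty":16.3,"tz":61.7,"wx":0.3,"wy":0,"wz":0,"jaw":0},
  {"tx":114,"ty":16.3,"tz":61.7,"wx":0.3,"wy":0,"wz":0,"jaw":0.2},
  {"tx":114,"ty":16.3,"tz":61.7,"wx":0.3,"wy":0,"wz":0,"jaw":0.3},
])

```text
time: 47.72
eef_pos: [515.7, 14.5, 13.5]
tool_rot: [[0.001, 0.04, 0.999], [0.001, 0.999, -0.04], [-1.0, 0.001, 0.001]]
wrist_force: [0.2, -0.1, 1.0]
finger_gap: 29.9
```

```bash
python3 - <<'E'
from h import *
inc((514.9,14.4,12,87.6));snap('wrist','w28')
W=cloud(load('w28'));print('knob',rect(W,(515,16),32,72,80))
E
```

```text
t 47.73 pos [515.7  14.5  13.5] th 87.71 gap 29.9 F [ 0.2 -0.1  1. ] q [  1.  25. 115.   0.  40. -86.]
{'tx': 1.5, 'ty': -0.1, 'tz': -0.8, 'wx': 0.1, 'wy': 0.0, 'wz': -0.0} rows>= 1.0
knob (array([514.1,  16.3]), array([46.4, 45.9]), 40.0, 4133, np.float64(76.0))
```

View pics/w28.png

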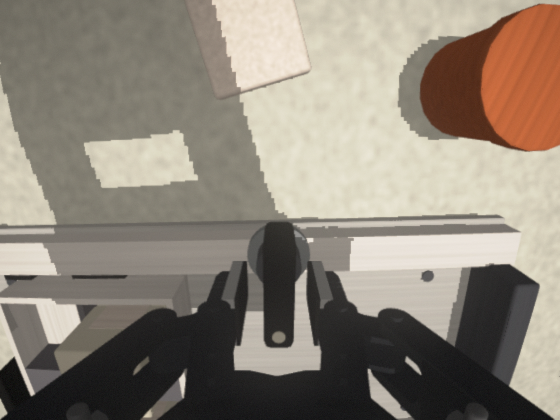

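Call:
jog_arm([
  {"tx":1,"ty":0,"tz":-0.8,"wx":0,"wy":0,"wz":0,"jaw":0.5},
  {"tx":1,"ty":0,"tz":-0.8,"wx":0,"wy":0,"wz":0,"jaw":0.7},
  {"tx":1,"ty":0,"tz":-0.8,"wx":0,"wy":0,"wz":0,"jaw":0.9},
  {"tx":1,"ty":0,"tz":-0.8,"wx":0,"wy":0,"wz":0,"jaw":0.9},
], force=60)

```text
time: 48.28
eef_pos: [514.9, 15.2, 12.8]
tool_rot: [[0.001, 0.04, 0.999], [0.002, 0.999, -0.04], [-1.0, 0.002, 0.001]]
wrist_force: [-1.7, 5.9, 5.1]
finger_gap: 13.2
```

```bash
python3 - <<'E'
from h import *
for th in (65,42,20,-0.9): inc((515-1.2*np.cos(np.radians(th)),15.6-1.2*np.sin(np.radians(th)),12.5,th))
E
```

```text
t 48.27 pos [514.9  15.2  12.8] th 87.68 gap 13.2 F [-1.7  5.9  5.1] q [  1.  25. 115.   0.  40. -86.]
{'tx': 0.3, 'ty': -0.7, 'tz': -0.3, 'wx': 22.7, 'wy': 0.0, 'wz': -0.1} rows>= 3.0
t 48.27 pos [514.9  15.2  12.8] th 87.68 gap 13.2 F [-1.7  5.9  5.1] q [  1.  25. 115.   0.  40. -86.]
{'tx': 0.3, 'ty': -0.5, 'tz': -0.7, 'wx': 45.7, 'wy': 0.0, 'wz': -0.1} rows>= 5.0
t 48.27 pos [514.9  15.2  12.8] th 87.68 gap 13.2 F [-1.7  5.9  5.1] q [  1.  25. 115.   0.  40. -86.]
{'tx': 0.3, 'ty': -0.1, 'tz': -1.0, 'wx': 67.7, 'wy': -0.0, 'wz': -0.1} rows>= 7.0
t 48.27 pos [514.9  15.2  12.8] th 87.68 gap 13.2 F [-1.7  5.9  5.1] q [  1.  25. 115.   0.  40. -86.]
{'tx': 0.3, 'ty': 0.3, 'tz': -1.1, 'wx': 88.6, 'wy': -0.0, 'wz': -0.1} rows>= 9.0
```

Call:
jog_arm([
  {"tx":0,"ty":0.8,"tz":-0.2,"wx":8,"wy":0,"wz":0,"jaw":0.9},
  {"tx":0,"ty":0.9,"tz":-0.3,"wx":16,"wy":0,"wz":0,"jaw":0.9},
  {"tx":0,"ty":1,"tz":-0.5,"wx":24,"wy":0,"wz":0,"jaw":0.9},
  {"tx":0,"ty":1,"tz":-0.6,"wx":32,"wy":0,"wz":0,"jaw":0.9},
  {"tx":0,"ty":1,"tz":-0.7,"wx":40,"wy":0,"wz":0,"jaw":0.9},
])

```text
time: 48.9
eef_pos: [514.7, 14.9, 12.9]
tool_rot: [[0.002, 0.675, 0.737], [-0.001, 0.737, -0.675], [-1.0, 0.001, 0.002]]
wrist_force: [-0.1, -4.8, 4.1]
finger_gap: 13.2
```

```bash
python3 - <<'E'
from h import *
inc((514,16.2,12.5,-0.9)); print(ctrl.observe()['torque'])
E
```

```text
t 48.9 pos [514.7  14.9  12.9] th 47.51 gap 13.2 F [-0.1 -4.8  4.1] q [  2.  25. 115.  -0.  40. -46.]
{'tx': 0.4, 'ty': 0.5, 'tz': -1.4, 'wx': 48.4, 'wy': 0.1, 'wz': -0.1} rows>= 5.0
[-0.92100496  0.0603662   0.21138505]
```

Call:
jog_arm([
  {"tx":0,"ty":-0.3,"tz":0,"wx":8,"wy":0,"wz":0,"jaw":0.9},
  {"tx":0,"ty":-0.5,"tz":0,"wx":16,"wy":0,"wz":0,"jaw":0.9},
  {"tx":0,"ty":-0.7,"tz":0,"wx":24,"wy":0,"wz":0,"jaw":0.9},
  {"tx":0,"ty":-0.7,"tz":0,"wx":32,"wy":0,"wz":0,"jaw":0.9},
  {"tx":0,"ty":-0.7,"tz":0,"wx":40,"wy":0,"wz":0,"jaw":0.9},
  {"tx":0,"ty":-0.7,"tz":0,"wx":46,"wy":0,"wz":0,"jaw":0.9},
  {"tx":0,"ty":-0.7,"tz":0,"wx":46,"wy":0,"wz":0,"jaw":0.9},
])

```text
time: 49.78
eef_pos: [514.1, 14.7, 12.8]
tool_rot: [[0.002, 1.0, 0.031], [0.0, 0.031, -1.0], [-1.0, 0.002, -0.0]]
wrist_force: [0.6, -4.6, 6.9]
finger_gap: 13.1
```

```bash
python3 - <<'E'
from h import *
inc((514,16,12.5,-0.9)); print(ctrl.observe()['torque'])
E
```

```text
t 49.77 pos [514.1  14.7  12.8] th 1.77 gap 13.1 F [ 0.6 -4.6  6.9] q [  1.  25. 115.   0.  40.  -0.]
{'tx': 0.3, 'ty': -0.1, 'tz': -1.3, 'wx': 2.7, 'wy': -0.0, 'wz': -0.1} rows>= 1.0
[-0.75923162  0.13483388 -0.19359305]
```

Call:
jog_arm([
  {"tx":0,"ty":0,"tz":0,"wx":2,"wy":0,"wz":0,"jaw":0.9},
  {"tx":0,"ty":0,"tz":0,"wx":3.2,"wy":0,"wz":0,"jaw":0.9},
  {"tx":0,"ty":0,"tz":0,"wx":3.2,"wy":0,"wz":0,"jaw":0.9},
])

```text
time: 50.15
eef_pos: [514.1, 14.7, 12.8]
tool_rot: [[0.002, 1.0, -0.022], [-0.0, -0.022, -1.0], [-1.0, 0.002, 0.0]]
wrist_force: [0.3, -3.5, 5.6]
finger_gap: 13.0
```

```bash
python3 - <<'E'
from h import *
inc(); print(ctrl.observe()['torque'])
E
```

```text
t 50.15 pos [514.1  14.7  12.8] th -1.26 gap 13.0 F [ 0.3 -3.5  5.6] q [  1.  25. 115.  -0.  40.   3.]
[-0.70313146  0.22601689  0.33802412]
```

Call:
jog_arm([
  {"tx":0,"ty":0,"tz":0,"wx":0,"wy":0,"wz":0,"jaw":0.4},
  {"tx":0,"ty":0,"tz":0,"wx":0,"wy":0,"wz":0,"jaw":0.2},
  {"tx":-10,"ty":0,"tz":0,"wx":0,"wy":0,"wz":0,"jaw":0.2},
  {"tx":-40,"ty":0,"tz":0,"wx":0,"wy":0,"wz":0,"jaw":0.2},
  {"tx":-90,"ty":0,"tz":0,"wx":0,"wy":0,"wz":0,"jaw":0.2},
  {"tx":-120,"ty":0,"tz":0,"wx":0,"wy":0,"wz":0,"jaw":0.2},
  {"tx":-120,"ty":0,"tz":0,"wx":0,"wy":0,"wz":0,"jaw":0.2},
])

```text
time: 51.02
eef_pos: [515.3, 15.1, 135.1]
tool_rot: [[0.006, 1.0, -0.025], [0.001, -0.025, -1.0], [-1.0, 0.006, -0.001]]
wrist_force: [-0.2, 0.0, -0.0]
finger_gap: 34.0
```

```bash
python3 - <<'E'
from h import *
inc((600,-205,120,-0.9)); snap('wrist','w29')
W=cloud(load('w29'));print('knob',rect(W,(515,16),40,72,80)); carr(W)
E
```

```text
t 51.02 pos [515.3  15.1 135.1] th -1.45 gap 34.0 F [-0.2  0.  -0. ] q [  1.  14. 110.   0.  55.   3.]
{'tx': 15.4, 'ty': 90.2, 'tz': 217.9, 'wx': -0.6, 'wy': -0.1, 'wz': -0.3} rows>= 4.0
knob (array([515.1,  16.4]), array([53.4, 13.8]), 88.9, 1112, np.float64(75.9))
left wall x (301, array([-67. , -65.1, -63.1]))
right wall x None
front wall y (738, array([48.5, 54.2, 57.3]))
rear wall y (102, array([-58.2, -54.4, -52.9]))
mid wall y (33, array([-5. ,  1. , 11.8]))
```

View pics/w29.png

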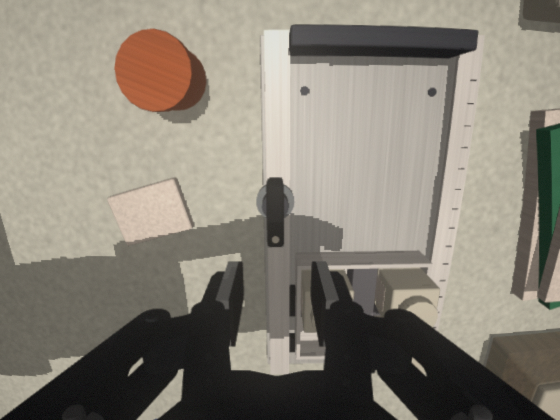

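```bash
python3 - <<'E'
from h import *
inc((599.1,-212,130,-0.9),(599.1,-212,-8,-0.9))
E
```

```text
t 51.08 pos [514.1  15.1 133.4] th -1.46 gap 34.2 F [ 0.1 -0.5 -0.4] q [  1.  14. 110.   0.  55.   3.]
{'tx': 3.5, 'ty': 90.8, 'tz': 224.8, 'wx': -0.6, 'wy': -0.0, 'wz': -0.2} rows>= 4.0
{'tx': 141.5, 'ty': 90.4, 'tz': 224.9, 'wx': -0.6, 'wy': -0.0, 'wz': -0.2} rows>= 5.0
```

Call:
jog_arm([
  {"tx":0,"ty":90,"tz":225,"wx":-0.6,"wy":0,"wz":-0.2,"jaw":1},
  {"tx":0,"ty":90,"tz":225,"wx":-0.6,"wy":0,"wz":-0.2,"jaw":1},
  {"tx":0,"ty":90,"tz":225,"wx":-0.6,"wy":0,"wz":-0.2,"jaw":1},
  {"tx":0,"ty":90,"tz":225,"wx":-0.6,"wy":0,"wz":-0.2,"jaw":1},
  {"tx":0,"ty":90,"tz":225,"wx":-0.6,"wy":0,"wz":-0.2,"jaw":1},
  {"tx":0,"ty":90,"tz":225,"wx":-0.6,"wy":0,"wz":-0.2,"jaw":1},
  {"tx":40,"ty":90,"tz":225,"wx":-0.6,"wy":0,"wz":-0.2,"jaw":1},
  {"tx":60,"ty":90,"tz":225,"wx":-0.6,"wy":0,"wz":-0.2,"jaw":1},
])

```text
time: 52.08
eef_pos: [595.9, -210.3, 69.9]
tool_rot: [[-0.006, 1.0, -0.014], [0.002, -0.014, -1.0], [-1.0, -0.006, -0.002]]
wrist_force: [-0.2, 0.6, -0.9]
finger_gap: 0.0
```

```bash
python3 - <<'E'
from h import *
inc((599.1,-212,-8,-0.9)); p=ctrl.observe()['eef_pos']; snap('wrist','w30')
z=load('w30');W=cloud(z); carr(W)
# fingertips
m=(abs(W[...,0]-p[0])<30)&(abs(W[...,1]-p[1])<22)&(W[...,2]>p[2]+25)&(W[...,2]<p[2]+60)
q=W[m]-p; print(len(q),np.round(np.percentile(q,[0.5,50,99.5],axis=0),1))
# tab top
m=(abs(W[...,0]-600)<35)&(abs(W[...,1]+165)<15)&(W[...,2]>48)&(W[...,2]<60); q=W[m]; print('tab',len(q),np.round(np.percentile(q,[1,50,99],axis=0),1))
E
```

```text
t 52.08 pos [ 595.9 -210.3   69.9] th -0.79 gap 0.0 F [-0.2  0.6 -0.9] q [-20.  29.  98.  -0.  54. -19.]
{'tx': 77.9, 'ty': 3.8, 'tz': 1.8, 'wx': 0.1, 'wy': -0.1, 'wz': 0.4} rows>= 2.0
left wall x (669, array([-67. , -64.5, -59.3]))
right wall x (167, array([58.7, 64.2, 66.9]))
front wall y None
rear wall y (1425, array([-57.2, -54.7, -48.3]))
mid wall y (1034, array([-2.5,  0.3,  6.1]))
954 [[-11.8   6.2  42.9]
 [  1.8  10.7  52.8]
 [ 15.1  11.8  59.9]]
tab 749 [[ 583.7 -168.7   50.1]
 [ 600.3 -164.3   55.8]
 [ 616.5 -160.8   57.6]]
```

View pics/w30.png

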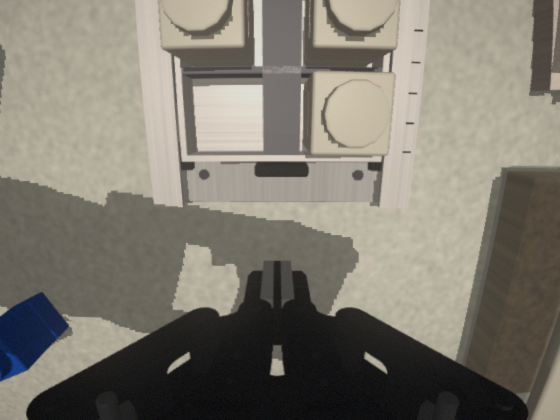

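Call:
jog_arm([
  {"tx":20,"ty":2,"tz":1.8,"wx":0,"wy":0,"wz":0.3,"jaw":1},
  {"tx":40,"ty":2.8,"tz":1.8,"wx":0,"wy":0,"wz":0.3,"jaw":1},
  {"tx":60,"ty":2.8,"tz":1.8,"wx":0,"wy":0,"wz":0.3,"jaw":1},
  {"tx":72,"ty":2.8,"tz":1.8,"wx":0,"wy":0,"wz":0.3,"jaw":1},
  {"tx":77,"ty":2.8,"tz":1.8,"wx":0,"wy":0,"wz":0.3,"jaw":1},
  {"tx":77,"ty":2.8,"tz":1.8,"wx":0,"wy":0,"wz":0.3,"jaw":1},
  {"tx":77,"ty":2.8,"tz":1.8,"wx":0,"wy":0,"wz":0.3,"jaw":1},
])

```text
time: 53.0
eef_pos: [600.6, -214.2, -4.3]
tool_rot: [[0.003, 1.0, -0.015], [0.0, -0.015, -1.0], [-1.0, 0.003, -0.0]]
wrist_force: [-0.3, -0.6, 0.4]
finger_gap: 0.1
```

```bash
python3 - <<'E'
from h import *
inc((598.7,-184,-8,-0.9),(598.7+.0157*60,-120,-8,-0.9)); p=ctrl.observe()['eef_pos']; snap('wrist','w31')
z=load('w31');W=cloud(z)
m=(abs(W[...,0]-p[0])<30)&(abs(W[...,1]-p[1])<22)&(W[...,2]>p[2]+25)&(W[...,2]<p[2]+60)
q=W[m]-p; print(len(q),np.round(np.percentile(q,[0.5,50,99.5],axis=0),1), np.round(q[:,2].min(),1))
E
```

```text
t 53.0 pos [ 600.6 -214.2   -4.3] th -0.88 gap 0.1 F [-0.3 -0.6  0.4] q [-20.  35. 100.   0.  46. -19.]
{'tx': 3.7, 'ty': -2.4, 'tz': -30.2, 'wx': 0.0, 'wy': -0.0, 'wz': -0.2} rows>= 1.0
{'tx': 3.7, 'ty': -2.5, 'tz': -94.2, 'wx': 0.0, 'wy': -0.0, 'wz': -0.2} rows>= 2.0
951 [[-12.3   6.3  42.7]
 [  1.4  10.8  52.8]
 [ 14.5  11.9  59.8]] 42.0
```

View pics/w31.png

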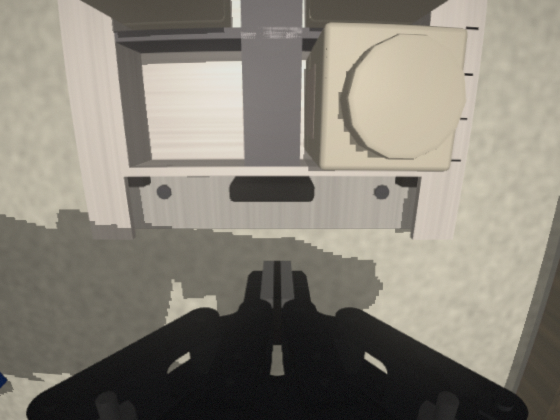

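Call:
jog_arm([
  {"tx":2,"ty":-2.3,"tz":-10,"wx":0,"wy":0,"wz":-0.1,"jaw":1},
  {"tx":2,"ty":-2.3,"tz":-20,"wx":0,"wy":0,"wz":-0.1,"jaw":1},
  {"tx":2,"ty":-2.3,"tz":-27,"wx":0,"wy":0,"wz":-0.1,"jaw":1},
  {"tx":2,"ty":-2.3,"tz":-30,"wx":0,"wy":0,"wz":-0.1,"jaw":1},
  {"tx":2,"ty":-2.3,"tz":-30,"wx":0,"wy":0,"wz":-0.1,"jaw":1},
])

```text
time: 53.68
eef_pos: [598.4, -183.7, -6.9]
tool_rot: [[0.0, 1.0, -0.015], [0.0, -0.015, -1.0], [-1.0, 0.0, -0.0]]
wrist_force: [-0.6, -0.4, 0.4]
finger_gap: 0.1
```

```bash
python3 - <<'E'
from h import *
inc((598.7,-184,-8,-0.9)); snap('wrist','w32')
E
```

```text
t 53.67 pos [ 598.4 -183.7   -6.9] th -0.85 gap 0.1 F [-0.6 -0.4  0.4] q [-17.  34. 101.   0.  45. -16.]
{'tx': 1.1, 'ty': 0.3, 'tz': 0.3, 'wx': 0.1, 'wy': -0.0, 'wz': -0.0} rows>= 1.0
```

View pics/w32.png

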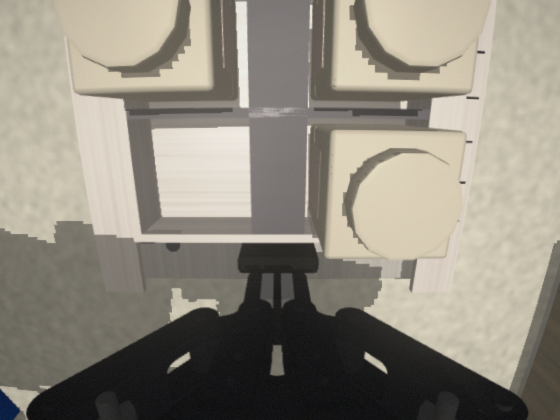

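Call:
jog_arm([
  {"tx":0,"ty":0.2,"tz":-3,"wx":0,"wy":0,"wz":0,"jaw":1},
  {"tx":0,"ty":0.2,"tz":-6,"wx":0,"wy":0,"wz":0,"jaw":1},
  {"tx":0,"ty":0.2,"tz":-9,"wx":0,"wy":0,"wz":0,"jaw":1},
  {"tx":0,"ty":0.2,"tz":-12,"wx":0,"wy":0,"wz":0,"jaw":1},
  {"tx":0,"ty":0.2,"tz":-15,"wx":0,"wy":0,"wz":0,"jaw":1},
  {"tx":0,"ty":0.2,"tz":-18,"wx":0,"wy":0,"wz":0,"jaw":1},
])

```text
time: 54.48
eef_pos: [598.8, -165.8, -6.9]
tool_rot: [[0.0, 1.0, -0.015], [0.001, -0.015, -1.0], [-1.0, 0.0, -0.001]]
wrist_force: [0.1, -1.9, -0.2]
finger_gap: -0.1
```

```bash
python3 - <<'E'
from h import *
inc(); p=ctrl.observe()['eef_pos'];snap('wrist','w33')
W=cloud(load('w33'))
m=(abs(W[...,0]-600)<60)&(abs(W[...,1]+160)<60)&(W[...,2]>50)&(W[...,2]<60)&(W[...,1]>p[1]+8)&(abs(W[...,0]-600)<19); q=W[m]; print('tab',len(q),np.round(np.percentile(q,[1,50,99],axis=0),1))
E
```

```text
t 54.48 pos [ 598.8 -165.8   -6.9] th -0.88 gap -0.1 F [ 0.1 -1.9 -0.2] q [-16.  34. 102.   0.  45. -15.]
tab 2258 [[ 584.1 -155.1   50.3]
 [ 602.9 -148.3   55.8]
 [ 616.9 -102.4   59.7]]
```

Call:
jog_arm([
  {"tx":0,"ty":0,"tz":-4,"wx":0,"wy":0,"wz":0,"jaw":1},
  {"tx":0,"ty":0,"tz":-9,"wx":0,"wy":0,"wz":0,"jaw":1},
  {"tx":0,"ty":0,"tz":-14,"wx":0,"wy":0,"wz":0,"jaw":1},
  {"tx":0,"ty":0,"tz":-20,"wx":0,"wy":0,"wz":0,"jaw":1},
  {"tx":0,"ty":0,"tz":-26,"wx":0,"wy":0,"wz":0,"jaw":1},
  {"tx":0,"ty":0,"tz":-32,"wx":0,"wy":0,"wz":0,"jaw":1},
  {"tx":0,"ty":0,"tz":-38,"wx":0,"wy":0,"wz":0,"jaw":1},
  {"tx":0,"ty":0,"tz":-43,"wx":0,"wy":0,"wz":0,"jaw":1},
])

```text
time: 55.52
eef_pos: [599.4, -122.6, -6.9]
tool_rot: [[0.0, 1.0, -0.015], [0.001, -0.015, -1.0], [-1.0, 0.0, -0.001]]
wrist_force: [-0.8, -2.2, -1.3]
finger_gap: 0.1
```

```bash
python3 - <<'E'
from h import *
inc((598.7+.0157*(180-100),-80,-7,-0.9)); p=ctrl.observe()['eef_pos'];snap('wrist','w34')
E
```

```text
t 55.52 pos [ 599.4 -122.6   -6.9] th -0.87 gap 0.1 F [-0.8 -2.2 -1.3] q [-12.  33. 103.   0.  44. -11.]
{'tx': 0.1, 'ty': -0.1, 'tz': -42.6, 'wx': 0.0, 'wy': -0.0, 'wz': -0.0} rows>= 1.0
```

View pics/w34.png

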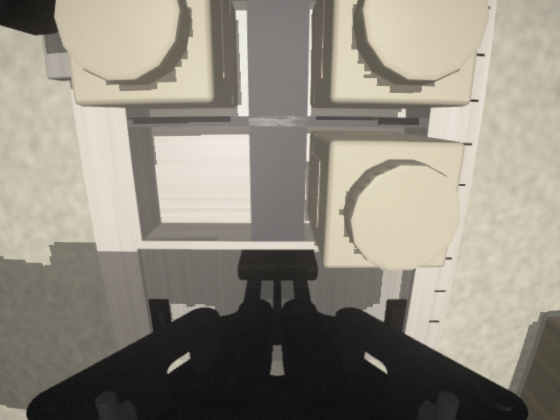

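Call:
jog_arm([
  {"tx":0,"ty":0,"tz":-5,"wx":0,"wy":0,"wz":0,"jaw":1},
  {"tx":0,"ty":0,"tz":-11,"wx":0,"wy":0,"wz":0,"jaw":1},
  {"tx":0,"ty":0,"tz":-17,"wx":0,"wy":0,"wz":0,"jaw":1},
  {"tx":0,"ty":0,"tz":-23,"wx":0,"wy":0,"wz":0,"jaw":1},
  {"tx":0,"ty":0,"tz":-29,"wx":0,"wy":0,"wz":0,"jaw":1},
  {"tx":0,"ty":0,"tz":-35,"wx":0,"wy":0,"wz":0,"jaw":1},
  {"tx":0,"ty":0,"tz":-41,"wx":0,"wy":0,"wz":0,"jaw":1},
  {"tx":0,"ty":0,"tz":-46,"wx":0,"wy":0,"wz":0,"jaw":1},
])

```text
time: 56.58
eef_pos: [600.1, -76.6, -6.9]
tool_rot: [[0.0, 1.0, -0.015], [0.001, -0.015, -1.0], [-1.0, 0.0, -0.001]]
wrist_force: [0.1, -2.1, -1.8]
finger_gap: 0.2
```

Call:
jog_arm([
  {"tx":0,"ty":0,"tz":-5,"wx":0,"wy":0,"wz":0,"jaw":1},
  {"tx":0,"ty":0,"tz":-11,"wx":0,"wy":0,"wz":0,"jaw":1},
  {"tx":0,"ty":0,"tz":-17,"wx":0,"wy":0,"wz":0,"jaw":1},
  {"tx":0,"ty":0,"tz":-23,"wx":0,"wy":0,"wz":0,"jaw":1},
  {"tx":0,"ty":0,"tz":-29,"wx":0,"wy":0,"wz":0,"jaw":1},
  {"tx":0,"ty":0,"tz":-35,"wx":0,"wy":0,"wz":0,"jaw":1},
  {"tx":0,"ty":0,"tz":-39,"wx":0,"wy":0,"wz":0,"jaw":1},
  {"tx":0,"ty":0,"tz":-42,"wx":0,"wy":0,"wz":0,"jaw":1},
])

```text
time: 57.58
eef_pos: [600.8, -34.8, -6.8]
tool_rot: [[0.0, 1.0, -0.015], [0.001, -0.015, -1.0], [-1.0, 0.0, -0.001]]
wrist_force: [0.2, -1.2, -1.3]
finger_gap: 0.0
```

```bash
python3 - <<'E'
from h import *
inc((598.7+.0157*(180+8),8,-7,-0.9)); p=ctrl.observe()['eef_pos'];snap('wrist','w35')
W=cloud(load('w35'))
m=(abs(W[...,0]-601)<65)&(W[...,2]>37.5)&(W[...,2]<42.5)&(W[...,1]>p[1]+10); 
E
```

```text
t 57.58 pos [600.8 -34.8  -6.8] th -0.87 gap 0.0 F [ 0.2 -1.2 -1.3] q [ -3.  32. 104.   0.  43.  -3.]
{'tx': 0.2, 'ty': 0.2, 'tz': -42.8, 'wx': 0.0, 'wy': -0.0, 'wz': -0.0} rows>= 1.0
```

View pics/w35.png

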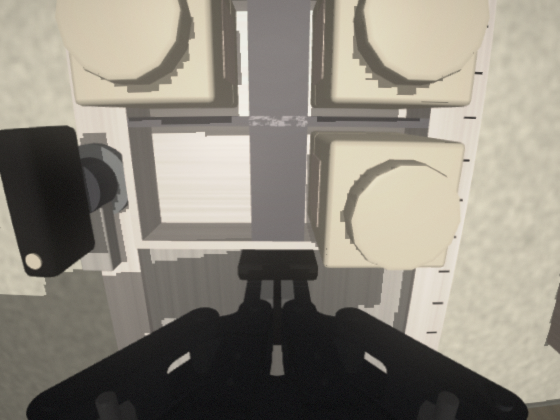

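Still on the centre line at about 2 N. Continue to the stop.

Call:
jog_arm([
  {"tx":0,"ty":0,"tz":-4,"wx":0,"wy":0,"wz":0,"jaw":1},
  {"tx":0,"ty":0,"tz":-9,"wx":0,"wy":0,"wz":0,"jaw":1},
  {"tx":0,"ty":0,"tz":-14,"wx":0,"wy":0,"wz":0,"jaw":1},
  {"tx":0,"ty":0,"tz":-19,"wx":0,"wy":0,"wz":0,"jaw":1},
  {"tx":0,"ty":0,"tz":-24,"wx":0,"wy":0,"wz":0,"jaw":1},
  {"tx":0,"ty":0,"tz":-29,"wx":0,"wy":0,"wz":0,"jaw":1},
  {"tx":0,"ty":0,"tz":-34,"wx":0,"wy":0,"wz":0,"jaw":1},
  {"tx":0,"ty":0,"tz":-38,"wx":0,"wy":0,"wz":0,"jaw":1},
])

```text
time: 58.62
eef_pos: [601.4, 3.3, -6.8]
tool_rot: [[0.0, 1.0, -0.015], [0.001, -0.015, -1.0], [-1.0, 0.0, -0.001]]
wrist_force: [0.1, -2.8, -1.0]
finger_gap: 0.0
```

Call:
jog_arm([
  {"tx":0,"ty":0,"tz":-1,"wx":0,"wy":0,"wz":0,"jaw":1},
  {"tx":0,"ty":0,"tz":-2.5,"wx":0,"wy":0,"wz":0,"jaw":1},
  {"tx":0,"ty":0,"tz":-4,"wx":0,"wy":0,"wz":0,"jaw":1},
  {"tx":0,"ty":0,"tz":-4,"wx":0,"wy":0,"wz":0,"jaw":1},
])

```text
time: 59.12
eef_pos: [601.5, 7.1, -6.8]
tool_rot: [[0.0, 1.0, -0.015], [0.001, -0.015, -1.0], [-1.0, 0.0, -0.001]]
wrist_force: [0.1, -1.4, 1.1]
finger_gap: 0.2
```

Call:
jog_arm([
  {"tx":0,"ty":0,"tz":-1,"wx":0,"wy":0,"wz":0,"jaw":1},
  {"tx":0,"ty":0,"tz":-2,"wx":0,"wy":0,"wz":0,"jaw":1},
  {"tx":0,"ty":0,"tz":-3,"wx":0,"wy":0,"wz":0,"jaw":1},
  {"tx":0,"ty":0,"tz":-3,"wx":0,"wy":0,"wz":0,"jaw":1},
])

```text
time: 59.62
eef_pos: [601.5, 10.1, -6.8]
tool_rot: [[0.0, 1.0, -0.015], [0.001, -0.015, -1.0], [-1.0, 0.0, -0.001]]
wrist_force: [-0.8, -1.4, 0.6]
finger_gap: -0.5
```

```bash
python3 - <<'E'
from h import *
inc()
E
```

```text
t 59.62 pos [601.5  10.1  -6.8] th -0.87 gap -0.5 F [-0.8 -1.4  0.6] q [  1.  32. 104.   0.  43.   2.]
```

Call:
jog_arm([
  {"tx":0,"ty":0,"tz":-1,"wx":0,"wy":0,"wz":0,"jaw":1},
  {"tx":0,"ty":0,"tz":-2,"wx":0,"wy":0,"wz":0,"jaw":1},
  {"tx":0,"ty":0,"tz":-2,"wx":0,"wy":0,"wz":0,"jaw":1},
])

```text
time: 60.0
eef_pos: [601.4, 10.9, -6.8]
tool_rot: [[0.0, 1.0, -0.015], [-0.001, -0.015, -1.0], [-1.0, 0.0, 0.001]]
wrist_force: [-0.9, -8.9, 0.9]
finger_gap: 0.0
```

```bash
python3 - <<'E'
from h import *
inc(); snap('wrist','w36'); 
E
```

```text
t 60.0 pos [601.4  10.9  -6.8] th -0.85 gap 0.0 F [-0.9 -8.9  0.9] q [  1.  32. 104.  -0.  43.   2.]
```

Call:
jog_arm([
  {"tx":0,"ty":0,"tz":-0.8,"wx":0,"wy":0,"wz":0,"jaw":1},
  {"tx":0,"ty":0,"tz":-1.5,"wx":0,"wy":0,"wz":0,"jaw":1},
  {"tx":0,"ty":0,"tz":-1.5,"wx":0,"wy":0,"wz":0,"jaw":1},
])

```text
time: 60.42
eef_pos: [601.4, 10.9, -6.8]
tool_rot: [[0.0, 1.0, -0.014], [-0.003, -0.014, -1.0], [-1.0, 0.0, 0.003]]
wrist_force: [-0.3, -18.0, 2.3]
finger_gap: 0.0
```

```bash
python3 - <<'E'
from h import *
inc(); snap('scene','s2'); snap('wrist','w37')
E
```

```text
t 60.42 pos [601.4  10.9  -6.8] th -0.82 gap 0.0 F [ -0.3 -18.    2.3] q [  1.  32. 104.  -0.  43.   2.]
```

View pics/s2.png

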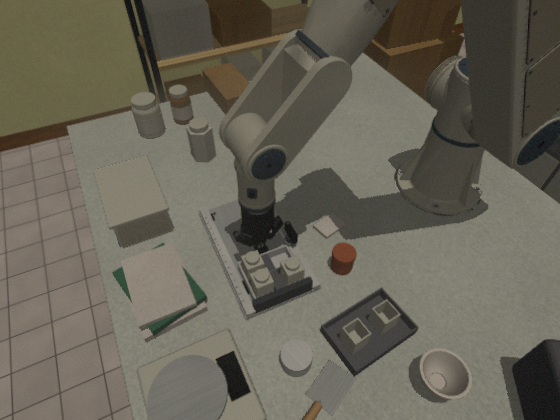

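Call:
jog_arm([
  {"tx":0,"ty":0,"tz":5,"wx":0,"wy":0,"wz":0,"jaw":1},
  {"tx":0,"ty":0,"tz":20,"wx":0,"wy":0,"wz":0,"jaw":1},
  {"tx":-10,"ty":0,"tz":30,"wx":0,"wy":0,"wz":0,"jaw":1},
  {"tx":-50,"ty":0,"tz":40,"wx":0,"wy":0,"wz":0,"jaw":1},
  {"tx":-110,"ty":0,"tz":40,"wx":0,"wy":0,"wz":0,"jaw":0.2},
  {"tx":-140,"ty":0,"tz":40,"wx":0,"wy":0,"wz":0,"jaw":0.2},
  {"tx":-140,"ty":0,"tz":40,"wx":0,"wy":0,"wz":0,"jaw":0.2},
])

```text
time: 61.4
eef_pos: [602.9, -27.1, 136.7]
tool_rot: [[0.006, 1.0, -0.016], [0.0, -0.016, -1.0], [-1.0, 0.006, -0.001]]
wrist_force: [-0.6, 0.0, -0.4]
finger_gap: 34.0
```

```bash
python3 - <<'E'
from h import *
inc((514,15.6,130,-0.9)); snap('wrist','w38'); W=cloud(load('w38'))
carr(W,(603+.0157*87,87)); print('knob',rect(W,(515,16),40,72,80))
for c in ((639,27.5+87-.6),(564.8,27.5+87.6),(640,87-28)): print(rect(W,c,22,85,91),rect(W,c,30,73,79))
print('stop',rect(W,(605,155),90,46,54))
E
```

```text
t 61.4 pos [602.9 -27.1 136.7] th -0.9 gap 34.0 F [-0.6  0.  -0.4] q [ -3.  21. 100.   0.  59.  -2.]
{'tx': 6.2, 'ty': -89.6, 'tz': -41.3, 'wx': 0.0, 'wy': -0.0, 'wz': -0.4} rows>= 2.0
left wall x (402, array([-67.4, -64.8, -59. ]))
right wall x (90, array([58.7, 64.3, 66.4]))
front wall y (218, array([48.1, 50.6, 52.9]))
rear wall y (789, array([-57. , -54.5, -48.6]))
mid wall y (628, array([-1.9,  0.7,  6.3]))
knob (array([515.9,  16. ]), array([14.7, 53.3]), 0.2, 1215, np.float64(75.9))
(array([641.6, 110.9]), array([34.1, 27.3]), 0.7, 1904, np.float64(88.1)) (array([642. , 110.1]), array([36.6, 44.1]), 89.9, 1498, np.float64(76.1))
(array([564. , 112.2]), array([27.3, 33.2]), 89.2, 1906, np.float64(88.1)) (array([563.6, 111.4]), array([36.7, 44.4]), 88.5, 1485, np.float64(76.0))
(array([641. ,  59.4]), array([33., 33.]), 40.5, 1856, np.float64(88.1)) (array([641.5,  59.6]), array([43.2, 44.5]), 89.6, 1789, np.float64(76.1))
stop (array([602.3,  93. ]), array([83.5, 85.9]), 44.8, 264, np.float64(50.5))
```

View pics/w38.png

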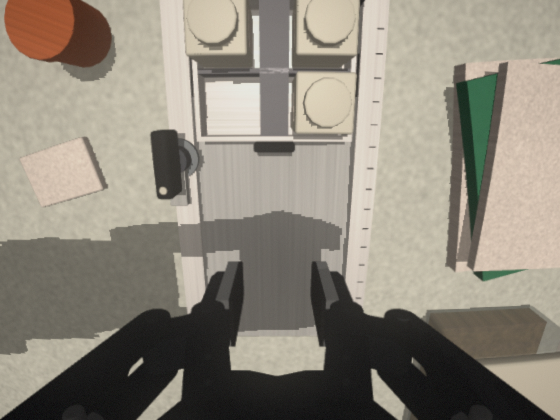

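Call:
jog_arm([
  {"tx":0,"ty":-50,"tz":-23,"wx":0,"wy":0,"wz":-0.3,"jaw":0.2},
  {"tx":0,"ty":-89.6,"tz":-41.5,"wx":0,"wy":0,"wz":-0.3,"jaw":0.2},
  {"tx":0,"ty":-89.6,"tz":-41.5,"wx":0,"wy":0,"wz":-0.3,"jaw":0.2},
  {"tx":0,"ty":-89.6,"tz":-41.5,"wx":0,"wy":0,"wz":-0.3,"jaw":0.2},
  {"tx":20,"ty":-89.6,"tz":-41.5,"wx":0,"wy":0,"wz":-0.3,"jaw":0.2},
  {"tx":30,"ty":-89.6,"tz":-41.5,"wx":0,"wy":0,"wz":-0.3,"jaw":0.2},
  {"tx":30,"ty":-89.6,"tz":-41.5,"wx":0,"wy":0,"wz":-0.3,"jaw":0.2},
])

```text
time: 62.32
eef_pos: [511.8, 15.9, 102.2]
tool_rot: [[-0.007, 1.0, -0.016], [0.001, -0.016, -1.0], [-1.0, -0.007, -0.0]]
wrist_force: [-0.4, -0.5, 0.3]
finger_gap: 34.2
```

```bash
python3 - <<'E'
from h import *
inc((514.2,15.4,60,-0.9),(514.2,15.4,12.5,-0.9)); snap('wrist','w39'); W=cloud(load('w39'))
print('knob',rect(W,(515,16),33,72,78))
E
```

```text
t 62.33 pos [511.8  15.9 102.2] th -0.9 gap 34.2 F [-0.4 -0.5  0.3] q [  2.  17. 112.   0.  52.   2.]
{'tx': 42.2, 'ty': 2.7, 'tz': 0.5, 'wx': -0.0, 'wy': -0.0, 'wz': 0.4} rows>= 1.0
{'tx': 89.7, 'ty': 3.1, 'tz': 0.5, 'wx': -0.0, 'wy': -0.0, 'wz': 0.4} rows>= 2.0
knob (array([515.3,  16. ]), array([53.3, 13.9]), 89.7, 1374, np.float64(76.0))
```

View pics/w39.png

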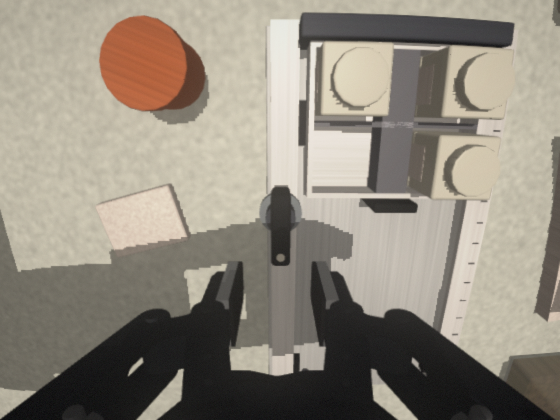

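Call:
jog_arm([
  {"tx":10,"ty":2,"tz":0.5,"wx":0,"wy":0,"wz":0.2,"jaw":0.2},
  {"tx":25,"ty":2,"tz":0.5,"wx":0,"wy":0,"wz":0.2,"jaw":0.2},
  {"tx":45,"ty":2,"tz":0.5,"wx":0,"wy":0,"wz":0.2,"jaw":0.2},
  {"tx":65,"ty":2,"tz":0.5,"wx":0,"wy":0,"wz":0.2,"jaw":0.2},
  {"tx":80,"ty":2,"tz":0.5,"wx":0,"wy":0,"wz":0.2,"jaw":0.2},
  {"tx":88,"ty":2,"tz":0.5,"wx":0,"wy":0,"wz":0.2,"jaw":0.2},
  {"tx":88,"ty":2,"tz":0.5,"wx":0,"wy":0,"wz":0.2,"jaw":0.2},
])

```text
time: 63.25
eef_pos: [513.2, 15.8, 14.7]
tool_rot: [[-0.002, 1.0, -0.015], [0.001, -0.015, -1.0], [-1.0, -0.002, -0.001]]
wrist_force: [0.1, 0.1, 0.0]
finger_gap: 34.2
```

```bash
python3 - <<'E'
from h import *
inc((514.1,15.4,12.5,-0.9)); snap('wrist','w40')
E
```

```text
t 63.25 pos [513.2  15.8  14.7] th -0.88 gap 34.2 F [0.1 0.1 0. ] q [  2.  25. 115.   0.  41.   2.]
{'tx': 2.2, 'ty': 0.9, 'tz': 0.4, 'wx': 0.0, 'wy': -0.0, 'wz': 0.1} rows>= 1.0
```

View pics/w40.png

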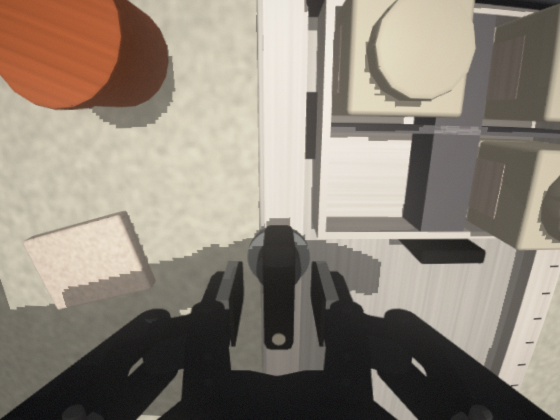

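Call:
jog_arm([
  {"tx":1.5,"ty":0.6,"tz":0.4,"wx":0,"wy":0,"wz":0,"jaw":0.4},
  {"tx":1.5,"ty":0.6,"tz":0.4,"wx":0,"wy":0,"wz":0,"jaw":0.6},
  {"tx":1.5,"ty":0.6,"tz":0.4,"wx":0,"wy":0,"wz":0,"jaw":0.9},
  {"tx":1.5,"ty":0.6,"tz":0.4,"wx":0,"wy":0,"wz":0,"jaw":0.9},
], force=60)

```text
time: 63.8
eef_pos: [514.0, 15.4, 14.2]
tool_rot: [[-0.001, 1.0, -0.015], [0.001, -0.015, -1.0], [-1.0, -0.001, -0.001]]
wrist_force: [-1.4, 0.2, 5.1]
finger_gap: 12.8
```

```bash
python3 - <<'E'
from h import *
inc((515,15,12.5,89.1)); print(ctrl.observe()['torque'])
E
```

```text
t 63.8 pos [514.   15.4  14.2] th -0.88 gap 12.8 F [-1.4  0.2  5.1] q [  2.  25. 115.   0.  40.   2.]
{'tx': 1.7, 'ty': 1.0, 'tz': 0.4, 'wx': -90.0, 'wy': -0.1, 'wz': 0.0} rows>= 9.0
[-0.03398162  0.20864948 -0.03409487]
```

Call:
jog_arm([
  {"tx":0,"ty":0,"tz":0,"wx":-8,"wy":0,"wz":0,"jaw":0.9},
  {"tx":0,"ty":0.2,"tz":0.1,"wx":-16,"wy":0,"wz":0,"jaw":0.9},
  {"tx":0,"ty":0.3,"tz":0.2,"wx":-24,"wy":0,"wz":0,"jaw":0.9},
  {"tx":0,"ty":0.4,"tz":0.3,"wx":-32,"wy":0,"wz":0,"jaw":0.9},
  {"tx":0,"ty":0.5,"tz":0.3,"wx":-40,"wy":0,"wz":0,"jaw":0.9},
  {"tx":0,"ty":0.6,"tz":0.4,"wx":-48,"wy":0,"wz":0,"jaw":0.9},
])

```text
time: 64.55
eef_pos: [514.0, 15.4, 14.2]
tool_rot: [[-0.002, 0.678, 0.735], [0.001, 0.735, -0.678], [-1.0, -0.001, -0.003]]
wrist_force: [-4.8, 2.7, 7.4]
finger_gap: 13.0
```

```bash
python3 - <<'E'
from h import *
inc((515,15,12.5,89.1)); print(ctrl.observe()['torque'])
E
```

```text
t 64.55 pos [514.   15.4  14.2] th 47.35 gap 13.0 F [-4.8  2.7  7.4] q [  1.  25. 115.   0.  41. -46.]
{'tx': 1.7, 'ty': 0.4, 'tz': 1.0, 'wx': -41.8, 'wy': -0.2, 'wz': -0.0} rows>= 4.0
[ 0.55077252  0.6744879  -0.14418043]
```

Call:
jog_arm([
  {"tx":0,"ty":0.2,"tz":0,"wx":-8,"wy":0,"wz":0,"jaw":0.9},
  {"tx":0,"ty":0,"tz":0.2,"wx":-16,"wy":0,"wz":0,"jaw":0.9},
  {"tx":0,"ty":-0.2,"tz":0.4,"wx":-24,"wy":0,"wz":0,"jaw":0.9},
  {"tx":0,"ty":-0.2,"tz":0.5,"wx":-32,"wy":0,"wz":0,"jaw":0.9},
  {"tx":0,"ty":-0.2,"tz":0.6,"wx":-38,"wy":0,"wz":0,"jaw":0.9},
  {"tx":0,"ty":-0.2,"tz":0.6,"wx":-41.8,"wy":0,"wz":0,"jaw":0.9},
  {"tx":0,"ty":-0.2,"tz":0.6,"wx":-41.8,"wy":0,"wz":0,"jaw":0.9},
])

```text
time: 65.42
eef_pos: [514.0, 15.3, 14.2]
tool_rot: [[-0.003, 0.018, 1.0], [0.002, 1.0, -0.018], [-1.0, 0.002, -0.003]]
wrist_force: [-5.6, 6.3, 8.9]
finger_gap: 12.8
```

```bash
python3 - <<'E'
from h import *
inc((515,15,12.5,89.1)); print(ctrl.observe()['torque'])
E
```

```text
t 65.42 pos [514.   15.3  14.2] th 88.95 gap 12.8 F [-5.6  6.3  8.9] q [  1.  25. 115.   0.  41. -88.]
{'tx': 1.7, 'ty': -0.3, 'tz': 1.0, 'wx': -0.2, 'wy': -0.2, 'wz': -0.1} rows>= 1.0
[1.08885986 0.80408762 0.17852449]
```

Call:
jog_arm([
  {"tx":0,"ty":0,"tz":0,"wx":0,"wy":0,"wz":0,"jaw":0.4},
  {"tx":0,"ty":0,"tz":0,"wx":0,"wy":0,"wz":0,"jaw":0.2},
  {"tx":-10,"ty":0,"tz":0,"wx":0,"wy":0,"wz":0,"jaw":0.2},
  {"tx":-40,"ty":0,"tz":0,"wx":0,"wy":0,"wz":0,"jaw":0.2},
  {"tx":-90,"ty":0,"tz":0,"wx":0,"wy":0,"wz":0,"jaw":0.2},
  {"tx":-120,"ty":0,"tz":-30,"wx":0,"wy":0,"wz":0,"jaw":0.2},
  {"tx":-150,"ty":0,"tz":-60,"wx":0,"wy":0,"wz":0,"jaw":0.2},
  {"tx":-150,"ty":0,"tz":-60,"wx":0,"wy":0,"wz":0,"jaw":0.2},
])

```text
time: 66.42
eef_pos: [455.1, 15.4, 166.3]
tool_rot: [[0.003, 0.019, 1.0], [0.001, 1.0, -0.019], [-1.0, 0.001, 0.003]]
wrist_force: [0.9, -0.9, -0.5]
finger_gap: 34.2
```

```bash
python3 - <<'E'
from h import *
inc(); snap('wrist','w41'); snap('top','t7'); snap('scene','s3'); W=cloud(load('w41'))
print('knob',rect(W,(515,16),40,72,78)); carr(W,(604.4,87))
print('stop',rect(W,(605,155),25,46,54))
for c in ((641.6,113),(564,114),(641,59.4)): print(rect(W,c,22,85,91),rect(W,c,30,73,79))
W=cloud(load('t7')); print('top tubs',rect(W,(505,311),30,54,66),rect(W,(422,302),30,54,66))
z=load('s3');cv2.imwrite('pics/s3z.png',cv2.cvtColor(cv2.resize(z['im'][180:380,190:430],None,fx=3,fy=3),cv2.COLOR_RGB2BGR))
E
```

```text
t 66.42 pos [455.1  15.4 166.3] th 88.92 gap 34.2 F [ 0.9 -0.9 -0.5] q [  2.   7. 115.   0.  58. -87.]
knob (array([514.7,  15.5]), array([12.8, 54.1]), 88.6, 713, np.float64(76.0))
left wall x (334, array([-67.6, -65.2, -59.6]))
right wall x None
front wall y (21, array([53.7, 56.6, 57.9]))
rear wall y (411, array([-57.6, -54.5, -48.3]))
mid wall y (42, array([-1.3,  2.3,  6.7]))
stop (array([583.3, 154.4]), array([11.6,  5.8]), 87.4, 46, np.float64(50.1))
(array([644.7, 119.2]), array([24.4, 11.6]), 7.8, 129, np.float64(88.2)) None
(array([557.4, 113.2]), array([21.6, 28.9]), 35.5, 441, np.float64(88.1)) (array([551.7, 115.4]), array([44.1, 22.8]), 88.6, 548, np.float64(76.1))
(array([628.2,  53.2]), array([ 7.6, 16.5]), 7.1, 90, np.float64(87.5)) (array([632.4,  51.1]), array([26.7, 28.5]), 88.9, 305, np.float64(76.1))
top tubs (array([506.8, 313.1]), array([43.9, 44.3]), 7.3, 81, np.float64(59.4)) (array([423.7, 303.6]), array([43.7, 45.3]), 6.3, 76, np.float64(59.8))
```

View pics/w41.png

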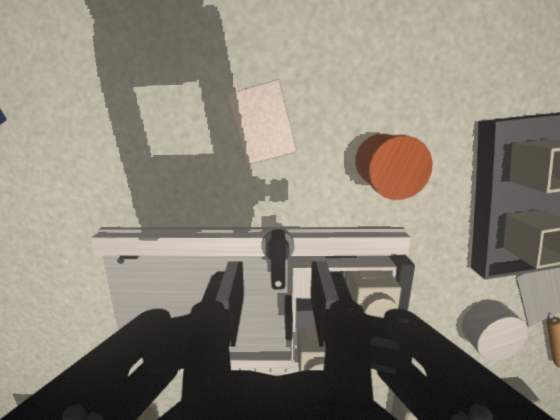

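View pics/s3z.png

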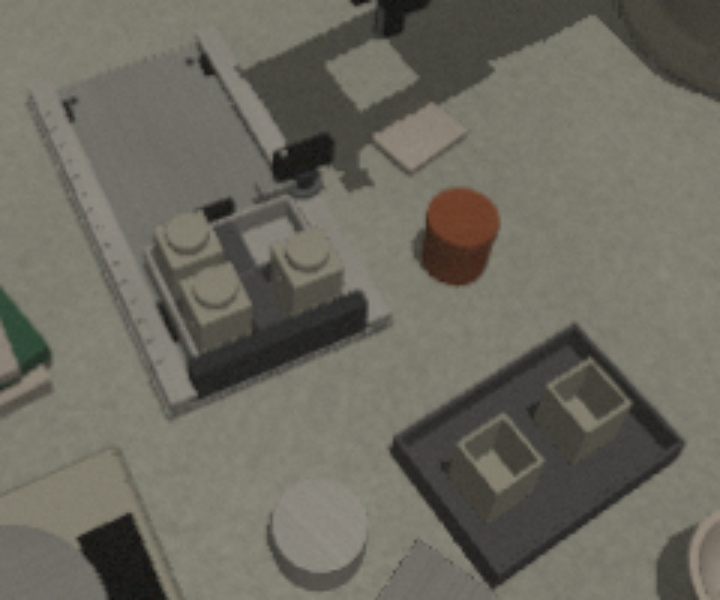

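View pics/t7.png

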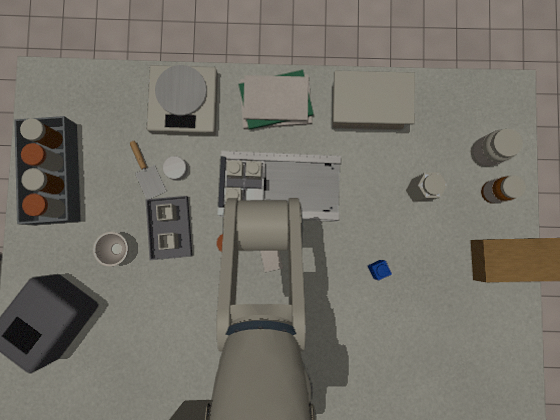

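```bash
python3 - <<'E'
from h import *
print(ctrl.hand_in()); print(ctrl.observe()['time'])
E
```

```text
the job is handed in; nothing more can be done
None
the job is handed in; nothing more can be done
```

The job is done and handed in, at about 66.5 s on the robot's clock. The hand-in gives no verdict.

**What I did:** With the knob locked, I stood both tubs in the returns tray and stood all three white square jars upright in carriage pockets. There was no fourth jar. Then I freed the knob and pushed the carriage along its centre line with about 2 N. At the stop it moved no further while the push rose to 18 N. I then turned the knob back to locked.

**Last checks:**
- **Carriage:** its origin is at world y ≈ 87 mm, which is the home position to within about 1 mm.
- **Knob:** the bar is about 0.5° off the locked angle.
- **Jars:** after the push, all three cap tops read about 88 mm, as they should when seated. The last wrist picture showed them only partly, but the scene picture shows all three upright.
- **Tubs:** both are upright in the tray, with rims at about 60 mm.
- **Bystanders:** the blue look-alike and the other things on the counter look unmoved. I judged this by eye from the pictures. In the last top picture the arm partly hides the red jar and label pad, but the scene picture shows both.

**Disagreements:**
- **Finger length:** the fingers end about 37–50 mm short of the reported TCP, depending on opening, although the brief says the TCP is at their very end. My first tub grasp closed on air and touched nothing. I confirmed the offset with the wrist and scene cameras and allowed for it from then on.
- **Top camera:** it read about 3–4 mm low in x compared with the wrist camera, so I used the wrist camera for positions.

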